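# Hang the rinsed biscuit cutters on the swing-out drying rail

### The job

The drying rail is locked out of the way: pull up the red plunger and turn it into its rest so that it stays up when let go, swing the rail round over the black drip tray, then turn the plunger back so that it drops home and locks the rail there. With the rail locked, hang every bow-handled biscuit cutter on it to dry, side by side, each hanging freely from the top of its bow with the bar passing under it. Leave the two colour bottles, the jigger and the pink dough where they stand.

Things in the scene. Friction and masses are not known exactly. Their poses are not given: they have to be found in the camera images.
- rail_stand: Stand of the swing-out drying rail: heavy grey foot 130 x 130 mm, 14 mm high, fixed to the table, with an upright steel column at its centre. Origin: under the foot on the column's axis, z up. The stowed rail points along its +x; the black drip tray (94 x 198 mm, 11 mm high, fixed) lies on the table along its -y, 116 to 314 mm from the column.
- drying_rail (a joint): Swing of the rail about the column, rad: 0 stowed and locked (as at the start), growing clockwise seen from above, 1.571 over the drip tray; stops lie 0.06 beyond each. The index plate (110 mm across) has a plunger hole for each, with 0.03 rad of play. Plunger up, the rail turns with light friction (0.06 N m) and stays where it is left.
- rail_knob (a point): Centre of the black ball knob, 22 mm across, by which the rail is swung: it stands 31 mm above the rail's axis on an 8 mm stem, 72 mm from the column's axis, 199 mm above the table. The 16 mm wide, 14 mm high inner arm of the rail runs below it. Axes as rail_bar.
- plunger_top (a point): Centre of the red T-grip on top of the index plunger: a bar 46 mm long (along its own x), 10 mm wide (y), 15 mm high, 240 mm above the table when down. It stands 42 mm from the column, over the index plate, on a fixed bracket; 20 mm of thin stem (10 to 14 mm thick) below it, then the sleeve, 25 mm across. It turns with plunger_grip and rises with plunger.
- plunger (a joint): Lift of the plunger, m: 0 down in a hole of the index plate, 0.008 tip riding on the plate beside a hole, 0.011 standing in its rest notch, 0.017 the most. A spring pulls it down with 4.5 N at 0 and 8.5 N at 0.016.
- plunger_grip (a joint): Turn of the T-grip, rad: grows counter-clockwise seen from above, 0 to 1.36. Below a lift of 0.014 it cannot turn out of its slot at 0; lifted past 0.014 it turns, and let down at about 1.31 its cross pin stands in the rest notch (3 mm deep) and the plunger stays up. To go back: lift past 0.014, turn to 0, let down.
- cutter_oval_centre (a point): Centre of a steel biscuit cutter, plain oval, 52 x 42 mm, 90 g, standing on its edge, 66 mm high; point 33 mm above its foot. z up. Its bow handle arches in the y-z plane: flat legs 16 mm wide, outsides at y = +-29 mm, upright to 40 mm above the foot, then rounded. Opening under the bow 53 mm wide, from the wall's top (22 mm above the foot) to 63.5 mm. May be absent.
- cutter_square_centre (a point): Centre of a steel biscuit cutter, rectangular, with round corners, 52 x 42 mm, 90 g, standing on its edge, 66 mm high; point 33 mm above its foot. z up. Its bow handle arches in the y-z plane: flat legs 16 mm wide, outsides at y = +-29 mm, upright to 40 mm above the foot, then rounded. Opening under the bow 53 mm wide, from the wall's top (22 mm above the foot) to 63.5 mm. May be absent.
- cutter_hexagon_centre (a point): Centre of a steel biscuit cutter, six-sided, 52 x 42 mm, 90 g, standing on its edge, 66 mm high; point 33 mm above its foot. z up. Its bow handle arches in the y-z plane: flat legs 16 mm wide, outsides at y = +-29 mm, upright to 40 mm above the foot, then rounded. Opening under the bow 53 mm wide, from the wall's top (22 mm above the foot) to 63.5 mm. May be absent.
- cutter_fluted_centre (a point): Centre of a steel biscuit cutter, oval with a fluted wall, 52 x 42 mm, 90 g, standing on its edge, 66 mm high; point 33 mm above its foot. z up. Its bow handle arches in the y-z plane: flat legs 16 mm wide, outsides at y = +-29 mm, upright to 40 mm above the foot, then rounded. Opening under the bow 53 mm wide, from the wall's top (22 mm above the foot) to 63.5 mm. May be absent.
- colour_green: Green colour bottle, 25 mm thick, 68 mm high, a bystander; origin under its middle.
- colour_yellow: Yellow colour bottle, 25 mm thick, 68 mm high, a bystander; origin under its middle.
- jigger: Double-ended steel jigger, 39 mm thick, 96 mm high, a bystander; origin under its middle.
- dough_bag: Lump of pink dough in film, 65 x 67 x 38 mm, a bystander; origin under its middle.
- rail_bar (a point): Inner end of the rail's free bar (grey silicone sleeve), on its axis, 168 mm above the table and 112 mm from the column's axis; +x along the bar to its free end, z up. The bar is round, 12 mm thick, and free from a round stop flange, 42 mm across, at x = 0 to a black end ball, 24 mm across, centred at x = 227 mm.
Not all that is in view belongs to the job. Leave any orange, purple or turquoise look-alike of the part that bears cutter_oval_centre alone.

How it is judged:
By the outcome, as a careful person would: the job done as asked, in the order asked, and still so for the second after the job is handed in, with the robot touching nothing.
Of cutter_oval, cutter_square, cutter_hexagon, cutter_fluted only 3 to 4 are there at a start; the rules pass over those that are not, and their reading is None.
At some moment in a run one of cutter_oval, cutter_square, cutter_hexagon, cutter_fluted may be knocked a few centimetres aside while the robot is not near it.
It also fails if it takes over 208 s, if anything falls off the work surface, if the arm or the gripper's body presses on something with over 40 N, if the wrist force passes 120 N, or if a joint passes its speed limit or range.

### The arm

A 7-joint arm with a two-finger parallel gripper is mounted at the origin on a cart in front of the work surface, level with it; the furniture and walls round the work are solid. World frame = base frame: x ahead of the robot, y to its left, z up, the work surface at z = 0. Lengths are in m, angles in rad, forces in N, time in s.
With the tool pointing down it reaches from about 0.425 to 0.925 m from the base axis. Payload 6.8 kg.
Tool frame: the origin (TCP) lies at the very end of the fingers, on their centre line; the grasp point (between the pads) lies 19 mm behind it (hold_point_z is the distance from the TCP to the grasp point, in m); z points along the fingers, y is the direction in which the jaws open and shut (so a half turn about z gives the same grasp; the last joint's range is limited). The gripper opens to 85 mm and grips with 20 to 120 N. Pads are 22 mm wide; open, the fingers measure 114 mm over their backs; the gripper's body (76 mm by 85 mm) begins 54 mm behind the grasp point. The pads swing forward as they close: fully open they stand 13 mm farther back than shut.
Start: joints at [0.997, 0.477, 0.022, 1.555, -0.011, 1.109, -0.083], TCP at [0.303, -0.603, 0.204] pointing down, gripper open.
Joint ranges: [-2.96, 2.96], [-0.34, 2.1], [-1.41, 1.46], [0.24, 2.44], [-1.37, 4.51], [0.17, 1.92], [-2.96, 2.96]. Speed limits (rad/s): [2.39, 2.39, 3.14, 3.14, 3.14, 3.14, 3.14].

### API

Orientations are given as a unit quaternion [w, x, y, z].
In Python, from station import get_obs, read_camera, calibration, hand_in, regions_of, hold_point_z gives the robot as it stands.
- The arm moves only by the tool send_rows, never from a script. Its argument "motion" is text: rows parted by semicolons, each of 7 numbers parted by spaces: the shift along the world's x, y, z in cm, then the turn, a rotation vector about the world's x, y, z in degrees, then the closure, from 0 (fully open) to 1 (shut). In form: dx dy dz rx ry rz fingers; .... A call has 1 to 20 rows; each row shifts and turns the pose as measured when the row begins; what a row does not reach is not made up. A row lasts 1/12 s, in which the tool goes at most 41.7 mm and 7.16 degrees, less where a joint would pass 70% of its speed; a pose out of reach is approached as far as the arm can. A call is refused whole if a number of a shift passes 4.17 or a number of a turn 7.16, either way. A call with a gripper value outside its range is refused whole. The fingers move at their own pace and stop on an object; "newtons" is the grip in N (left out, the last holds). Time passes only in rows, so rows that do not move let the fingers close. It gives the time, the measured TCP pose, the force and the opening at its end, in the units of the state.
- get_obs(): the state, without advancing time (a new reading comes with each control period).
- read_camera(name): name is "side" or "top"; returns the picture (420x560x3 uint8, red, green, blue); there is no depth.
- calibration(name): a dict with "mtx" (3x3 intrinsics, pixels), "R" (3x3) and "t" (3): a world point X has camera coordinates R X + t. Camera axes: x right, y down, z forward; pixel columns grow to the right and rows downward; lengths in m; the calibration is good to about 2 mm. A picture is of the moment at which its call begins. calibration takes no time and is no camera call.
- hand_in(): hands the job in, once; it reports no verdict.
Trained networks look in the newest picture that a camera, given by its name, has taken for a name from the list of things; names that differ only in an ending like _2 or _b are one class to them, and where a whole thing is asked for, a point or a joint stands for the part that bears it (a point fixed in the world has none). Each returns a list of dicts, best first, with "conf" (0 to 1); they miss things now and then, are a little off and sometimes report something else, mostly with a low value. They report only what shows in the picture. A call takes as long as a camera call. They do not tell look-alikes from the thing itself.
- regions_of(thing, camera): "region" (420x560 bool, what is visible of it) and "point" ([column, row] in pixels, amid what is visible of it).
The state is a dict: "t": time; "q": joint angles; "joint_vel": joint speeds; "joint_torque": joint torques, N m; "eef_pos": TCP position; "tool_rot": TCP orientation; "contact_force": force on the tool from outside, world axes, zero at the start; "torque": the same for the moment, N m; "gripper_width": opening from 0.0 (shut) to 1.0 (fully open).
Only numpy, scipy, OpenCV 4.12 (cv2) and the standard library are available. Lean on these libraries where they do the work, as an engineer would, in place of code of your own. Each camera call takes 0.05 s, during which the arm holds its last target.

## Working session

There is one attempt and no reset: what is moved stays moved. The work goes in short steps, Python scripts to look and compute and a tool call to move; the robot and the scene stay as the last step left them, time stands still between calls to the robot, and variables do not carry over. Pictures are saved under pics/ and viewed, and the job is handed in when it is done.

Besides the shell and the picture viewer there is one more tool, called after "Emit:" as a command line: name --argument value ..., lists and objects as JSON in quotes. send_rows: Moves the arm, as the interface text tells. Its arguments: {"type":"object","properties":{"motion":{"type":"string"},"newtons":{"type":"number"}},"required":["motion"]}

```bash
ls -la; mkdir -p pics
python3 - <<'E'
from station import *
import cv2
o=get_obs(); print(o)
print(hold_point_z if not callable(hold_point_z) else hold_point_z())
for n in ("side","top"):
    im=read_camera(n); cv2.imwrite(f"pics/{n}0.png",im[:,:,::-1]); print(n,calibration(n))
E
```

```text
total 12
drwxr-xr-x  3 agent agent 4096 Dec  7 09:48 .
drwxr-xr-x 23 root  root  4096 Dec  7 09:48 ..
drwxr-xr-x  2 agent agent 4096 Dec  7 09:48 pics
{'t': 0.0, 'q': array([ 0.99691982,  0.47777753,  0.022365  ,  1.55645462, -0.01148428,
        1.10930527, -0.08307832]), 'joint_vel': array([ 0.00114419,  0.00034435,  0.00042964, -0.00027568, -0.00053342,
        0.00015231, -0.0001925 ]), 'joint_torque': array([ 2.22655312e-04, -5.96454442e+01,  1.60834897e+00, -2.81201828e+01,
        1.25969842e-02,  9.20534309e-03,  2.85419526e-05]), 'eef_pos': array([ 0.30282877, -0.60253666,  0.20254006]), 'tool_rot': array([-8.61704629e-04,  9.73000267e-01,  2.30802202e-01, -2.86637892e-04]), 'contact_force': array([ 0.15575221, -0.39754375,  0.40631902]), 'torque': array([ 0.02084304,  0.00417229, -0.01123495]), 'gripper_width': 1.0012378894754028}
0.0187
side {'mtx': array([[379.98513185,   0.        , 277.31127121],
       [  0.        , 379.98513185, 206.26624884],
       [  0.        ,   0.        ,   1.        ]]), 'R': array([[ 0.99813732,  0.05805277,  0.01875528],
       [ 0.04528747, -0.49907688, -0.86537351],
       [-0.040877  ,  0.86461098, -0.50077632]]), 't': array([-0.56213467,  0.09828678,  1.00967774])}
top {'mtx': array([[386.83481143,   0.        , 279.24653861],
       [  0.        , 386.83481143, 209.50692057],
       [  0.        ,   0.        ,   1.        ]]), 'R': array([[ 0.07213149, -0.99739254,  0.00227489],
       [-0.97107183, -0.07074816, -0.22806622],
       [ 0.22763249,  0.01424167, -0.97364297]]), 't': array([-0.02844234,  0.58144721,  1.08200396])}
```

View pics/side0.png

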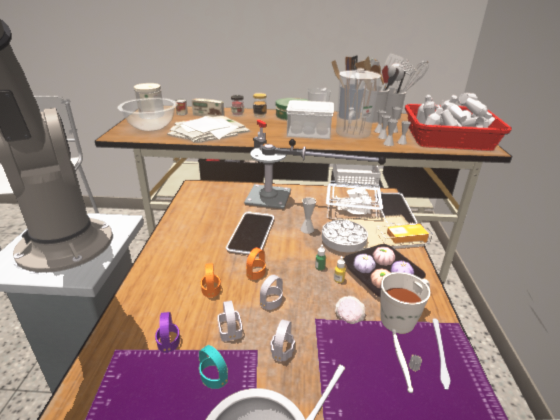

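View pics/top0.png

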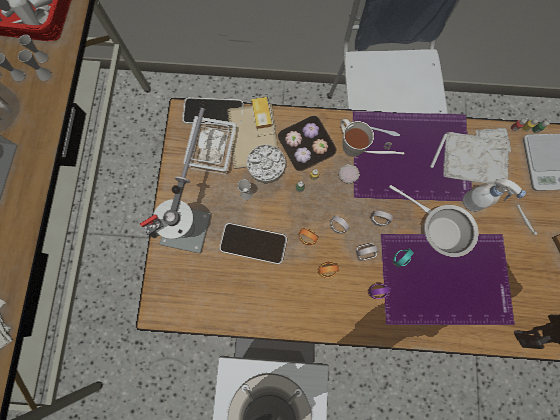

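```bash
cat > h.py <<'E'
from station import *
import numpy as np, cv2
C={n:calibration(n) for n in("side","top")}
def ray(n,uv):
    c=C[n]; o=-c["R"].T@c["t"]; d=c["R"].T@np.linalg.inv(c["mtx"])@np.array([uv[0],uv[1],1.]); return o,d/np.linalg.norm(d)
def onz(n,uv,z):
    o,d=ray(n,uv); return o+d*(z-o[2])/d[2]
def tri(a,b):
    o1,d1=ray("side",a); o2,d2=ray("top",b)
    A=np.stack([d1,-d2],1); s=np.linalg.lstsq(A,o2-o1,rcond=None)[0]
    p,q=o1+s[0]*d1,o2+s[1]*d2; return (p+q)/2,np.linalg.norm(p-q)
def proj(n,X):
    c=C[n]; p=c["mtx"]@(c["R"]@np.asarray(X,float)+c["t"]); return p[:2]/p[2]
def crop(n,im,x0,y0,x1,y1,s,name):
    cv2.imwrite(name,cv2.resize(im[y0:y1,x0:x1,::-1],None,fx=s,fy=s,interpolation=cv2.INTER_CUBIC))
E
python3 - <<'E'
from h import *
for n in("side","top"):
    im=read_camera(n)
    if n=="side": crop(n,im,130,230,330,380,4,"pics/s1.png"); crop(n,im,220,100,400,230,4,"pics/s2.png")
    else: crop(n,im,280,150,420,310,3.7,"pics/t1.png"); crop(n,im,130,90,300,270,3.3,"pics/t2.png")
    for th in ["rail_stand","rail_knob","plunger_top","plunger","rail_bar","cutter_oval_centre","cutter_square_centre","cutter_hexagon_centre","cutter_fluted_centre","colour_green","colour_yellow","jigger","dough_bag"]:
        print(n,th,[(round(r["conf"],2),np.round(r["point"],1).tolist(),int(r["region"].sum())) for r in regions_of(th,n)][:7])
print(get_obs()["t"])
E
```

```text
side rail_stand [(0.86, [262.6, 194.3], 3664)]
side rail_knob [(0.55, [285.2, 153.7], 1115), (0.31, [350.1, 306.4], 634)]
side plunger_top [(0.46, [350.6, 308.0], 597)]
side plunger [(0.42, [258.3, 126.7], 92)]
side rail_bar [(0.82, [290.8, 153.4], 973)]
side cutter_oval_centre [(0.86, [163.9, 334.8], 679), (0.85, [256.0, 262.8], 418), (0.81, [271.0, 290.6], 564), (0.71, [215.2, 365.0], 720), (0.6, [209.7, 282.6], 449)]
side cutter_square_centre [(0.76, [230.9, 319.3], 594)]
side cutter_hexagon_centre []
side cutter_fluted_centre [(0.7, [280.2, 340.8], 625), (0.47, [323.2, 258.7], 184)]
side colour_green [(0.61, [321.2, 258.6], 183), (0.38, [288.3, 155.4], 1001)]
side colour_yellow [(0.77, [338.6, 270.3], 232)]
side jigger [(0.6, [307.2, 210.4], 345)]
side dough_bag [(0.65, [348.5, 310.6], 606)]
top rail_stand [(0.59, [198.7, 233.5], 4855)]
top rail_knob [(0.94, [176.5, 213.7], 1582), (0.57, [342.0, 219.7], 103)]
top plunger_top [(0.72, [342.3, 222.9], 120), (0.44, [148.9, 220.8], 100)]
top plunger [(0.67, [150.8, 222.7], 118)]
top rail_bar [(0.62, [178.2, 208.6], 1845)]
top cutter_oval_centre [(0.73, [376.3, 291.1], 149), (0.6, [340.3, 224.6], 147), (0.55, [309.2, 232.4], 105), (0.51, [327.0, 268.3], 136), (0.5, [403.9, 258.9], 177)]
top cutter_square_centre [(0.5, [367.2, 250.2], 140)]
top cutter_hexagon_centre [(0.44, [177.6, 210.7], 1652)]
top cutter_fluted_centre [(0.68, [148.6, 220.8], 112), (0.67, [380.6, 216.9], 159)]
top colour_green [(0.6, [300.7, 184.2], 67)]
top colour_yellow [(0.56, [313.1, 171.0], 68)]
top jigger [(0.64, [243.8, 187.7], 206)]
top dough_bag [(0.89, [349.0, 173.1], 250), (0.58, [148.7, 220.8], 83), (0.38, [198.5, 232.5], 4998)]
1.5
```

View pics/s1.png

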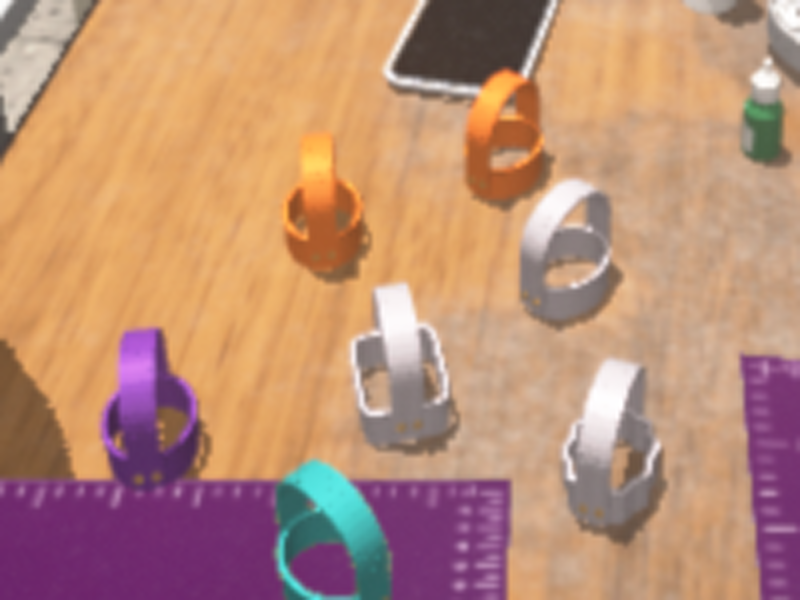

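View pics/t1.png

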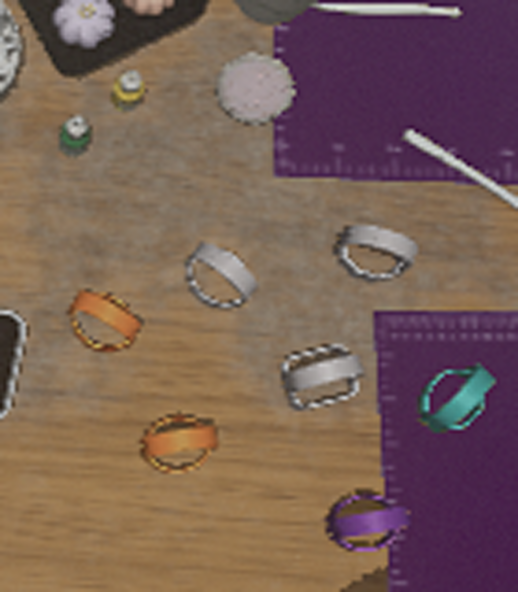

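View pics/s2.png

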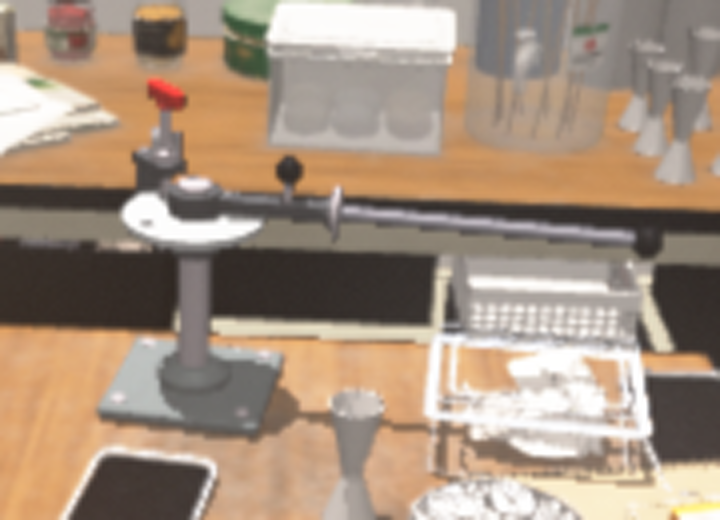

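View pics/t2.png

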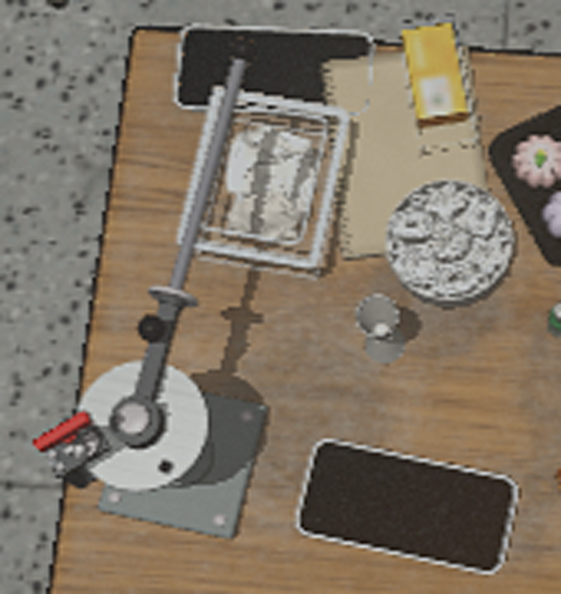

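Run:
```python
from h import *
T=lambda x,y:(130+x/3.3,90+y/3.3)
S=lambda x,y:(220+x/4,100+y/4)
np.set_printoptions(precision=4,suppress=True)
for nm,t,s,z in [("knob",(152,328),(289,170),.199),("ball",(243,45),(648,240),.168),("flange",(173,297),(336,213),.168),("T",(62,431),(166,95),.240)]:
    print(nm,tri(S(*s),T(*t)),onz("top",T(*t),z),onz("side",S(*s),z))
f=[onz("top",T(*p),.014)[:2] for p in[(265,408),(235,537),(98,510)]]
print("foot",f,(f[0]+f[2])/2, f[0]-f[1],f[1]-f[2])
g=[onz("top",T(*p),.011)[:2] for p in[(318,440),(518,486),(495,573),(299,528)]]
print("tray",g,np.mean(g,0),g[0]-g[1],g[0]-g[3])
```

```text
knob (array([0.5869, 0.2891, 0.1978]), np.float64(0.0011716738398527085)) [0.5859 0.2886 0.199 ] [0.5874 0.2864 0.199 ]
ball (array([0.8529, 0.2521, 0.1695]), np.float64(0.0035577034443512127)) [0.8557 0.2526 0.168 ] [0.8517 0.2538 0.168 ]
flange (array([0.6234, 0.2844, 0.1668]), np.float64(0.001610823567665959)) [0.6222 0.2839 0.168 ] [0.6241 0.2821 0.168 ]
T (array([0.4905, 0.3346, 0.2373]), np.float64(0.0008191568227157693)) [0.4896 0.3336 0.24  ] [0.4917 0.3265 0.24  ]
foot [array([0.5658, 0.2269]), array([0.443 , 0.2407]), array([0.4587, 0.3697])] [0.5122 0.2983] [ 0.1227 -0.0138] [-0.0156 -0.129 ]
tray [array([0.5394, 0.1745]), array([ 0.5096, -0.0154]), array([0.4278, 0.0002]), array([0.4559, 0.1835])] [0.4832 0.0857] [0.0299 0.1899] [ 0.0836 -0.0089]
```

```bash
cat >> h.py <<'E'
def redT():
    out={}
    for n,b in (("side",(240,100,300,150)),("top",(130,190,185,250))):
        im=read_camera(n).astype(int); x0,y0,x1,y1=b
        c=im[y0:y1,x0:x1]; m=(c[...,0]>110)&(c[...,1]<80)&(c[...,2]<80)
        n_,lab,st,ce=cv2.connectedComponentsWithStats(m.astype(np.uint8))
        k=1+np.argmax(st[1:,4]); ys,xs=np.nonzero(lab==k)
        out[n]=np.stack([xs+x0,ys+y0],1).astype(float)
    return out
E
python3 - <<'E'
from h import *
np.set_printoptions(precision=4,suppress=True)
r=redT()
for n in r: print(n,len(r[n]),r[n].mean(0),r[n].min(0),r[n].max(0))
print(tri(r["side"].mean(0),r["top"].mean(0)))
w=np.array([onz("top",p,.2475)[:2] for p in r["top"]]); u,s,v=np.linalg.svd(w-w.mean(0)); 
print("top",w.mean(0),np.degrees(np.arctan2(v[0,1],v[0,0])),np.ptp((w-w.mean(0))@v[0]),np.ptp((w-w.mean(0))@v[1]))
E
```

```text
side 38 [261.     123.6579] [257. 121.] [265. 126.]
top 66 [148.2273 220.1212] [140. 215.] [156. 225.]
(array([0.4902, 0.3358, 0.2375]), np.float64(0.001937637796659082))
top [0.4894 0.3325] 125.5362046141797 0.04413546842304657 0.01547940327311623
```

Emit:
send_rows --motion "2.5 2.6 1.5 0 0 3.3 0;2.5 2.6 1.5 0 0 3.3 0;2.5 2.6 1.5 0 0 3.3 0;2.5 2.6 1.5 0 0 3.3 0;2.5 2.6 1.5 0 0 3.3 0;2.5 2.6 1.5 0 0 3.3 0;2.5 2.6 1.5 0 0 3.3 0;2.5 2.6 1.5 0 0 3.3 0;2.5 2.6 1.5 0 0 3.3 0;2.5 2.6 1.5 0 0 3.3 0;0.6 3.3 0 0 0 3.3 0;0.6 3.3 0 0 0 3.3 0;0.6 3.3 0 0 0 3.3 0;0.6 3.3 0 0 0 3.3 0;0.6 3.3 0 0 0 3.3 0"

```text
t: 2.85
eef_pos: [0.5845, -0.1652, 0.361]
tool_rot: [0.004, 0.781, 0.625, -0.002]
contact_force: [1.0, -0.0, 0.2]
gripper_width: 1.0
```

Emit:
send_rows --motion "0 3.3 0 0 0 3.3 0;0 3.3 0 0 0 3.3 0;0 3.3 0 0 0 3.3 0;0 3.3 0 0 0 3.3 0;0 3.3 0 0 0 3.3 0;-0.9 3.3 -0.5 0 0 3.3 0;-0.9 3.3 -0.5 0 0 3.3 0;-0.9 3.3 -0.5 0 0 3.3 0;-0.9 3.3 -0.5 0 0 3.3 0;-0.9 3.3 -0.5 0 0 3.3 0;-0.9 3.3 -0.5 0 0 3.3 0.3;-0.9 3.3 -0.5 0 0 3.3 0.3;-0.9 3.3 -0.5 0 0 3.3 0.3;-0.9 3.3 -0.5 0 0 3.3 0.3;-0.9 3.3 -0.5 0 0 3.3 0.3;0 0 0 0 0 0 0.3"

```text
t: 4.18
eef_pos: [0.4853, 0.3604, 0.3121]
tool_rot: [0.006, 0.423, 0.906, 0.005]
contact_force: [-0.8, 0.2, -0.1]
gripper_width: 0.699
```

```bash
cat >> h.py <<'E'
def st():
    o=get_obs(); q=o["tool_rot"]; from scipy.spatial.transform import Rotation as Ro
    R=Ro.from_quat([q[1],q[2],q[3],q[0]]).as_matrix()
    print("t",round(o["t"],2),"p",np.round(o["eef_pos"],4),"yaw(jaw)",round(np.degrees(np.arctan2(R[1,1],R[0,1])),2),"z",np.round(R[:,2],4),"F",np.round(o["contact_force"],1),"g",round(o["gripper_width"],3),"q",np.round(o["q"],2))
    return o,R
E
python3 - <<'E'
from h import *
st()
for n in("side","top"):
    im=read_camera(n)
    if n=="side": crop(n,im,200,60,380,190,4,"pics/s3.png")
    else: crop(n,im,100,130,300,280,4,"pics/t3.png")
E
```

```text
t 4.18 p [0.4853 0.3604 0.3121] yaw(jaw) 39.93 z [ 0.015   0.0041 -0.9999] F [-0.8  0.2 -0.1] g 0.699 q [-0.2   0.35 -0.72  1.57  0.25  1.3  -0.26]
```

Emit:
send_rows --motion "0.25 -1.4 -0.5 -0.1 0.4 -1.7 0.3;0.25 -1.3 -0.5 -0.1 0.4 -1.7 0.3;0 0 0 0 0 0 0.3;0 0 0 0 0 0 0.3"

```text
t: 4.62
eef_pos: [0.4978, 0.3187, 0.3016]
tool_rot: [0.003, 0.462, 0.887, -0.002]
contact_force: [0.8, -0.3, 0.3]
gripper_width: 0.698
```

Run:
```python
from h import *
st()
for n in("side","top"):
    im=read_camera(n)
    if n=="side": crop(n,im,200,60,380,190,4,"pics/s3.png")
    else: crop(n,im,100,130,300,280,4,"pics/t3.png")
```

```text
t 4.62 p [0.4978 0.3187 0.3016] yaw(jaw) 35.01 z [ 0.0033 -0.0073 -1.    ] F [ 0.8 -0.3  0.3] g 0.698 q [-0.14  0.34 -0.69  1.6   0.23  1.28 -0.26]
```

View pics/s3.png

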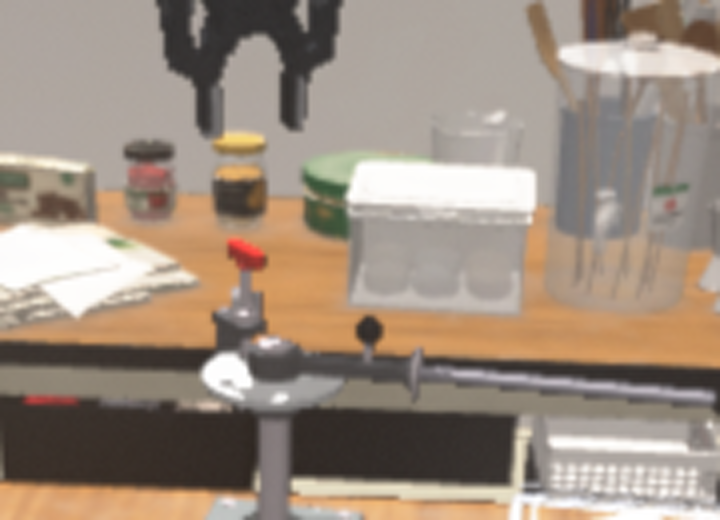

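View pics/t3.png

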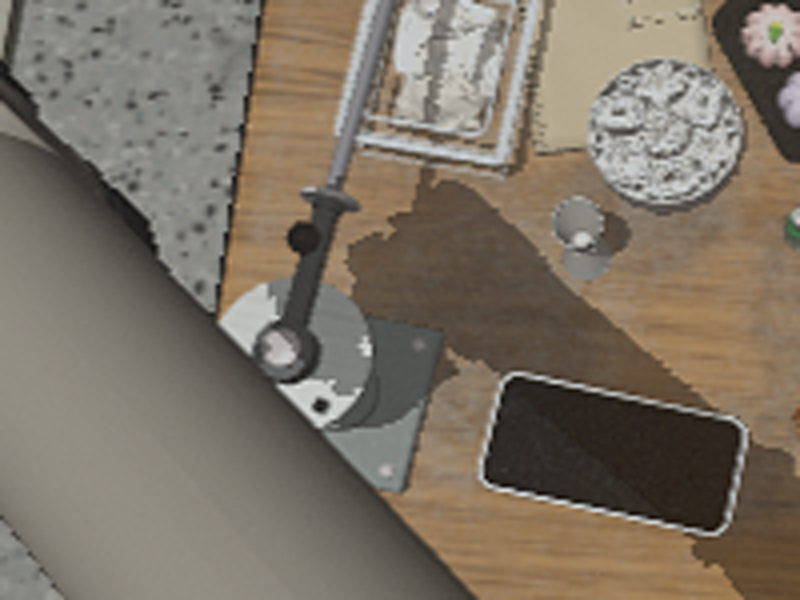

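Emit:
send_rows --motion "-0.4 0.7 -0.5 0.2 0.1 1 0.4;-0.4 0.7 -0.5 0 0 0.5 0.5;0 0 0 0 0 0 0.5;0 0 0 0 0 0 0.5"

```text
t: 5.05
eef_pos: [0.4889, 0.3351, 0.2913]
tool_rot: [0.002, 0.448, 0.894, -0.0]
contact_force: [1.2, 0.9, -0.2]
gripper_width: 0.504
```

Run:
```python
from h import *
o,R=st()
im=read_camera("side"); crop("side",im,200,60,380,190,4,"pics/s4.png")
print((proj("side",o["eef_pos"])-[200,60])*4)
for w in (1,-1): print((proj("side",o["eef_pos"]+w*.021*R[:,1])-[200,60])*4)
```

```text
t 5.05 p [0.4889 0.3351 0.2913] yaw(jaw) 36.73 z [ 0.0024 -0.0019 -1.    ] F [ 1.2  0.9 -0.2] g 0.504 q [-0.17  0.35 -0.7   1.61  0.24  1.26 -0.27]
[243.23545814 184.29520824]
[267.11811782 180.51869928]
[218.92072966 188.14003922]
```

View pics/s4.png

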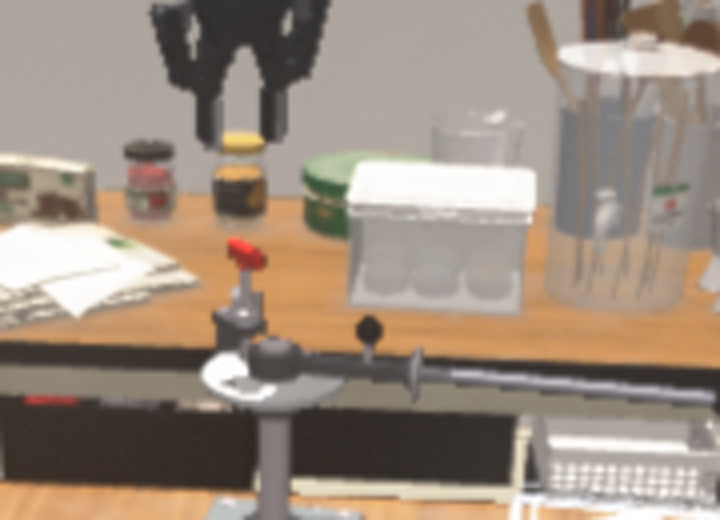

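Run:
```python
from h import *
im=read_camera("side"); crop("side",im,225,55,295,135,7,"pics/s5.png")
```

```text
(no output)
```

View pics/s5.png

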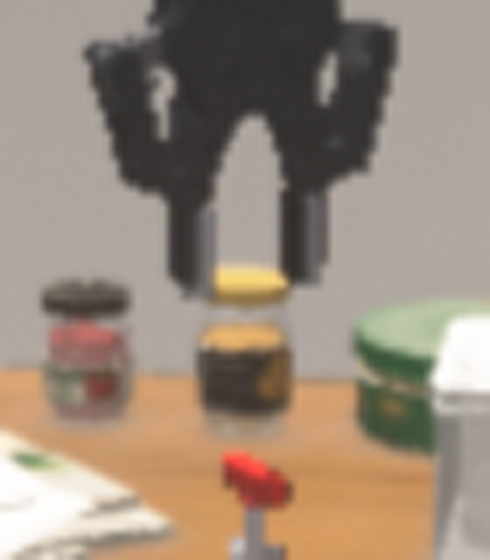

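Run:
```python
from h import *
o,R=st()
p=o["eef_pos"]
for z in (.24,.25,.2913,.30,.31,.32): print(z,proj("side",[p[0],p[1],z]), (C["side"]["R"]@np.array([p[0],p[1],z])+C["side"]["t"])[2])
```

```text
t 5.15 p [0.4889 0.335  0.2914] yaw(jaw) 36.72 z [ 0.0024 -0.0018 -1.    ] F [-0.9  0.2  0.2] g 0.495 q [-0.17  0.35 -0.7   1.61  0.24  1.26 -0.27]
0.24 [260.85243105 122.85239295] 1.1591585835428988
0.25 [260.8427662  119.64136762] 1.1541508203273863
0.2913 [260.80194568 106.07926318] 1.13346875824732
0.3 [260.793156   103.15900112] 1.1291120042498242
0.31 [260.78296874  99.77441523] 1.1241042410343116
0.32 [260.77269032  96.35953845] 1.1190964778187993
```

Run:
```python
from h import *
im=cv2.imread("pics/top0.png")
cv2.imwrite("pics/top0c.png",cv2.resize(im[300:370,490:560],None,fx=7,fy=7,interpolation=cv2.INTER_CUBIC))
for z in (.17,.2025,.22,.2325): print(z,(proj("top",[.3028,-.6025,z])-[490,300])*7)
```

```text
0.17 [173.31643899 173.94458017]
0.2025 [228.72046732 179.74004969]
0.22 [260.11816682 183.02436702]
0.2325 [283.26025881 185.44511679]
```

View pics/top0c.png

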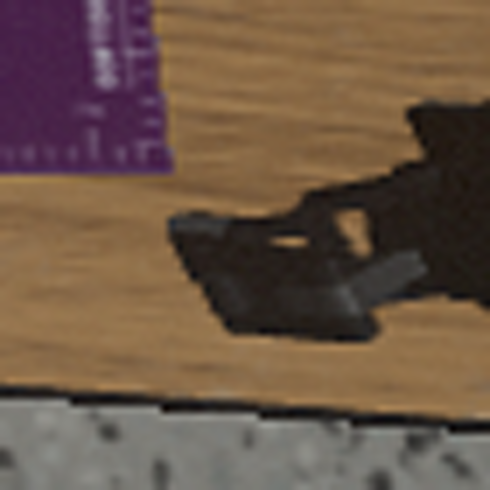

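Emit:
send_rows --motion "0 0 -1 0 0 0 0.6;0 0 -1 0 0 0 0.6;0 0 -1 0 0 0 0.6;0 0 -1 0 0 0 0.6;0 0 -1 0 0 0 0.6;0 -0.1 -0.5 0 0 0 0.6;0 0 0 0 0 0 0.6"

```text
t: 5.73
eef_pos: [0.4883, 0.3332, 0.2293]
tool_rot: [0.001, 0.448, 0.894, -0.001]
contact_force: [-0.1, -0.7, -0.1]
gripper_width: 0.4
```

Run:
```python
from h import *
o,R=st()
im=read_camera("side"); crop("side",im,225,75,295,155,7,"pics/s6.png")
print((proj("side",o["eef_pos"])-[225,75])*7)
```

```text
t 5.73 p [0.4883 0.3332 0.2293] yaw(jaw) 36.73 z [ 0.001  -0.0031 -1.    ] F [-0.1 -0.7 -0.1] g 0.4 q [-0.18  0.4  -0.69  1.7   0.28  1.15 -0.3 ]
[249.28193967 360.09384597]
```

View pics/s6.png

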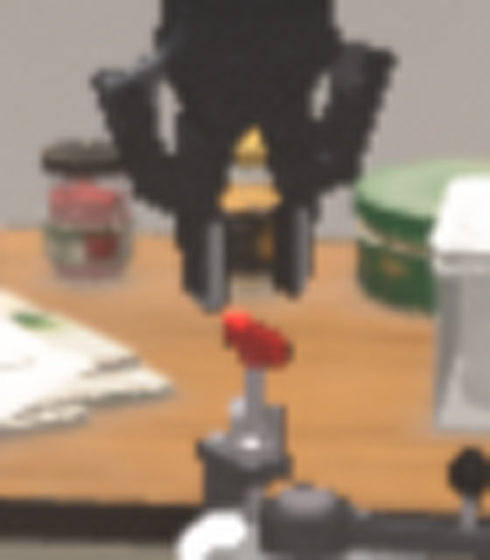

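Emit:
send_rows --motion "0.2 0 -0.6 0 0 0 0.6;0 0 -0.6 0 0 0 0.6;0 0 -0.1 0 0 0 0.6;0 0 0 0 0 0 0.7;0 0 0 0 0 0 0.75"

```text
t: 6.2
eef_pos: [0.4914, 0.3339, 0.2164]
tool_rot: [0.002, 0.449, 0.894, -0.0]
contact_force: [-0.2, -0.2, 0.4]
gripper_width: 0.251
```

Run:
```python
from h import *
o,R=st()
im=read_camera("side"); crop("side",im,225,75,295,155,7,"pics/s7.png")
print((proj("side",o["eef_pos"])-[225,75])*7)
```

```text
t 6.2 p [0.4914 0.3339 0.2164] yaw(jaw) 36.7 z [ 0.0028 -0.0015 -1.    ] F [-0.2 -0.2  0.4] g 0.251 q [-0.18  0.41 -0.68  1.71  0.29  1.12 -0.31]
[256.58742662 388.21863123]
```

View pics/s7.png

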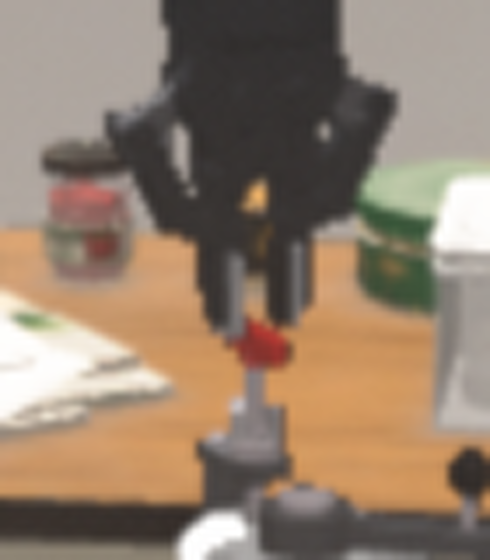

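Emit:
send_rows --motion "0 0 0 0 0 0 0.85;0 0 0 0 0 0 1;0 0 0 0 0 0 1;0 0 0 0 0 0 1;0 0 0 0 0 0 1" --newtons 40

```text
t: 6.67
eef_pos: [0.4913, 0.3339, 0.2171]
tool_rot: [0.002, 0.448, 0.894, 0.0]
contact_force: [-0.2, -0.4, -1.6]
gripper_width: 0.09
```

Run:
```python
from h import *
o,R=st()
im=read_camera("side"); crop("side",im,225,75,295,155,7,"pics/s8.png")
print((proj("side",o["eef_pos"])-[225,75])*7)
```

```text
t 6.67 p [0.4913 0.3339 0.2171] yaw(jaw) 36.71 z [ 0.0034 -0.0015 -1.    ] F [-0.2 -0.4 -1.6] g 0.09 q [-0.18  0.41 -0.69  1.71  0.29  1.12 -0.31]
[256.38514269 386.83389478]
```

View pics/s8.png

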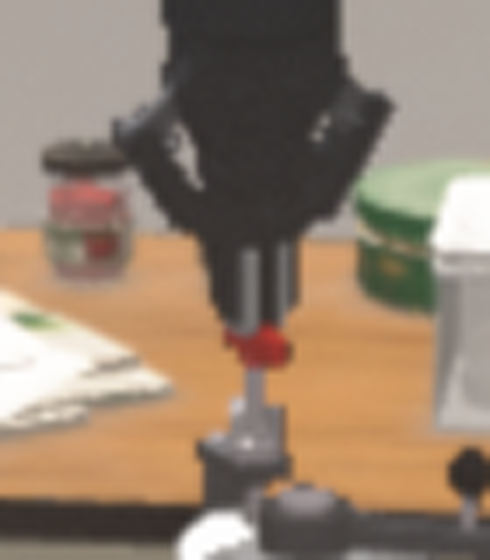

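Emit:
send_rows --motion "0 0 0 0 0 0 0.8;0 0 0 0 0 0 0.75;0 0 -0.3 0 0 0 0.75;0 0 -0.3 0 0 0 0.75;0 0 0 0 0 0 0.75"

```text
t: 7.13
eef_pos: [0.4918, 0.3344, 0.2112]
tool_rot: [0.002, 0.449, 0.894, 0.001]
contact_force: [-0.0, 0.9, -0.1]
gripper_width: 0.253
```

Emit:
send_rows --motion "0 0 -0.3 0 0 0 0.75;0 0 -0.3 0 0 0 0.75;0 0 0 0 0 0 0.75"

```text
t: 7.38
eef_pos: [0.4918, 0.3344, 0.2044]
tool_rot: [0.002, 0.449, 0.894, 0.001]
contact_force: [-0.3, -0.4, -1.2]
gripper_width: 0.247
```

Run:
```python
from h import *
o,R=st()
im=read_camera("side"); crop("side",im,225,75,295,155,7,"pics/s9.png")
```

```text
t 7.38 p [0.4918 0.3344 0.2044] yaw(jaw) 36.7 z [ 4.6e-03 -4.0e-04 -1.0e+00] F [-0.3 -0.4 -1.2] g 0.247 q [-0.18  0.42 -0.68  1.72  0.3   1.1  -0.32]
```

View pics/s9.png

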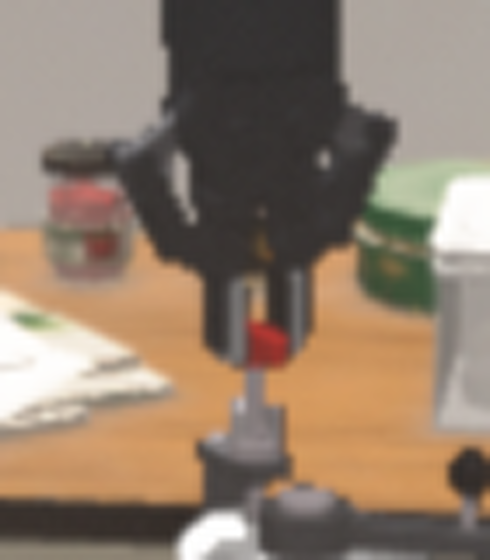

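Emit:
send_rows --motion "0 0 -0.3 0 0 0 0.75;0 0 -0.3 0 0 0 0.75;0 0 -0.2 0 0 0 0.8;0 0 0 0 0 0 1;0 0 0 0 0 0 1;0 0 0 0 0 0 1;0 0 0 0 0 0 1" --newtons 60

```text
t: 8.02
eef_pos: [0.4913, 0.3342, 0.1963]
tool_rot: [0.002, 0.448, 0.894, 0.0]
contact_force: [-1.4, -0.9, 0.4]
gripper_width: 0.105
```

Run:
```python
from h import *
o,R=st()
im=read_camera("side"); crop("side",im,225,75,295,155,7,"pics/s10.png")
```

```text
t 8.02 p [0.4913 0.3342 0.1963] yaw(jaw) 36.71 z [ 0.004  -0.0014 -1.    ] F [-1.4 -0.9  0.4] g 0.105 q [-0.19  0.43 -0.68  1.73  0.31  1.09 -0.32]
```

View pics/s10.png

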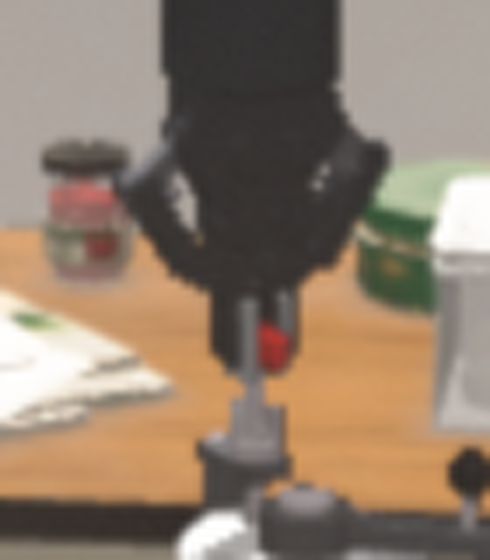

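Emit:
send_rows --motion "0 0 0.4 0 0 0 1;0 0 0.4 0 0 0 1;0 0 0.4 0 0 0 1;0 0 0.3 0 0 0 1;0 0 0.1 0 0 0 1;0 0 0 0 0 0 1"

```text
t: 8.57
eef_pos: [0.4909, 0.3338, 0.2101]
tool_rot: [0.001, 0.448, 0.894, -0.0]
contact_force: [2.5, 2.0, -9.9]
gripper_width: 0.108
```

Run:
```python
from h import *
o,R=st()
im=read_camera("side"); crop("side",im,225,75,295,155,7,"pics/s11.png")
```

```text
t 8.57 p [0.4909 0.3338 0.2101] yaw(jaw) 36.73 z [ 0.0012 -0.0012 -1.    ] F [ 2.5  2.  -9.9] g 0.108 q [-0.18  0.42 -0.68  1.71  0.29  1.11 -0.31]
```

View pics/s11.png

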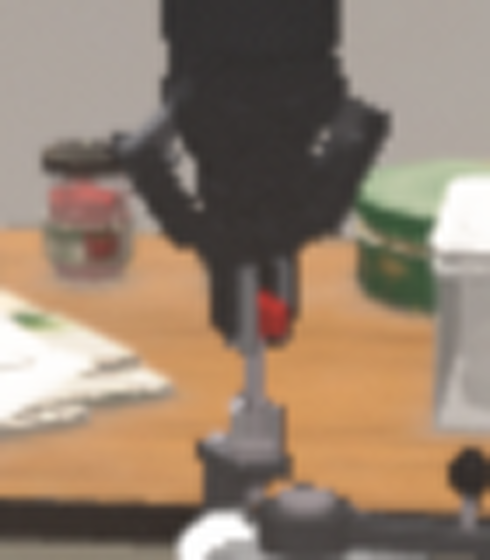

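Emit:
send_rows --motion "0 0 0.25 0 0 0 1;0 0 0.1 0 0 0 1;0 0 0 0 0 0 1"

```text
t: 8.87
eef_pos: [0.4908, 0.3338, 0.213]
tool_rot: [0.0, 0.448, 0.894, -0.0]
contact_force: [1.4, 2.7, -9.7]
gripper_width: 0.107
```

Emit:
send_rows --motion "0 0 0 0 0 4 1;0 0 0 0 0 6 1;0 0 0 0 0 6 1;0 0 0 0 0 6 1;0 0 0 0 0 0 1"

```text
t: 9.28
eef_pos: [0.4908, 0.3337, 0.2125]
tool_rot: [0.001, 0.261, 0.965, -0.0]
contact_force: [2.0, 2.3, -8.9]
gripper_width: 0.105
```

Run:
```python
from h import *
o,R=st(); print(o["torque"])
```

```text
t 9.28 p [0.4908 0.3337 0.2125] yaw(jaw) 59.7 z [ 1.1e-03 -9.0e-04 -1.0e+00] F [ 2.   2.3 -8.9] g 0.105 q [-0.12  0.44 -0.77  1.71  0.33  1.13  0.06]
[ 0.57919194 -0.46348953  0.00535741]
```

Emit:
send_rows --motion "0 0 0.03 0 0 6 1;0 0 0 0 0 6 1;0 0 0.03 0 0 6 1;0 0 0 0 0 6 1;0 0 0.03 0 0 6 1;0 0 0 0 0 6 1;0 0 0 0 0 5 1;0 0 0 0 0 0 1;0 0 0 0 0 0 1"

```text
t: 10.03
eef_pos: [0.4908, 0.3337, 0.2127]
tool_rot: [0.0, -0.094, 0.996, 0.0]
contact_force: [1.9, 3.4, -9.7]
gripper_width: 0.107
```

Run:
```python
from h import *
o,R=st(); print(o["torque"])
im=read_camera("side"); crop("side",im,225,75,295,155,7,"pics/s12.png")
```

```text
t 10.03 p [0.4908 0.3337 0.2127] yaw(jaw) 100.79 z [ 8.e-04  8.e-04 -1.e+00] F [ 1.9  3.4 -9.7] g 0.107 q [-0.02  0.49 -0.92  1.7   0.42  1.16  0.7 ]
[ 0.66537952 -0.38692405  0.00619612]
```

View pics/s12.png

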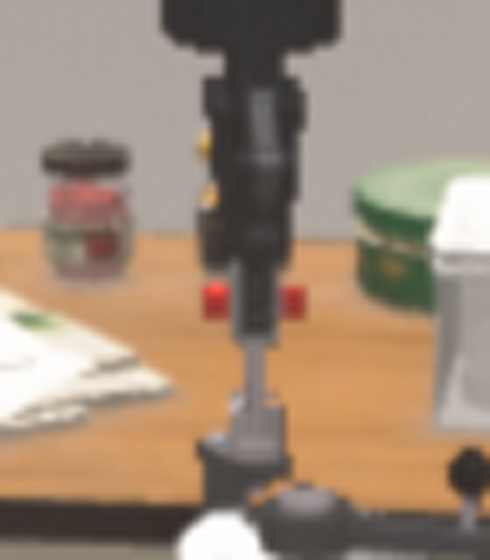

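Emit:
send_rows --motion "0 0 0.03 0 0 5 1;0 0 0 0 0 5 1;0 0 0 0 0 1 1;0 0 0 0 0 0 1"

```text
t: 10.42
eef_pos: [0.4909, 0.3337, 0.2131]
tool_rot: [0.001, -0.186, 0.983, 0.0]
contact_force: [2.9, 3.3, -8.7]
gripper_width: 0.106
```

Run:
```python
from h import *
o,R=st(); print(o["torque"])
```

```text
t 10.42 p [0.4909 0.3337 0.2131] yaw(jaw) 111.38 z [ 1.4e-03  4.0e-04 -1.0e+00] F [ 2.9  3.3 -8.7] g 0.106 q [ 0.01  0.5  -0.96  1.7   0.44  1.17  0.87]
[ 0.66603298 -0.4065716   0.01207758]
```

Lower until it stands in the notch.

Emit:
send_rows --motion "0 0 -0.2 0 0 0.3 1;0 0 -0.2 0 0 0 1;0 0 -0.1 0 0 0 1;0 0 0 0 0 0 1"

```text
t: 10.75
eef_pos: [0.4909, 0.3338, 0.208]
tool_rot: [0.001, -0.184, 0.983, -0.0]
contact_force: [1.5, 3.2, -7.3]
gripper_width: 0.109
```

Run:
```python
from h import *
o,R=st(); print(o["torque"])
```

```text
t 10.75 p [0.4909 0.3338 0.208 ] yaw(jaw) 111.16 z [ 2.1e-03  2.0e-04 -1.0e+00] F [ 1.5  3.2 -7.3] g 0.109 q [ 0.    0.51 -0.96  1.71  0.45  1.17  0.86]
[ 0.64105603 -0.33166974  0.0250338 ]
```

Emit:
send_rows --motion "0 0 -0.1 0 0 0 1;0 0 -0.1 0 0 0 1;0 0 0 0 0 0 1"

```text
t: 11.0
eef_pos: [0.4911, 0.3338, 0.2073]
tool_rot: [0.002, -0.183, 0.983, -0.001]
contact_force: [0.8, 1.3, -6.5]
gripper_width: 0.104
```

Emit:
send_rows --motion "0 0 -0.2 0 0 0 1;0 0 -0.2 0 0 0 1;0 0 0 0 0 0 1"

```text
t: 11.25
eef_pos: [0.4912, 0.3339, 0.2072]
tool_rot: [0.003, -0.182, 0.983, -0.002]
contact_force: [0.9, 1.2, -6.8]
gripper_width: 0.108
```

Emit:
send_rows --motion "0 0 -0.4 0 0 0 1;0 0 -0.4 0 0 0 1;0 0 0 0 0 0 1"

```text
t: 11.5
eef_pos: [0.4916, 0.3339, 0.2071]
tool_rot: [0.005, -0.181, 0.983, -0.004]
contact_force: [0.0, 0.5, -8.7]
gripper_width: 0.106
```

Emit:
send_rows --motion "0 0 0 0 0 0 0.85;0 0 0 0 0 0 0.75;0 0 0 0 0 0 0.7;0 0 0 0 0 0 0.7"

```text
t: 11.83
eef_pos: [0.4925, 0.3343, 0.2083]
tool_rot: [0.006, -0.181, 0.983, -0.003]
contact_force: [0.0, -0.7, 0.3]
gripper_width: 0.298
```

Run:
```python
from h import *
o,R=st(); print(o["torque"])
im=read_camera("side"); crop("side",im,225,75,295,155,7,"pics/s13.png")
```

```text
t 11.83 p [0.4925 0.3343 0.2083] yaw(jaw) 110.83 z [ 0.0134 -0.0042 -0.9999] F [ 0.  -0.7  0.3] g 0.298 q [-0.    0.5  -0.96  1.71  0.46  1.16  0.85]
[0.02077174 0.03796195 0.01111627]
```

View pics/s13.png

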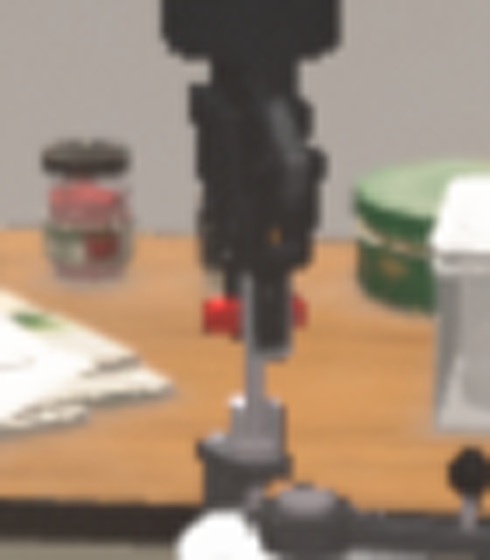

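Emit:
send_rows --motion "0 0 1.5 0.2 0.8 0 0.7;0 0 2 0 0 0 0.65;0 0 2.5 0 0 0 0.6;0 0 2.5 0 0 0 0.55;1.8 -0.9 0 0 0 -5.8 0.5;1.8 -0.9 0 0 0 -5.8 0.5;1.8 -0.9 0 0 0 -5.8 0.5;1.8 -0.9 0 0 0 -5.8 0.5;1.2 -0.5 0 0 0 -4 0.5;0 0 0 0 0 0 0.5;0 0 0 0 0 0 0.5"

```text
t: 12.8
eef_pos: [0.5795, 0.2918, 0.2959]
tool_rot: [-0.001, 0.064, 0.998, 0.002]
contact_force: [-0.4, 0.3, -0.3]
gripper_width: 0.502
```

Run:
```python
from h import *
o,R=st(); print(o["torque"])
im=read_camera("side"); crop("side",im,230,60,330,160,6,"pics/s14.png")
im=read_camera("top"); crop("top",im,120,150,240,260,5,"pics/t14.png")
r=redT(); print({n:(len(r[n]),r[n].mean(0)) for n in r})
```

```text
t 12.8 p [0.5795 0.2918 0.2959] yaw(jaw) 82.61 z [-0.0019  0.0041 -1.    ] F [-0.4  0.3 -0.3] g 0.502 q [ 0.02  0.49 -0.84  1.46  0.36  1.35  0.59]
[0.02961795 0.01375899 0.03170229]
{'side': (55, array([260.94545455, 120.09090909])), 'top': (65, array([146.75384615, 219.44615385]))}
```

View pics/s14.png

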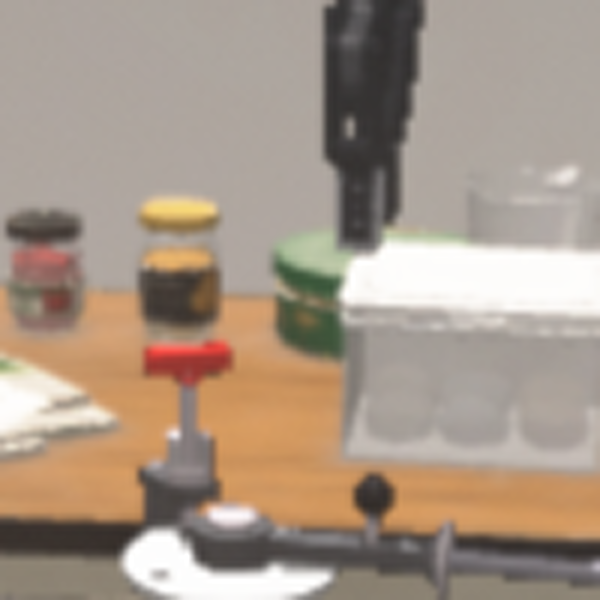

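View pics/t14.png

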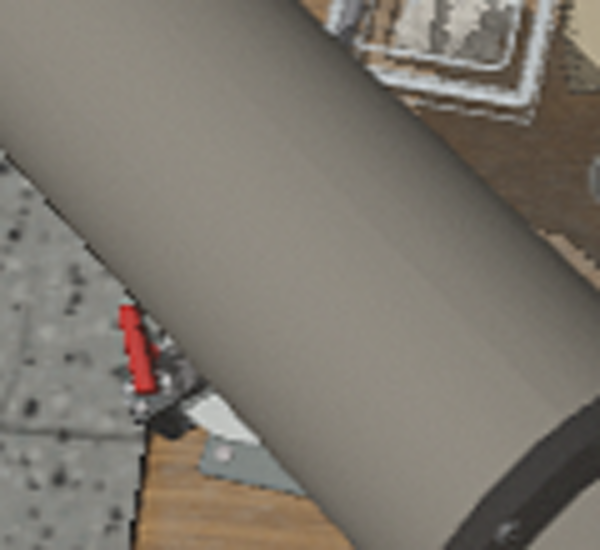

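Emit:
send_rows --motion "0.4 -0.15 -1.5 0 0 0 0.5;0.35 -0.1 -2 0 0 0 0.5;0 0 -2 0 0 0 0.5;0 0 -2 0 0 0 0.5;0 0 -1.5 0 0 0 0.5;0 0 -1 0 0 0 0.5;0 0 0 0 0 0 0.5"

```text
t: 13.58
eef_pos: [0.582, 0.2926, 0.1883]
tool_rot: [-0.001, 0.057, 0.998, 0.003]
contact_force: [-0.1, 0.6, -0.1]
gripper_width: 0.5
```

Run:
```python
from h import *
o,R=st()
im=read_camera("side"); crop("side",im,250,70,330,160,6,"pics/s15.png")
print((proj("side",o["eef_pos"])-[250,70])*6)
```

```text
t 13.58 p [0.582  0.2926 0.1883] yaw(jaw) 83.45 z [-0.0014  0.0054 -1.    ] F [-0.1  0.6 -0.1] g 0.5 q [-0.    0.58 -0.81  1.59  0.44  1.16  0.55]
[242.10501361 450.30859822]
```

View pics/s15.png

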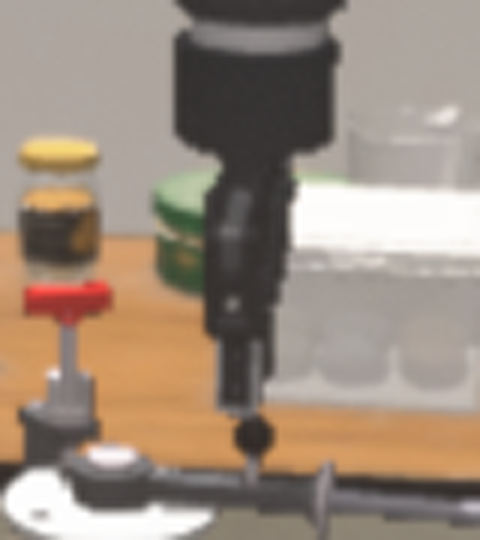

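Emit:
send_rows --motion "0.4 -0.3 -0.8 0 0 0 0.5;0.2 -0.1 -0.8 0 0 0 0.5;0 0 -0.7 0 0 0 0.5;0 0 0 0 0 0 0.5"

```text
t: 13.97
eef_pos: [0.5902, 0.2898, 0.1669]
tool_rot: [0.001, 0.057, 0.998, 0.004]
contact_force: [-0.1, -0.5, 0.9]
gripper_width: 0.502
```

Run:
```python
from h import *
for z in (.18,.19,.2,.21,.22): print(z,(proj("side",[.58,.268,z])-[250,70])*6)
o,R=st()
im=read_camera("side"); crop("side",im,250,70,330,160,6,"pics/s16.png")
```

```text
0.18 [236.0920536 484.0334452]
0.19 [236.79518077 464.969354  ]
0.2 [237.50460951 445.73440654]
0.21 [238.22042491 426.32629563]
0.22 [238.94271361 406.74267231]
t 13.97 p [0.5902 0.2898 0.1669] yaw(jaw) 83.48 z [ 0.0033  0.0083 -1.    ] F [-0.1 -0.5  0.9] g 0.502 q [-0.    0.6  -0.8   1.6   0.46  1.13  0.55]
```

View pics/s16.png

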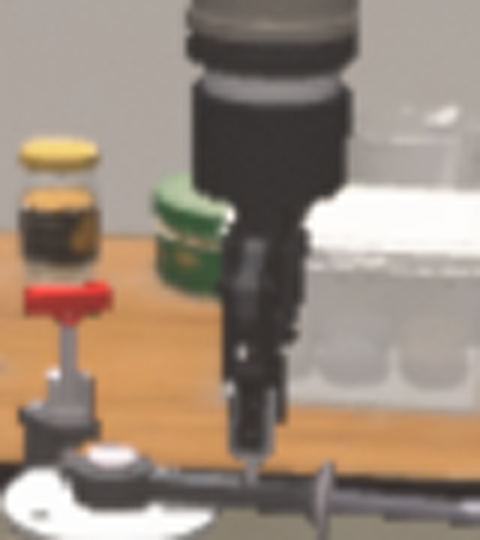

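Emit:
send_rows --motion "-0.2 -0.05 -0.4 0 0 0 0.5;0 0 -0.3 0 0 0 0.55;0 0 0 0 0 0 0.65;0 0 0 0 0 0 0.75;0 0 0 0 0 0 0.8;0 0 0 0 0 0 0.8" --newtons 20

```text
t: 14.52
eef_pos: [0.5888, 0.2905, 0.1615]
tool_rot: [0.003, 0.057, 0.998, 0.005]
contact_force: [0.3, 0.6, -3.3]
gripper_width: 0.236
```

Run:
```python
from h import *
o,R=st()
im=read_camera("side"); crop("side",im,250,70,330,160,6,"pics/s17.png")
```

```text
t 14.52 p [0.5888 0.2905 0.1615] yaw(jaw) 83.5 z [ 0.0063  0.0104 -0.9999] F [ 0.3  0.6 -3.3] g 0.236 q [-0.    0.6  -0.8   1.61  0.47  1.11  0.54]
```

View pics/s17.png

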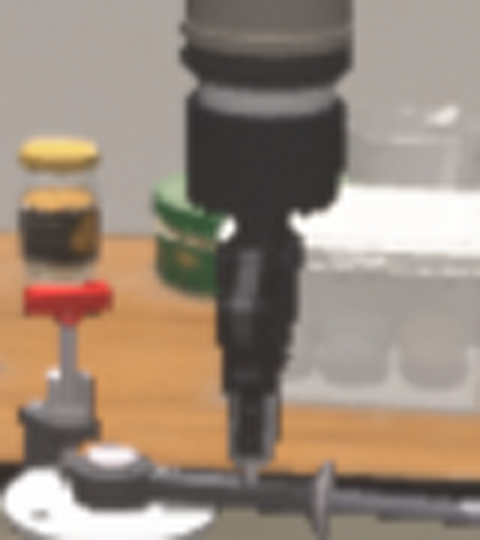

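Emit:
send_rows --motion "-0.14 -0.74 0 0 0 -6 0.8;-0.22 -0.72 0 0 0 -6 0.8;-0.29 -0.69 0 0 0 -6 0.8;-0.37 -0.66 0 0 0 -6 0.8;-0.43 -0.62 0 0 0 -6 0.8;0 0 0 0 0 0 0.8"

```text
t: 15.07
eef_pos: [0.5733, 0.2546, 0.1615]
tool_rot: [0.004, 0.324, 0.946, 0.004]
contact_force: [-1.8, -1.0, -1.5]
gripper_width: 0.235
```

Run:
```python
from h import *
o,R=st(); d=o["eef_pos"][:2]-[.517,.3005]; print(np.linalg.norm(d),np.degrees(np.arctan2(d[1],d[0])))
im=read_camera("side"); crop("side",im,230,70,400,180,4,"pics/s18.png")
```

```text
t 15.07 p [0.5733 0.2546 0.1615] yaw(jaw) 52.23 z [ 0.0106  0.0042 -0.9999] F [-1.8 -1.  -1.5] g 0.235 q [-0.02  0.52 -0.69  1.69  0.38  1.05  0.09]
0.07267917116641982 -39.20675394951355
```

View pics/s18.png

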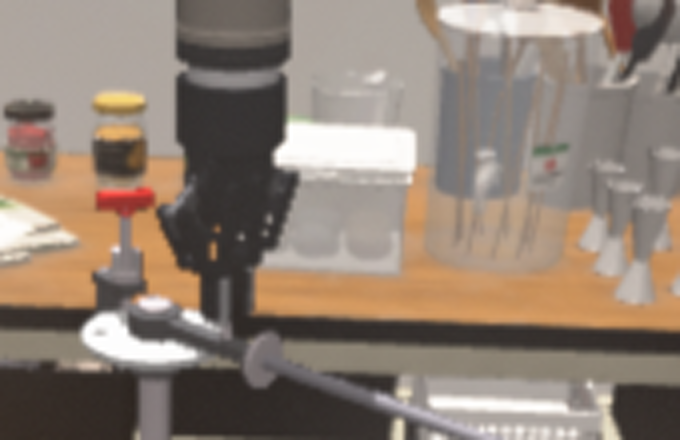

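Rail follows; the circle fits. Continue from −39°.

Emit:
send_rows --motion "-0.5 -0.56 0 0 0 -6 0.8;-0.56 -0.5 0 0 0 -6 0.8;-0.61 -0.44 0 0 0 -6 0.8;-0.65 -0.38 0 0 0 -6 0.8;-0.69 -0.31 0 0 0 -6 0.8;-0.71 -0.24 0 0 0 -6 0.8;0 0 0 0 0 0 0.8"

```text
t: 15.7
eef_pos: [0.5379, 0.2308, 0.1615]
tool_rot: [0.008, 0.601, 0.799, 0.003]
contact_force: [-1.8, -1.6, -0.2]
gripper_width: 0.237
```

Run:
```python
from h import *
o,R=st(); d=o["eef_pos"][:2]-[.517,.3005]; print(np.linalg.norm(d),np.degrees(np.arctan2(d[1],d[0])))
```

```text
t 15.7 p [0.5379 0.2308 0.1615] yaw(jaw) 16.16 z [ 0.0157 -0.0053 -0.9999] F [-1.8 -1.6 -0.2] g 0.237 q [-0.08  0.42 -0.56  1.8   0.28  0.99 -0.48]
0.07280213142523526 -73.2844244416013
```

Emit:
send_rows --motion "-0.76 -0.18 0 0.1 0.3 -6 0.8;-0.77 -0.1 0 0.1 0.3 -6 0.8;-0.78 -0.02 0 0.1 0.3 -6 0.8;-0.7 0.06 0 0 0 -6 0.8;0 0 0 0 0 0 0.8;0 0 0 0 0 0 0.8"

```text
t: 16.2
eef_pos: [0.5074, 0.2282, 0.1615]
tool_rot: [0.002, 0.752, 0.659, -0.003]
contact_force: [-0.1, -3.1, -1.3]
gripper_width: 0.233
```

Run:
```python
from h import *
o,R=st(); d=o["eef_pos"][:2]-[.517,.3005]; print(np.linalg.norm(d),np.degrees(np.arctan2(d[1],d[0])))
im=read_camera("side"); crop("side",im,200,90,330,230,4,"pics/s19.png")
im=read_camera("top"); crop("top",im,140,180,280,280,5,"pics/t19.png")
```

```text
t 16.2 p [0.5074 0.2282 0.1615] yaw(jaw) -7.53 z [-0.0024 -0.0063 -1.    ] F [-0.1 -3.1 -1.3] g 0.233 q [-0.14  0.37 -0.49  1.85  0.22  0.97 -0.86]
0.07292282685398112 -97.57204964218192
```

View pics/s19.png

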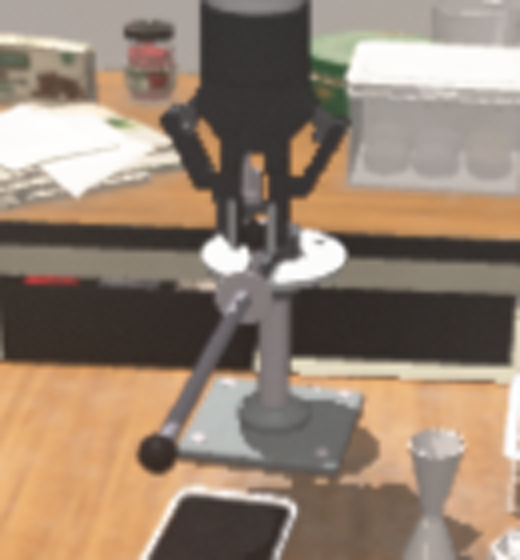

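View pics/t19.png

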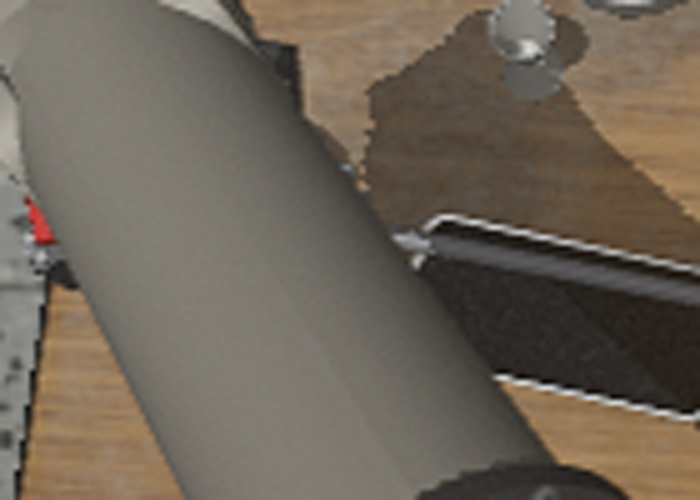

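Emit:
send_rows --motion "0 0 0 0 0 0 0.6;0 0 0 0 0 0 0.5;0 0 1 0 0 0 0.5;0 0 2 0 0 0 0.5;0 0 2.5 0 0 4 0.5;0 0 2.5 0 0 6.4 0.5;0 0 2.5 0 0 6.4 0.5;0 0 1 0 0 6.4 0.5;0 0.5 0 0 0 6.4 0.5;0 1 0 0 0 6.4 0.5;-0.2 1 0 0 0 6.4 0.5;-0.2 1 0 0 0 6.4 0.5;-0.2 1 0 0 0 6.4 0.5;-0.2 1 0 0 0 6.4 0.5;-0.2 1 0 0 0 6.4 0.5;-0.2 1 0 0 0 6.4 0.5;-0.2 1 0 0 0 6.4 0.5;-0.2 1 0 0 0 6.4 0.5;0 1 0 0 0 6.4 0.5;0 0 0 0 0 6.4 0.5"

```text
t: 17.97
eef_pos: [0.4984, 0.3483, 0.3027]
tool_rot: [0.005, -0.07, 0.997, 0.015]
contact_force: [-0.4, -0.3, -0.5]
gripper_width: 0.502
```

Run:
```python
from h import *
o,R=st()
im=read_camera("side"); crop("side",im,200,60,330,200,4,"pics/s20.png")
```

```text
t 17.97 p [0.4984 0.3483 0.3027] yaw(jaw) 98.01 z [ 0.0073  0.0296 -0.9995] F [-0.4 -0.3 -0.5] g 0.502 q [-0.05  0.4  -0.87  1.57  0.3   1.29  0.75]
```

View pics/s20.png

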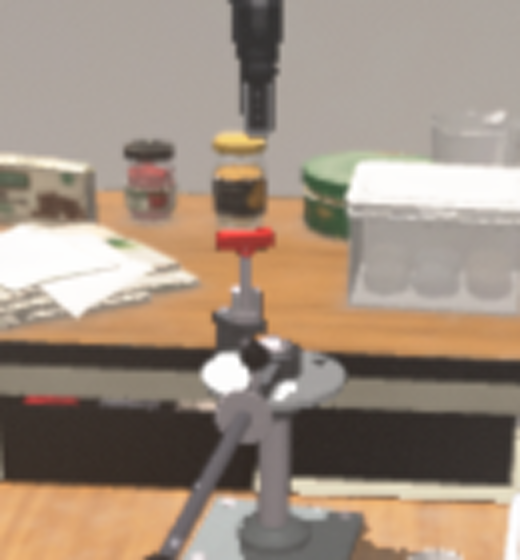

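Emit:
send_rows --motion "-0.3 -0.6 -1 -0.7 0.2 5 0.5;-0.3 -0.6 -1.5 -0.7 0.2 5 0.5;-0.1 -0.2 -1.5 -0.3 0 2.5 0.5;0 0 -0.5 0 0 0 0.55;0 0 0 0 0 0 0.6"

```text
t: 18.43
eef_pos: [0.4941, 0.3345, 0.2609]
tool_rot: [0.001, -0.18, 0.984, 0.002]
contact_force: [0.6, 0.2, -0.8]
gripper_width: 0.399
```

Run:
```python
from h import *
o,R=st()
```

```text
t 18.43 p [0.4941 0.3345 0.2609] yaw(jaw) 110.73 z [ 0.0015  0.0051 -1.    ] F [ 0.6  0.2 -0.8] g 0.399 q [-0.03  0.43 -0.9   1.64  0.35  1.24  0.93]
```

Emit:
send_rows --motion "-0.3 0 -1 -0.3 0 0.3 0.6;0 0 -1.2 0 0 0 0.65;0 0 -1.3 0 0 0 0.7;0 0 -1.2 0 0 0 0.75;0 0 -0.6 0 0 0 0.75;0 0 0 0 0 0 0.75"

```text
t: 18.93
eef_pos: [0.4919, 0.3352, 0.205]
tool_rot: [0.002, -0.179, 0.984, 0.0]
contact_force: [0.1, -0.5, -0.2]
gripper_width: 0.25
```

Run:
```python
from h import *
o,R=st()
im=read_camera("side"); crop("side",im,225,75,295,155,7,"pics/s21.png")
```

```text
t 18.93 p [0.4919 0.3352 0.205 ] yaw(jaw) 110.6 z [ 0.0044  0.0015 -1.    ] F [ 0.1 -0.5 -0.2] g 0.25 q [-0.05  0.48 -0.88  1.71  0.4   1.14  0.89]
```

View pics/s21.png

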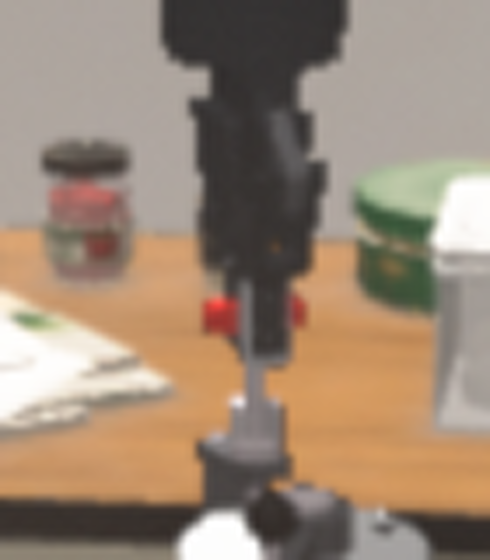

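Close on the T, then lift about 5 mm.

Emit:
send_rows --motion "0 -0.1 0 0 0 0 0.85;0 0 0 0 0 0 1;0 0 0 0 0 0 1;0 0 0 0 0 0 1;0 0 0 0 0 0 1" --newtons 60

```text
t: 19.4
eef_pos: [0.4922, 0.3345, 0.2061]
tool_rot: [0.003, -0.179, 0.984, 0.001]
contact_force: [0.3, 0.6, -2.7]
gripper_width: 0.107
```

Emit:
send_rows --motion "0 0 0.3 0 0 0 1;0 0 0.3 0 0 0 1;0 0 0 0 0 0 1"

```text
t: 19.65
eef_pos: [0.4919, 0.3342, 0.2108]
tool_rot: [0.002, -0.179, 0.984, 0.001]
contact_force: [1.8, 2.2, -8.4]
gripper_width: 0.106
```

Emit:
send_rows --motion "0 0 0.07 0 0 -4 1;0 0 0.03 0 0 -6 1;0 0 0.03 0 0 -6 1;0 0 0 0 0 -6 1;0 0 0.03 0 0 -6 1;0 0 0 0 0 -6 1;0 0 0.03 0 0 -6 1;0 0 0 0 0 0 1"

```text
t: 20.32
eef_pos: [0.4919, 0.3336, 0.2093]
tool_rot: [0.001, 0.185, 0.983, 0.001]
contact_force: [1.1, 2.1, -5.7]
gripper_width: 0.107
```

Run:
```python
from h import *
o,R=st();print(o["torque"])
```

```text
t 20.32 p [0.4919 0.3336 0.2093] yaw(jaw) 68.7 z [ 0.002  0.001 -1.   ] F [ 1.1  2.1 -5.7] g 0.107 q [-0.15  0.43 -0.72  1.71  0.31  1.12  0.23]
[ 0.32751507 -0.29714278 -0.03803735]
```

Emit:
send_rows --motion "0 0 0.15 0 0 0 1;0 0 0.05 0 0 -3 1;0 0 0.05 0 0 -6 1;0 0 0.05 0 0 -6 1;0 0 0.05 0 0 -6 1;0 0 0.05 0 0 -6 1;0 0 0 0 0 -4 1;0 0 0 0 0 0 1"

```text
t: 20.98
eef_pos: [0.4913, 0.3331, 0.2109]
tool_rot: [-0.0, 0.44, 0.898, -0.0]
contact_force: [2.8, 1.8, -8.1]
gripper_width: 0.104
```

Run:
```python
from h import *
o,R=st();print(o["torque"])
im=read_camera("side"); crop("side",im,225,75,295,155,7,"pics/s22.png")
```

```text
t 20.98 p [0.4913 0.3331 0.2109] yaw(jaw) 37.82 z [-9.e-04  1.e-04 -1.e+00] F [ 2.8  1.8 -8.1] g 0.104 q [-0.23  0.4  -0.61  1.72  0.25  1.1  -0.26]
[ 0.43714059 -0.53017256 -0.10124866]
```

View pics/s22.png

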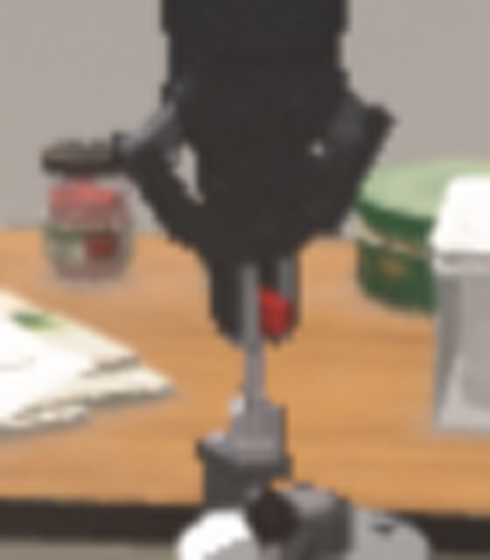

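Emit:
send_rows --motion "0 0 0 0 0 -1.5 1;0 0 -0.3 0 0 0 1;0 0 -0.3 0 0 0 1;0 0 -0.3 0 0 0 1;0 0 -0.3 0 0 0 1;0 0 -0.3 0 0 0 1;0 0 -0.2 0 0 0 1;0 0 0 0 0 0 1"

```text
t: 21.7
eef_pos: [0.4918, 0.3335, 0.1956]
tool_rot: [0.0, 0.446, 0.895, 0.0]
contact_force: [-1.9, -1.0, -5.5]
gripper_width: 0.109
```

Run:
```python
from h import *
o,R=st();print(o["torque"])
im=read_camera("side"); crop("side",im,225,75,295,155,7,"pics/s23.png")
```

```text
t 21.7 p [0.4918 0.3335 0.1956] yaw(jaw) 37.05 z [ 4.e-04  4.e-04 -1.e+00] F [-1.9 -1.  -5.5] g 0.109 q [-0.24  0.42 -0.6   1.73  0.27  1.07 -0.28]
[-0.24559963  0.23949239 -0.01616633]
```

View pics/s23.png

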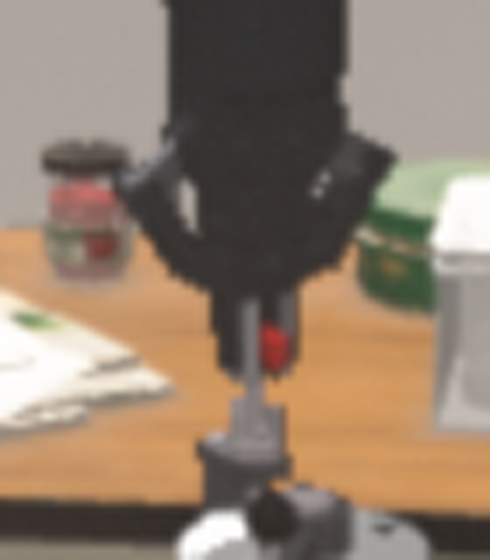

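Emit:
send_rows --motion "0 0 0 0 0 0 0.85;0 0 0 0 0 0 0.7;0 0 0 0 0 0 0.65;0 0 1.5 0 0 0 0.6;0 0 2.5 0 0 0 0.5;0 0 3 0 0 0 0.4;0 0 3 0 0 0 0.4;1 -2 2 0 0 0 0.4;1 -3 1 0 0 0 0.4;1 -3 0 0 0 0 0.4;1 -3 0 0 0 -3 0.4;1 -3 0 0 0 -3 0.4;1 -3 0 0 0 -3 0.4;1 -3 0 0 0 -3 0.4;0 -3 0 0 0 -3 0.4;0 -3 0 0 0 -3 0.4;0 0 0 0 0 0 0.4"

```text
t: 23.17
eef_pos: [0.5642, 0.0691, 0.3418]
tool_rot: [0.007, 0.582, 0.813, 0.01]
contact_force: [-0.4, -1.0, -0.6]
gripper_width: 0.599
```

Run:
```python
from h import *
np.set_printoptions(precision=4,suppress=True)
o,R=st()
im=read_camera("side"); cv2.imwrite("pics/side24.png",im[:,:,::-1])
im=read_camera("top"); cv2.imwrite("pics/top24.png",im[:,:,::-1])
r=redT()
for n in r: print(n,len(r[n]),r[n].mean(0))
```

```text
t 23.17 p [0.5642 0.0691 0.3418] yaw(jaw) 18.87 z [ 0.0222  0.0079 -0.9997] F [-0.4 -1.  -0.6] g 0.599 q [ 0.15  0.22 -0.46  1.62  0.1   1.3   0.01]
side 37 [261.027  123.7297]
top 66 [148.4091 220.0303]
```

View pics/side24.png

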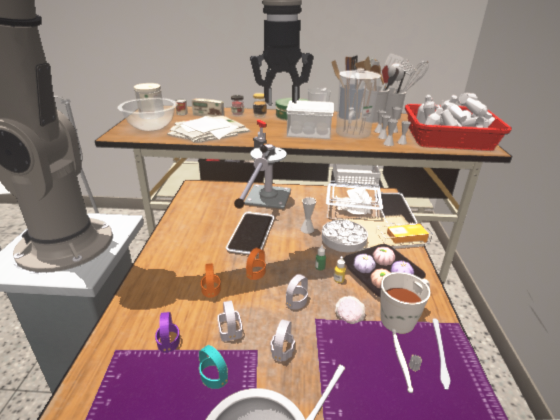

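View pics/top24.png

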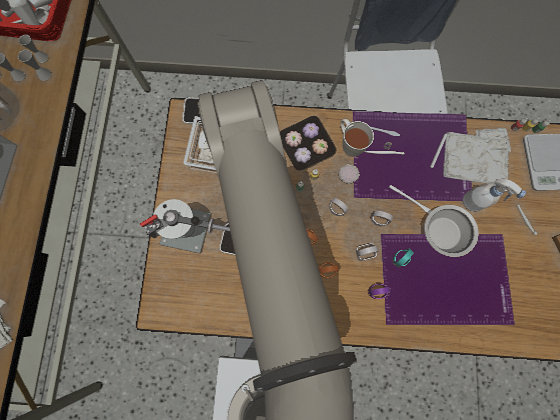

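```bash
cat >> h.py <<'E'
from scipy.optimize import minimize
def cutter_polys(x,y,yaw,ax=.021,ay=.026,sq=False,z0=0.):
    c,s=np.cos(yaw),np.sin(yaw)
    P=[]
    t=np.linspace(0,2*np.pi,25)
    e=2.0 if not sq else 6.0
    wx=ax*np.sign(np.cos(t))*np.abs(np.cos(t))**(2/e); wy=ay*np.sign(np.sin(t))*np.abs(np.sin(t))**(2/e)
    for i in range(24):
        P.append([(wx[i],wy[i],0),(wx[i+1],wy[i+1],0),(wx[i+1],wy[i+1],.022),(wx[i],wy[i],.022)])
    a=np.linspace(0,np.pi,13)
    by=np.r_[.0285,.0285*np.cos(a),-.0285]; bz=np.r_[.002,.040+.0255*np.sin(a),.002]
    for i in range(len(by)-1):
        P.append([(-.008,by[i],bz[i]),(.008,by[i],bz[i]),(.008,by[i+1],bz[i+1]),(-.008,by[i+1],bz[i+1])])
    P=np.array(P); Q=P.copy()
    Q[...,0]=x+c*P[...,0]-s*P[...,1]; Q[...,1]=y+s*P[...,0]+c*P[...,1]; Q[...,2]+=z0
    return Q
def projN(n,X):
    c=C[n]; p=(X@c["R"].T+c["t"])@c["mtx"].T; return p[...,:2]/p[...,2:]
def render(n,Q,x0,y0,w,h,S=4):
    uv=projN(n,Q.reshape(-1,3)).reshape(-1,4,2)
    m=np.zeros((h*S,w*S),np.uint8)
    for q in uv: cv2.fillConvexPoly(m,np.round(((q+.5-[x0,y0])*S-.5)*16).astype(np.int32),255,shift=4)
    return cv2.resize(m,(w,h),interpolation=cv2.INTER_AREA)/255.
def fit(masks,guess,sq=False):
    # masks: {cam: bool region}
    bx={}
    for n,m in masks.items():
        ys,xs=np.nonzero(m); x0,y0=max(xs.min()-12,0),max(ys.min()-12,0); x1,y1=min(xs.max()+13,560),min(ys.max()+13,420)
        bx[n]=(x0,y0,x1-x0,y1-y0,m[y0:y1,x0:x1].astype(float))
    def cost(p):
        Q=cutter_polys(p[0],p[1],p[2],sq=sq); c=0
        for n,(x0,y0,w,h,m) in bx.items():
            r=render(n,Q,x0,y0,w,h); c+=1-np.minimum(r,m).sum()/np.maximum(r,m).sum()
        return c
    best=None
    for yw in np.radians(np.arange(0,180,15)):
        for k in range(1):
            c=cost([guess[0],guess[1],yw])
            if best is None or c<best[0]: best=(c,yw)
    r=minimize(cost,[guess[0],guess[1],best[1]],method="Nelder-Mead",options=dict(initial_simplex=[[guess[0],guess[1],best[1]],[guess[0]+.006,guess[1],best[1]],[guess[0],guess[1]+.006,best[1]],[guess[0],guess[1],best[1]+.25]],xatol=2e-4,fatol=1e-4,maxiter=200))
    return r.x,r.fun
def find_cutters():
    R_={}
    for n in("side","top"):
        im=read_camera(n); hsv=cv2.cvtColor(im,cv2.COLOR_RGB2HSV); L=[]
        for th in ["cutter_oval_centre","cutter_square_centre","cutter_hexagon_centre","cutter_fluted_centre"]:
            for r in regions_of(th,n):
                if r["conf"]<.3 or not 60<r["region"].sum()<1200: continue
                s=np.median(hsv[...,1][r["region"]])
                if s>90: continue
                L.append((th[7:-7],r["conf"],np.array(r["point"]),r["region"],s))
        R_[n]=L
    return R_
E
cat > cut.py <<'E'
from h import *
np.set_printoptions(precision=4,suppress=True)
F=find_cutters()
for n in F:
    for l in F[n]: print(n,l[0],round(l[1],2),l[2],int(l[3].sum()),l[4])
for s in F["side"]:
    ps=onz("side",s[2],.03)
    c=[t for t in F["top"] if np.linalg.norm(onz("top",t[2],.03)-ps)<.04]
    if not c: print(s[0],"no top",ps); continue
    t=max(c,key=lambda t:t[1])
    x,f=fit({"side":s[3],"top":t[3]},(ps+onz("top",t[2],.03))[:2]/2,s[0]=="square")
    print(s[0],t[0],"xy",x[:2],"yaw",np.degrees(x[2]),"cost",f)
E
python3 cut.py
```

```text
side oval 0.83 [297.4 289.4] 571 20.0
side fluted 0.8 [280.3 343.2] 641 19.0
top oval 0.71 [340.9 205. ] 148 9.0
top square 0.74 [364.6 253.1] 191 10.0
top fluted 0.43 [379.4 217.7] 136 7.5
oval oval xy [ 0.6146 -0.1665] yaw 144.99366275912107 cost 0.3919961054148243
fluted fluted xy [ 0.5899 -0.2998] yaw 165.89119202603388 cost 0.3897178691506291
```

```bash
cat > ov.py <<'E'
from h import *
def overlay(fits,tag,bs=(190,240,330,370),bt=(300,180,420,280)):
    for n,b in(("side",bs),("top",bt)):
        im=read_camera(n); s=5; x0,y0,x1,y1=b
        v=cv2.resize(im[y0:y1,x0:x1,::-1],None,fx=s,fy=s,interpolation=cv2.INTER_CUBIC)
        for x,y,yaw,sq in fits:
            Q=cutter_polys(x,y,np.radians(yaw),sq=sq); uv=projN(n,Q.reshape(-1,3)).reshape(-1,4,2)
            for q in uv[:]: cv2.polylines(v,[np.round((q+.5-[x0,y0])*s).astype(np.int32)],True,(0,255,0),1)
        cv2.imwrite(f"pics/{n}_{tag}.png",v)
E
python3 - <<'E'
from ov import *
overlay([(.6146,-.1665,145,False),(.5899,-.2998,165.9,False)],"ov1")
E
```

```text
(no output)
```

View pics/side_ov1.png

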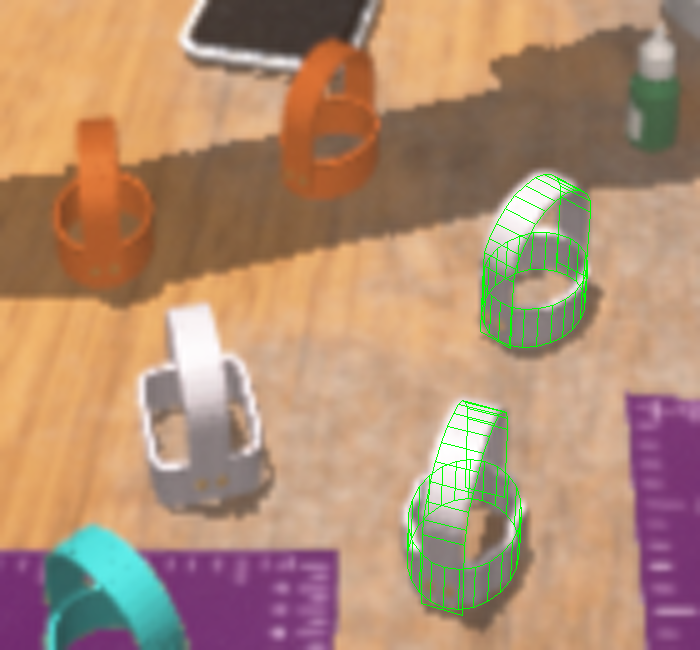

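View pics/top_ov1.png

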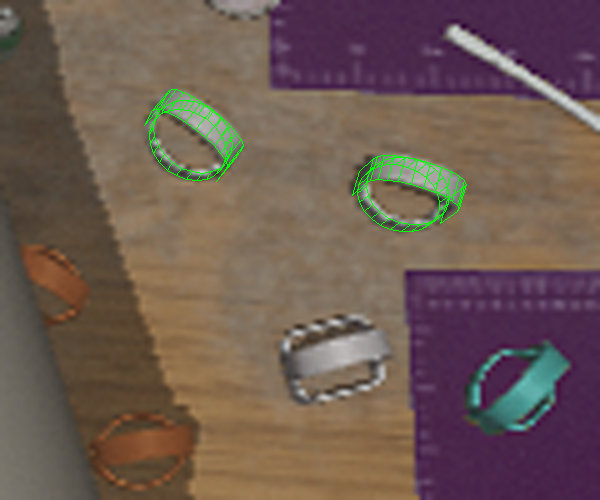

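Run:
```python
from h import *
np.set_printoptions(precision=4,suppress=True)
print("green",onz("top",(300.7,184.2),.05),"yellow",onz("top",(313.1,171),.05),"dough",onz("top",(349,173),.03),"jig",onz("top",(243.8,187.7),.07))
im=read_camera("side"); crop("side",im,225,140,305,215,8,"pics/s25.png")
col=np.array([.517,.3005]); a=np.radians(-98); d=np.array([np.cos(a),np.sin(a)])
for r in (.112,.339): print(r,col+r*d,(proj("side",[*(col+r*d),.168])-[225,140])*8, proj("top",[*(col+r*d),.168]))
```

```text
green [ 0.6702 -0.0458  0.05  ] yellow [ 0.7155 -0.0815  0.05  ] dough [ 0.724  -0.1957  0.03  ] jig [0.6407 0.1247 0.07  ]
0.112 [0.5014 0.1896] [283.4156 191.7014] [211.6192 225.5036]
0.339 [ 0.4698 -0.0352] [ 98.9146 501.4943] [294.6983 243.2479]
```

View pics/s25.png

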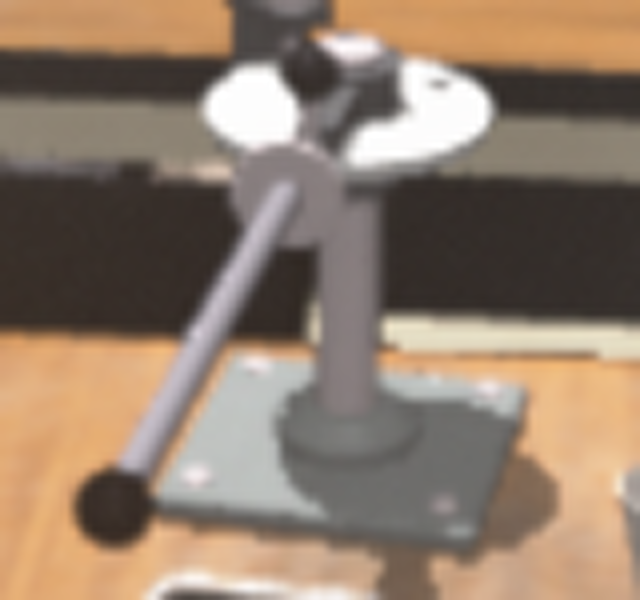

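Run:
```python
from h import *
np.set_printoptions(precision=4,suppress=True)
b=onz("side",(225+114/8,140+508/8),.168); f=onz("side",(225+291/8,140+196/8),.168); print(b,f,np.degrees(np.arctan2(b[1]-f[1],b[0]-f[0])),np.linalg.norm(b-f))
f=onz("side",(304-.0,153.3),.168)
```

```text
[ 0.4747 -0.0386  0.168 ] [0.5044 0.1862 0.168 ] -97.53724401351775 0.22667141422205486
```

Emit:
send_rows --motion "0.5 -1.5 0 -0.2 0.5 -5 0.4;0.8 -2.4 -1 -0.2 0.4 -6 0.4;0.8 -2.4 -2 0 0.3 -6 0.4;0.8 -2.4 -2.5 0 0 -6 0.45;0.8 -2.4 -2.5 0 0 -6 0.5;0.8 -2.4 -2.5 0 0 -6 0.5;0.8 -2.4 -2.5 0 0 -6 0.5;0.8 -2.4 -2.5 0 0 -6 0.5;0.5 -2 -2.5 0 0 -5 0.5;0 0 -1 0 0 0 0.5;0 0 0 0 0 0 0.5"

```text
t: 24.93
eef_pos: [0.6312, -0.1331, 0.1466]
tool_rot: [0.006, 0.886, 0.464, 0.003]
contact_force: [0.9, -0.2, -0.6]
gripper_width: 0.497
```

Run:
```python
from h import *
o,R=st()
im=read_camera("side"); crop("side",im,250,200,370,320,5,"pics/s26.png")
print((proj("side",o["eef_pos"])-[250,200])*5)
```

```text
t 24.93 p [ 0.6312 -0.1331  0.1466] yaw(jaw) -34.69 z [ 0.0103 -0.0083 -0.9999] F [ 0.9 -0.2 -0.6] g 0.497 q [ 0.25  0.48 -0.2   1.69  0.12  0.97 -0.6 ]
[286.73278978 189.95385914]
```

View pics/s26.png

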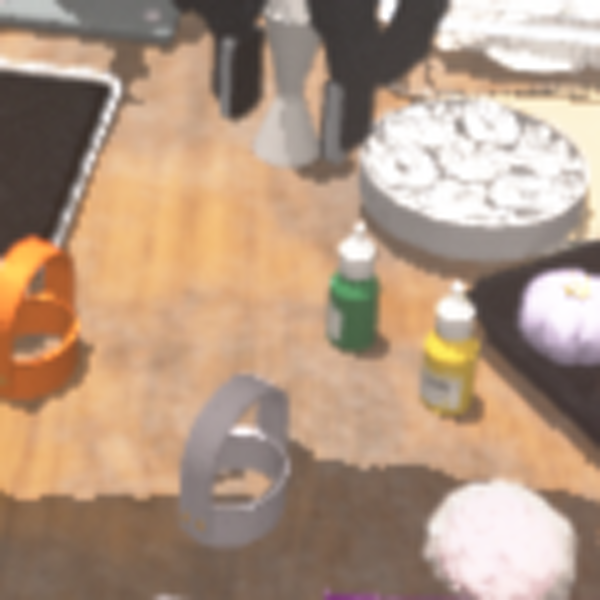

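Emit:
send_rows --motion "0.1 -0.5 -1.5 0.3 0.3 0 0.5;0 -0.4 -2 0.2 0.3 0 0.5;0 0 -2.5 0 0 0 0.5;0 0 -2.5 0 0 0 0.5;0 0 -1 0 0 0 0.5;0 0 0 0 0 0 0.5"

```text
t: 25.48
eef_pos: [0.639, -0.1369, 0.0569]
tool_rot: [0.002, 0.882, 0.47, 0.007]
contact_force: [-0.4, -0.6, 0.0]
gripper_width: 0.498
```

Run:
```python
from h import *
o,R=st()
im=read_camera("side"); crop("side",im,250,200,370,320,5,"pics/s27.png")
im=read_camera("top"); crop("top",im,270,150,390,250,5,"pics/t27.png")
```

```text
t 25.48 p [ 0.639  -0.1369  0.0569] yaw(jaw) -33.9 z [ 0.0153  0.0028 -0.9999] F [-0.4 -0.6  0. ] g 0.498 q [ 0.26  0.6  -0.19  1.73  0.14  0.81 -0.59]
```

View pics/s27.png

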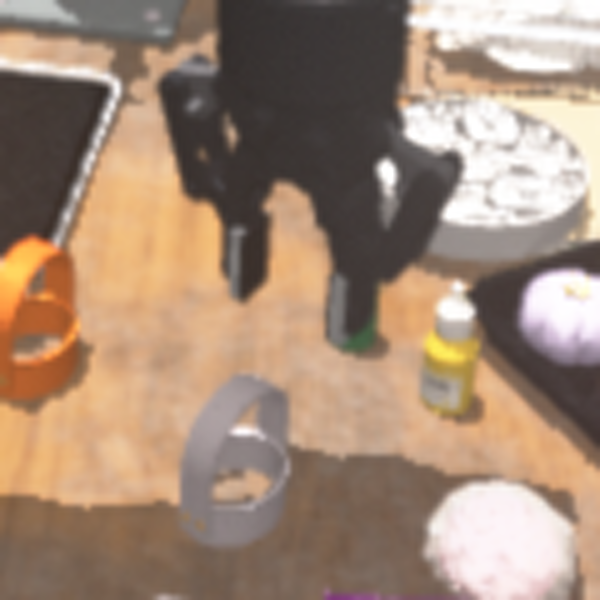

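View pics/t27.png

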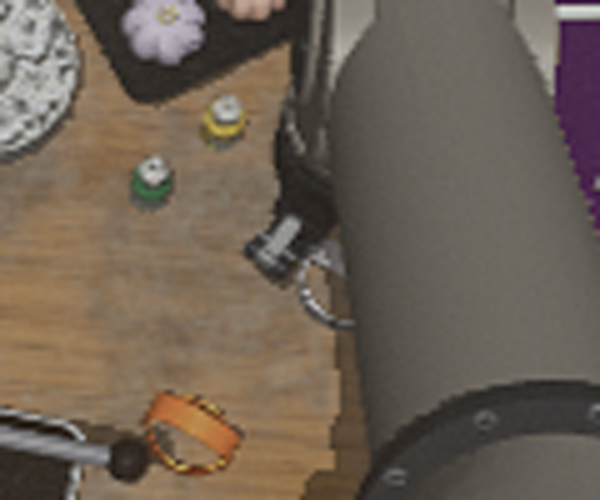

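Emit:
send_rows --motion "-0.4 -0.3 -0.5 -0.1 0.4 -0.5 0.5;-0.3 -0.2 -1 -0.1 0.4 -0.5 0.5;0 0 -1 0 0.1 0 0.5;0 0 -0.5 0 0 0 0.5;0 0 0 0 0 0 0.5"

```text
t: 26.0
eef_pos: [0.6366, -0.1429, 0.0323]
tool_rot: [0.004, 0.887, 0.462, 0.004]
contact_force: [-0.4, -0.1, 0.3]
gripper_width: 0.502
```

Run:
```python
from h import *
o,R=st()
im=read_camera("side"); crop("side",im,250,200,370,320,5,"pics/s28.png")
```

```text
t 26.0 p [ 0.6366 -0.1429  0.0323] yaw(jaw) -34.98 z [ 0.0101 -0.0033 -0.9999] F [-0.4 -0.1  0.3] g 0.502 q [ 0.25  0.63 -0.18  1.74  0.15  0.78 -0.61]
```

View pics/s28.png

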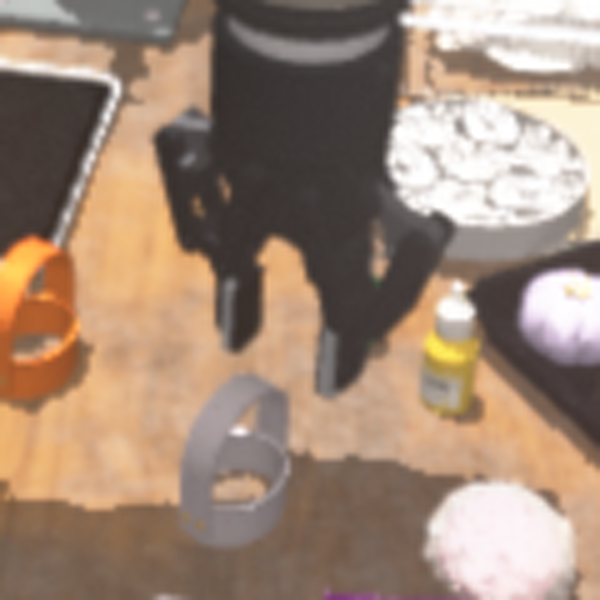

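Emit:
send_rows --motion "-0.4 0 -0.6 0.1 0.4 0 0.5;-0.1 0.1 -0.8 0 0.2 0 0.5;0 0 -0.6 0 0 0 0.5;0 0 0 0 0 0 0.55;0 0 0 0 0 0 0.55"

```text
t: 26.47
eef_pos: [0.6315, -0.1416, 0.0107]
tool_rot: [0.0, 0.887, 0.462, -0.001]
contact_force: [0.1, -0.4, 0.1]
gripper_width: 0.449
```

Run:
```python
from h import *
o,R=st()
im=read_camera("side"); crop("side",im,270,230,350,310,7,"pics/s29.png")
im=read_camera("top"); crop("top",im,300,160,380,230,7,"pics/t29.png")
```

```text
t 26.47 p [ 0.6315 -0.1416  0.0107] yaw(jaw) -34.97 z [-9.0e-04 -1.2e-03 -1.0e+00] F [ 0.1 -0.4  0.1] g 0.449 q [ 0.25  0.66 -0.17  1.75  0.16  0.75 -0.62]
```

View pics/s29.png

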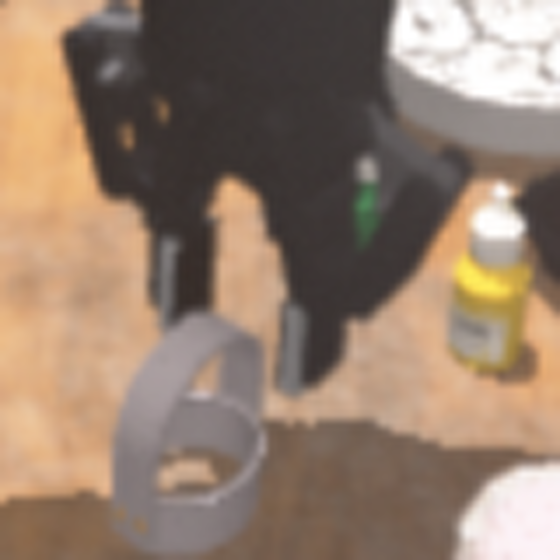

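View pics/t29.png

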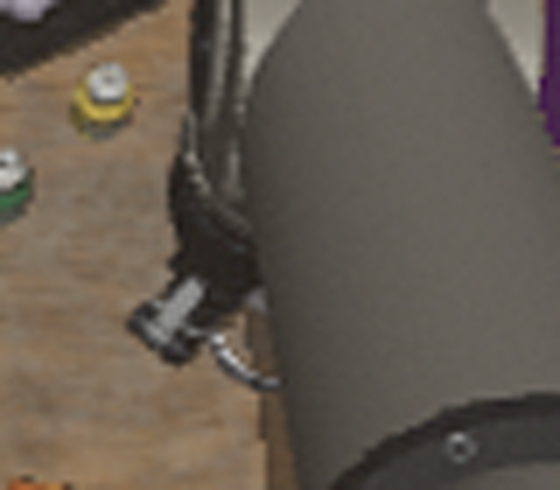

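Emit:
send_rows --motion "0 0 -0.5 0 0 0 0.55;0 0 -0.5 0 0 0 0.55;0 0 -0.3 0 0 0 0.6;0 0 0 0 0 0 0.7;0 0 0 0 0 0 0.8;0 0 0 0 0 0 0.9;0 0 0 0 0 0 1;0 0 0 0 0 0 1" --newtons 30

```text
t: 27.23
eef_pos: [0.6322, -0.1418, -0.0026]
tool_rot: [0.001, 0.887, 0.462, -0.0]
contact_force: [-0.3, -0.2, -1.1]
gripper_width: 0.175
```

Run:
```python
from h import *
o,R=st()
im=read_camera("side"); crop("side",im,270,230,350,310,7,"pics/s30.png")
```

```text
t 27.23 p [ 0.6322 -0.1418 -0.0026] yaw(jaw) -34.97 z [ 7.0e-04 -1.6e-03 -1.0e+00] F [-0.3 -0.2 -1.1] g 0.175 q [ 0.25  0.68 -0.17  1.75  0.16  0.72 -0.62]
```

View pics/s30.png

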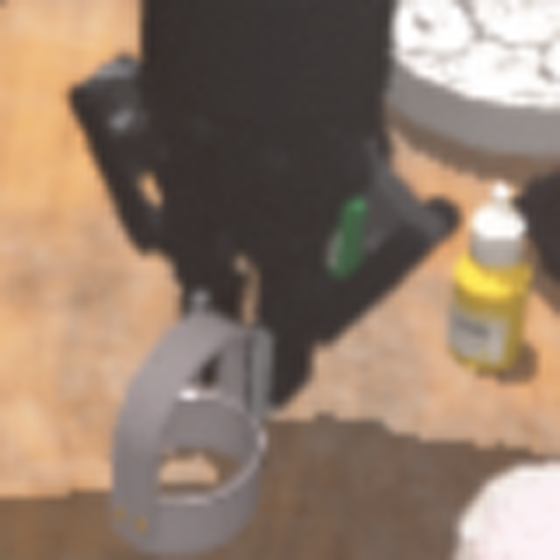

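Emit:
send_rows --motion "0 0 0.5 0 0 0 1;0 0 1 0 0 0 1;0 0 1.5 0 0 0 1;0 0 2 0 0 0 1;0 0 2 0 0 0 1;0 0 0 0 0 0 1" --newtons 40

```text
t: 27.78
eef_pos: [0.6309, -0.1414, 0.0722]
tool_rot: [0.0, 0.887, 0.462, -0.001]
contact_force: [1.3, -0.2, -0.5]
gripper_width: 0.173
```

Run:
```python
from h import *
o,R=st()
im=read_camera("side"); crop("side",im,250,190,350,300,6,"pics/s31.png")
```

```text
t 27.78 p [ 0.6309 -0.1414  0.0722] yaw(jaw) -34.96 z [-0.0014 -0.001  -1.    ] F [ 1.3 -0.2 -0.5] g 0.173 q [ 0.26  0.58 -0.19  1.72  0.14  0.85 -0.6 ]
```

View pics/s31.png

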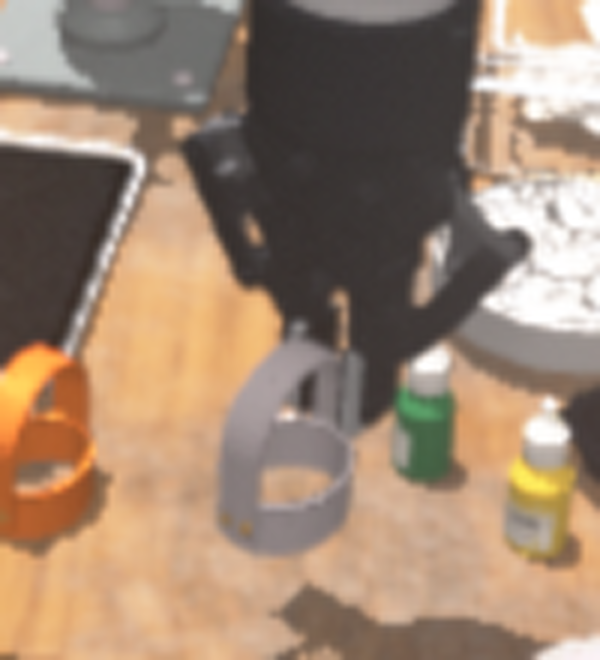

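Emit:
send_rows --motion "0 0 1.5 0 0 0 1;0 0 2 0 0 -4 1;0 0 1 0 0 -5.5 1;-1.3 0.2 0.3 0 0 -5.5 1;-1.3 0.2 0.3 0 0 -5.5 1;-1.3 0.2 0 0 0 -5.5 1;-1.3 0.2 0 0 0 -5.5 1;-1.3 0.2 0 0 0 -5.5 1;-1.3 0.2 0 0 0 -5.5 1;-1.3 0.2 0 0 0 -5.5 1;-1.3 0.2 0 0 0 -5.5 1;-1.3 0.2 0 0 0 -4 1;-1 0.2 0 0 0 0 1;0 0 0 0 0 0 1;0 0 0 0 0 0 1"

```text
t: 29.08
eef_pos: [0.4899, -0.1194, 0.1164]
tool_rot: [-0.004, 0.999, -0.047, -0.005]
contact_force: [0.5, 0.6, -0.9]
gripper_width: 0.172
```

```bash
cat >> h.py <<'E'
I=np.array([.5038,.187]); D=np.array([-.132,-.991]); N=np.array([.991,-.132])
def hang(off=.0303,fz=.0026):
    o,R=st(); p=o["eef_pos"]; c=p[:2]-off*np.array([-R[1,1],R[0,1]])*np.sign(np.dot([-R[1,1],R[0,1]],N))
    print("cutter s %.1f lat %.1f mm foot %.1f mm, yaw err %.1f"%(1000*np.dot(c-I,D),1000*np.dot(c-I,N),1000*(p[2]+fz),np.degrees(np.arctan2(R[1,1],R[0,1]))+97.6))
E
python3 - <<'E'
from h import *
hang()
im=read_camera("side"); crop("side",im,210,130,330,270,4.5,"pics/s32.png")
im=read_camera("top"); crop("top",im,200,180,360,290,5,"pics/t32.png")
E
```

```text
t 29.08 p [ 0.4899 -0.1194  0.1164] yaw(jaw) -95.41 z [-0.0104  0.0076 -0.9999] F [ 0.5  0.6 -0.9] g 0.172 q [ 0.1   0.31  0.03  2.03 -0.02  0.8  -1.53]
cutter s 306.7 lat -3.6 mm foot 119.0 mm, yaw err 2.2
```

View pics/s32.png

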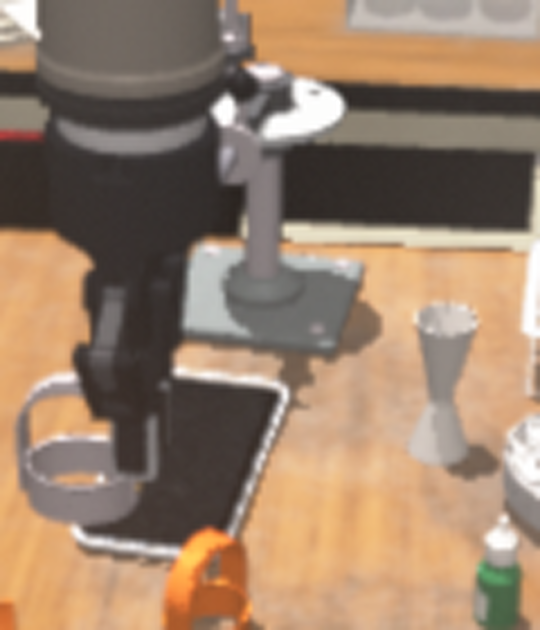

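View pics/t32.png

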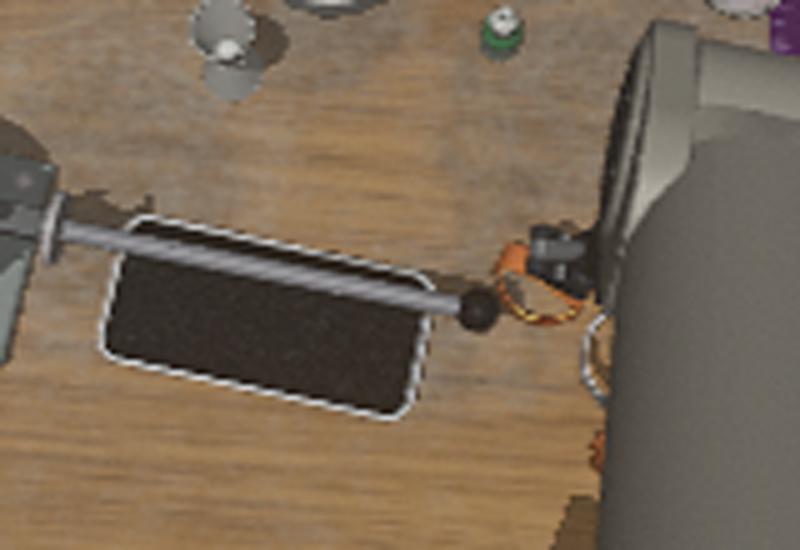

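Run:
```python
from h import *
b=onz("top",(200+478/5-.4,180+310/5-.4),.168); f=onz("top",(200+52/5-.4,180+230/5-.4),.168)
print(b,f,np.degrees(np.arctan2(*(b-f)[1::-1])), [(np.dot(x[:2]-I,D),np.dot(x[:2]-I,N)) for x in (b,f)])
```

```text
[ 0.47430695 -0.03625069  0.168     ] [0.50083736 0.19388063 0.168     ] -96.57624389850925 [(np.float64(0.2251345140602367), np.float64(0.00024147958319324105)), (np.float64(-0.0064276401007369475), np.float64(-0.0038442164974426896))]
```

Emit:
send_rows --motion "0.2 0.1 0.4 -0.2 -0.3 -1.1 1;0.2 0 0.3 -0.2 -0.3 -1.1 1;0 0 0 0 0 0 1;0.2 1 0 0 0 0 1;0.2 1 0 0 0 0 1;0 0 0 0 0 0 1"

```text
t: 29.68
eef_pos: [0.5024, -0.097, 0.1244]
tool_rot: [-0.0, 0.998, -0.069, 0.002]
contact_force: [0.7, -0.1, -0.9]
gripper_width: 0.177
```

Run:
```python
from h import *
hang()
im=read_camera("side"); crop("side",im,210,130,330,270,4.5,"pics/s33.png")
im=read_camera("top"); crop("top",im,200,180,360,290,5,"pics/t33.png")
```

```text
t 29.68 p [ 0.5024 -0.097   0.1244] yaw(jaw) -97.86 z [ 4.1e-03  2.0e-04 -1.0e+00] F [ 0.7 -0.1 -0.9] g 0.177 q [ 0.05  0.31  0.03  2.02 -0.01  0.81 -1.63]
cutter s 281.5 lat 5.8 mm foot 127.0 mm, yaw err -0.3
```

View pics/s33.png

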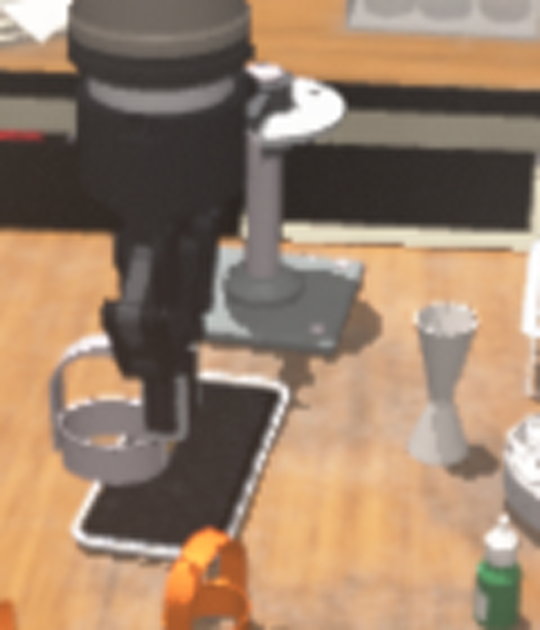

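View pics/t33.png

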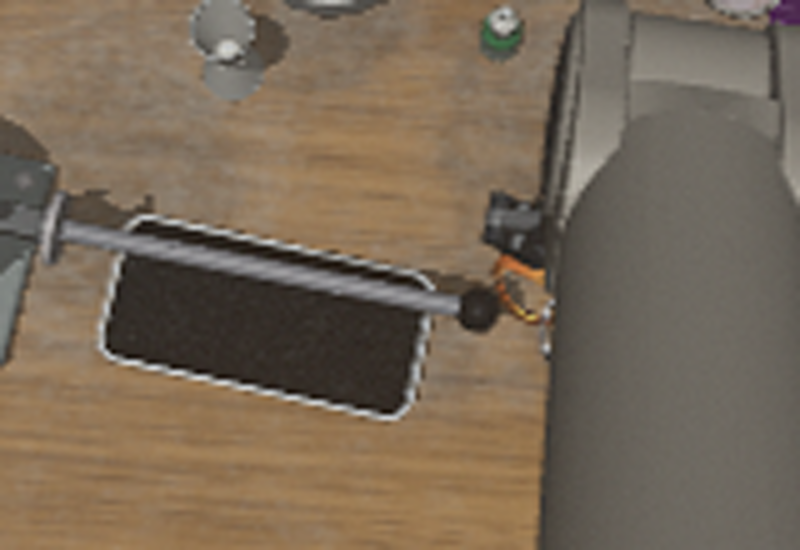

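Emit:
send_rows --motion "-0.3 0.5 0 0 0 0 1;-0.2 0.6 0 -0.1 0.2 0 1;0 0.8 0 0 0 0 1;0.1 0.8 0 0 0 0 1;0 0 0 0 0 0 1"

```text
t: 30.2
eef_pos: [0.4965, -0.0695, 0.124]
tool_rot: [0.001, 0.998, -0.07, -0.001]
contact_force: [0.7, -0.5, -1.9]
gripper_width: 0.175
```

Run:
```python
from h import *
hang()
im=read_camera("side"); crop("side",im,210,130,330,270,4.5,"pics/s34.png")
im=read_camera("top"); crop("top",im,200,180,360,290,5,"pics/t34.png")
```

```text
t 30.2 p [ 0.4965 -0.0695  0.124 ] yaw(jaw) -97.97 z [-0.0014 -0.0028 -1.    ] F [ 0.7 -0.5 -1.9] g 0.175 q [ 0.    0.29  0.01  2.04 -0.    0.81 -1.69]
cutter s 255.0 lat -3.7 mm foot 126.6 mm, yaw err -0.4
```

View pics/s34.png

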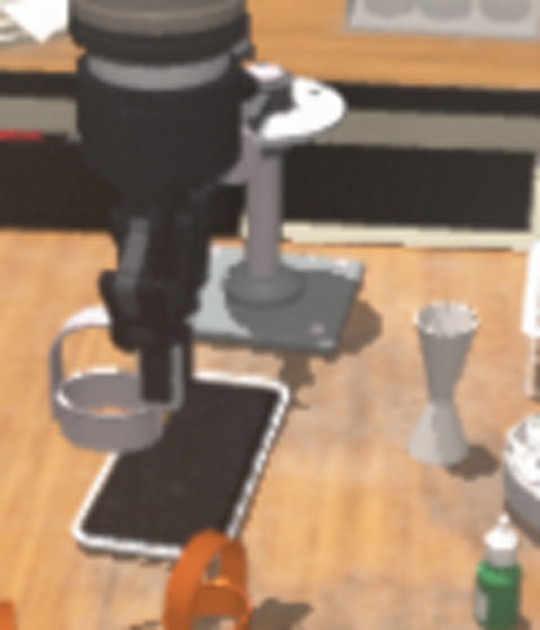

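View pics/t34.png

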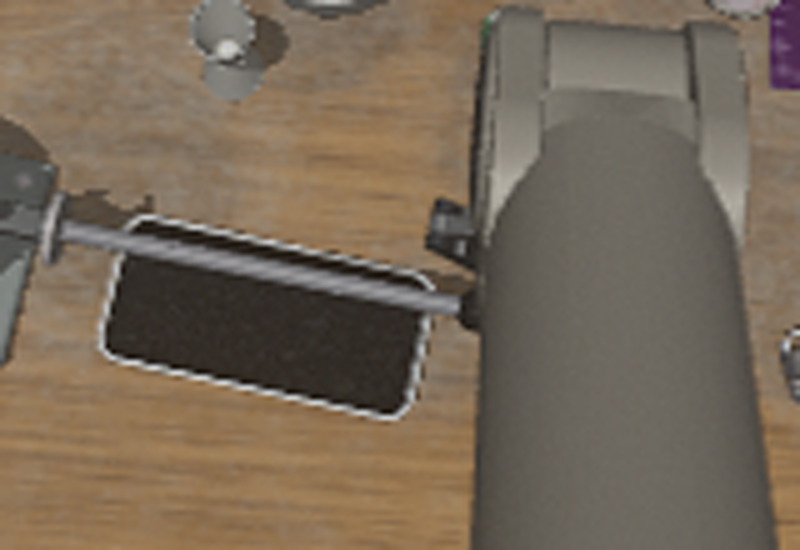

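Emit:
send_rows --motion "0.3 0.2 0 0 0 0 1;0.3 0.5 0 0 -0.1 0 1;0.1 0.5 0 0 0 0 1;0.1 0.5 0 0 0 0 1;0 0 0 0 0 0 1"

```text
t: 30.72
eef_pos: [0.5056, -0.0537, 0.1241]
tool_rot: [0.002, 0.997, -0.071, 0.001]
contact_force: [1.3, 0.3, -0.8]
gripper_width: 0.176
```

Run:
```python
from h import *
hang()
im=read_camera("side"); crop("side",im,210,130,330,270,4.5,"pics/s35.png")
```

```text
t 30.72 p [ 0.5056 -0.0537  0.1241] yaw(jaw) -98.16 z [ 0.001 -0.004 -1.   ] F [ 1.3  0.3 -0.8] g 0.176 q [-0.03  0.3   0.01  2.03  0.    0.81 -1.73]
cutter s 238.0 lat 3.2 mm foot 126.7 mm, yaw err -0.6
```

View pics/s35.png

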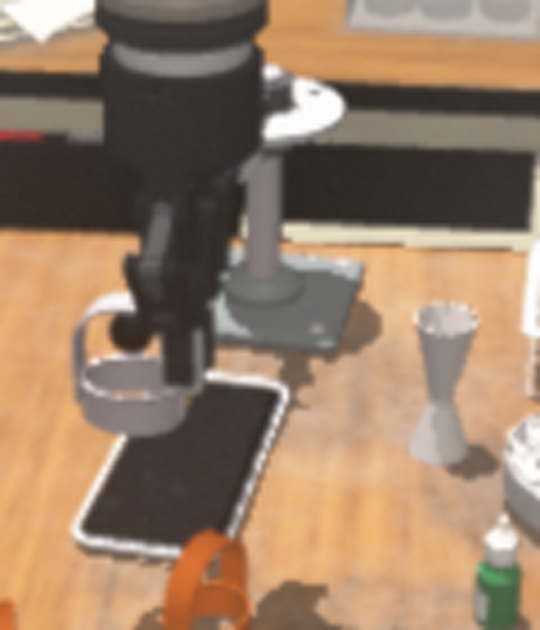

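Emit:
send_rows --motion "0.05 0.6 0 0 0 0 1;0.1 1 0 0 0 0.2 1;0.15 1.2 0 0 0 0.2 1;0.18 1.4 0 0 0 0 1;0.18 1.4 0 0 0 0 1;0.18 1.4 0 0 0 0 1;0 0 0 0 0 0 1"

```text
t: 31.35
eef_pos: [0.5138, 0.0235, 0.1242]
tool_rot: [0.002, 0.998, -0.067, 0.001]
contact_force: [-0.9, 0.7, -0.8]
gripper_width: 0.171
```

Run:
```python
from h import *
hang()
im=read_camera("side"); crop("side",im,210,110,330,250,4.5,"pics/s36.png")
```

```text
t 31.35 p [0.5138 0.0235 0.1242] yaw(jaw) -97.71 z [ 9.0e-04 -3.4e-03 -1.0e+00] F [-0.9  0.7 -0.8] g 0.171 q [-0.15  0.31 -0.02  2.01  0.02  0.82 -1.89]
cutter s 160.7 lat 1.2 mm foot 126.8 mm, yaw err -0.1
```

View pics/s36.png

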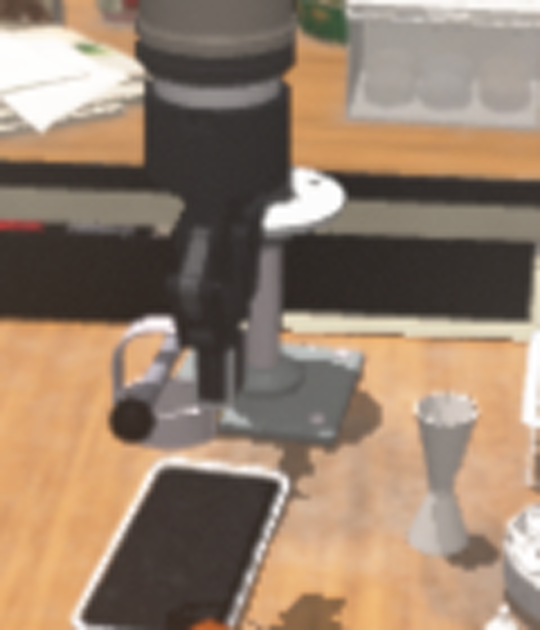

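Threaded. On to s ≈ 45 mm.

Emit:
send_rows --motion "0.15 1 0 0 0 0 1;0.2 1.4 0 -0.1 0 0 1;0.2 1.4 0 -0.1 0 0 1;0.2 1.4 0 0 0 0 1;0.2 1.4 0 0 0 0 1;0.2 1.4 0 0 0 0 1;0.2 1.4 0 0 0 0 1;0.1 0.8 0 0 0 0 1;0 0 0 0 0 0 1"

```text
t: 32.15
eef_pos: [0.5278, 0.1274, 0.1239]
tool_rot: [0.005, 0.997, -0.071, 0.0]
contact_force: [0.2, 0.8, -1.2]
gripper_width: 0.171
```

Run:
```python
from h import *
hang()
im=read_camera("side"); crop("side",im,210,110,330,250,4.5,"pics/s37.png")
```

```text
t 32.15 p [0.5278 0.1274 0.1239] yaw(jaw) -98.18 z [-4.0e-04 -9.9e-03 -1.0e+00] F [ 0.2  0.8 -1.2] g 0.171 q [-0.31  0.36 -0.05  1.94  0.04  0.84 -2.1 ]
cutter s 55.6 lat 1.4 mm foot 126.5 mm, yaw err -0.6
```

View pics/s37.png

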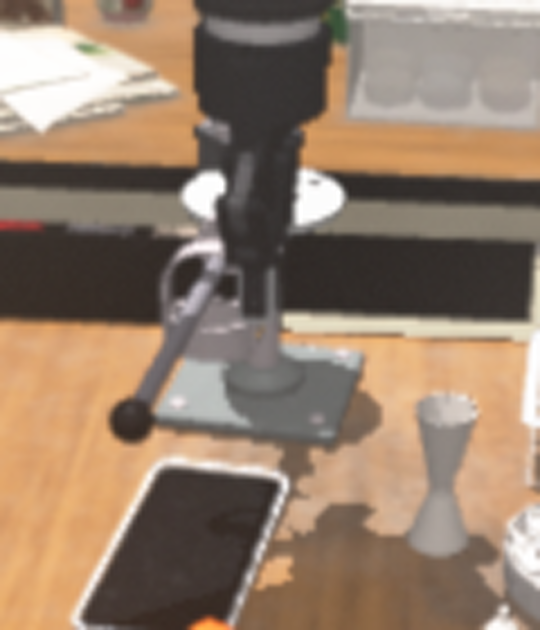

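Emit:
send_rows --motion "0 0.6 0 0.4 0 0.3 1;-0.1 0.6 0 0.2 0 0.3 1;-0.1 0 -0.4 0 0 0 1;0 0 -0.5 0 0 0 1;0 0 -0.3 0 0 0 1;0 0 0 0 0 0 1"

```text
t: 32.7
eef_pos: [0.5251, 0.135, 0.1104]
tool_rot: [0.001, 0.998, -0.068, -0.001]
contact_force: [0.7, -0.7, -0.8]
gripper_width: 0.176
```

Run:
```python
from h import *
hang()
im=read_camera("side"); crop("side",im,220,120,310,210,6,"pics/s38.png")
```

```text
t 32.7 p [0.5251 0.135  0.1104] yaw(jaw) -97.85 z [-0.0014 -0.0011 -1.    ] F [ 0.7 -0.7 -0.8] g 0.176 q [-0.32  0.37 -0.06  1.96  0.03  0.81 -2.1 ]
cutter s 48.5 lat -2.4 mm foot 113.0 mm, yaw err -0.3
```

View pics/s38.png

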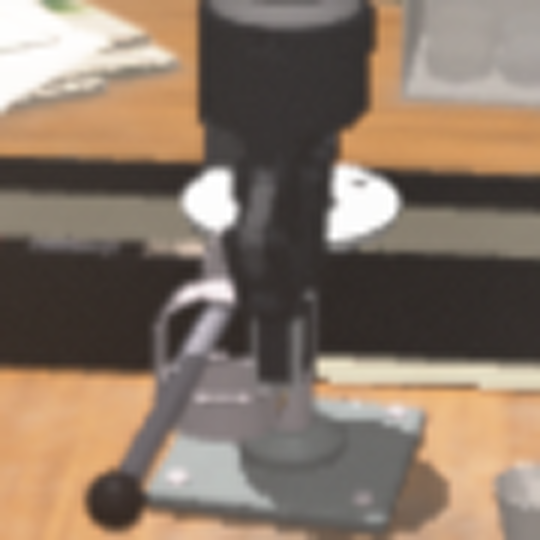

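Emit:
send_rows --motion "0 0 -0.15 0 0 0 1;0 0 -0.1 0 0 0 1;0 0 0 0 0 0 1"

```text
t: 33.0
eef_pos: [0.5253, 0.1344, 0.1078]
tool_rot: [0.001, 0.998, -0.069, -0.001]
contact_force: [0.6, 0.7, -1.0]
gripper_width: 0.171
```

Emit:
send_rows --motion "0 0 -0.15 0 0 0 1;0 0 -0.1 0 0 0 1;0 0 0 0 0 0 1"

```text
t: 33.25
eef_pos: [0.5279, 0.1344, 0.108]
tool_rot: [0.0, 0.998, -0.069, 0.002]
contact_force: [-1.2, -0.4, -1.2]
gripper_width: 0.174
```

Emit:
send_rows --motion "0 0 0 0 0 0 0.8;0 0 0 0 0 0 0.75;0 0 0 0 0 0 0.7;0 0 0 0 0 0 0.66;0 0 0 0 0 0 0.66"

```text
t: 33.67
eef_pos: [0.5284, 0.1346, 0.1084]
tool_rot: [-0.0, 0.998, -0.069, 0.002]
contact_force: [0.8, 0.1, -0.7]
gripper_width: 0.341
```

Run:
```python
from h import *
hang()
im=read_camera("side"); crop("side",im,220,120,310,210,6,"pics/s39.png")
```

```text
t 33.67 p [0.5284 0.1346 0.1084] yaw(jaw) -97.96 z [ 0.0046  0.     -1.    ] F [ 0.8  0.1 -0.7] g 0.341 q [-0.32  0.38 -0.06  1.96  0.03  0.8  -2.1 ]
cutter s 48.5 lat 1.0 mm foot 111.0 mm, yaw err -0.4
```

View pics/s39.png

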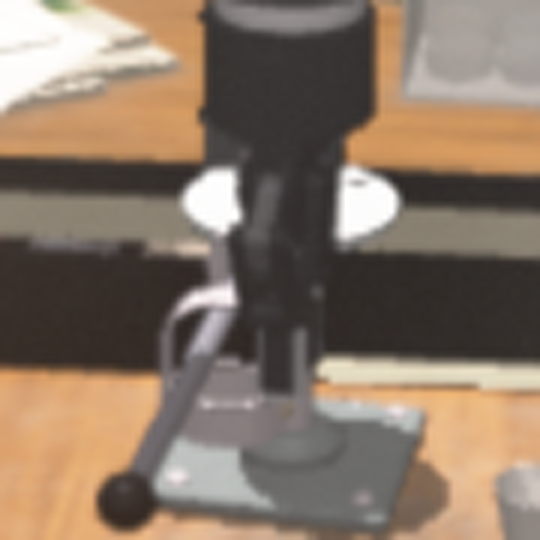

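Emit:
send_rows --motion "0.5 -0.05 0 0 0 0 0.66;1 -0.1 0 0 0 0 0.66;1.2 -0.15 0 0 0 0 0.66;1.2 -0.15 0.5 0 0 0 0.66;0.5 0 1.5 0 0 0 0.66;0 0 3 0 0 0 0.6;0 0 3 0 0 0 0.6;0 -1 2 0 0 0 0.5;0 -2 1 0 0 0 0.5;0 -3 0 0 0 0 0.5;0 -3 0 0 0 0 0.5;0 -3 0 0 0 0 0.5;0 -3 0 0 0 0 0.5;0 -3 0 0 0 5 0.5;0 -2 0 0 0 6 0.5;0 0 0 0 0 0 0.5"

```text
t: 35.05
eef_pos: [0.5845, -0.0802, 0.2249]
tool_rot: [-0.0, 0.999, 0.033, 0.005]
contact_force: [-1.0, -0.9, -0.4]
gripper_width: 0.501
```

```bash
python3 - <<'E'
from h import *
st()
im=read_camera("side"); crop("side",im,200,110,340,230,5,"pics/s40.png")
im=read_camera("top"); crop("top",im,180,180,330,290,5,"pics/t40.png")
E
python3 cut.py
```

```text
t 35.05 p [ 0.5845 -0.0802  0.2249] yaw(jaw) -86.17 z [ 9.7e-03  6.0e-04 -1.0e+00] F [-1.  -0.9 -0.4] g 0.501 q [ 0.02  0.31  0.01  1.75 -0.    1.07 -1.47]
side oval 0.7 [262.3 184. ] 302 18.0
side square 0.63 [228.5 319.8] 637 19.0
side fluted 0.94 [282.  340.9] 681 19.0
top oval 0.69 [229.  226.3] 170 9.0
top fluted 0.64 [380.6 218.2] 199 8.0
oval no top [0.4928 0.3384 0.03  ]
square no top [ 0.4813 -0.2603  0.03  ]
fluted fluted xy [ 0.5901 -0.2993] yaw 166.08475773658097 cost 0.38332167405133144
```

View pics/s40.png

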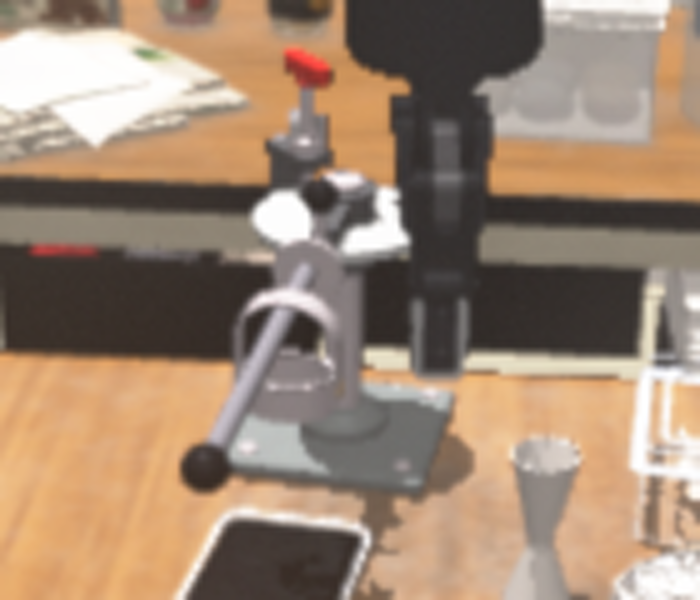

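View pics/t40.png

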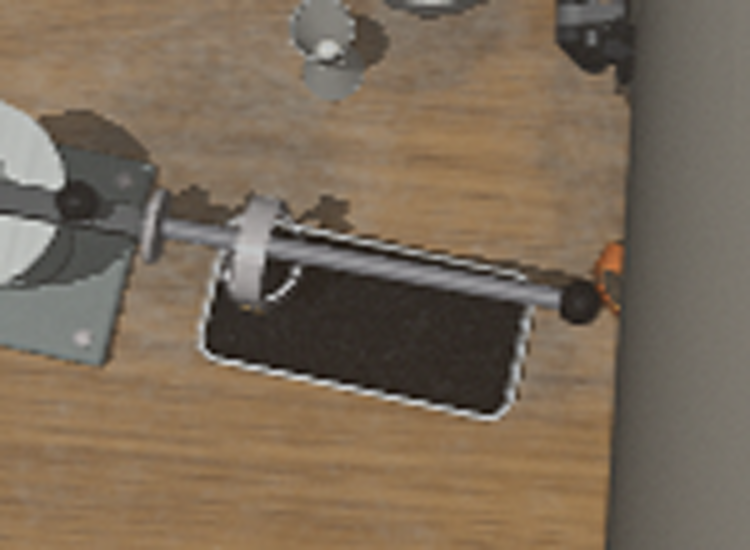

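Emit:
send_rows --motion "0.1 -1 0 0 0.5 5 0.5;0.1 -1.8 0 0 0 6.5 0.5;0.1 -1.8 -0.5 0 0 6.5 0.5;0.1 -1.8 -1 0 0 6.5 0.5;0.1 -1.8 -1.2 0 0 6.5 0.5;0.1 -1.8 -1.5 0 0 6.5 0.5;0.1 -1.8 -1.5 0 0 6.5 0.5;0.1 -1.8 -1.5 0 0 6.5 0.5;0.1 -1.8 -1.5 0 0 6.5 0.5;0.1 -1.8 -1.5 0 0 6.5 0.5;0.1 -1 -1.5 0 0 6.5 0.5;0 0 -1 0 0 2 0.5;0 0 0 0 0 0 0.5;0 0 0 0 0 0 0.5"

```text
t: 36.82
eef_pos: [0.5964, -0.2606, 0.0936]
tool_rot: [-0.004, 0.767, 0.642, 0.001]
contact_force: [0.1, 1.4, -0.3]
gripper_width: 0.502
```

Run:
```python
from h import *
st()
b=onz("side",(240.8,203.4),.168); b2=onz("top",(295.6-.4,240-.4),.168); print(b,b2)
f=onz("side",(200+306/5,110+270/5),.168);f2=onz("top",(180+152/5,180+227/5),.168); print(f,f2)
im=read_camera("side"); crop("side",im,230,240,350,370,5,"pics/s41.png")
im=read_camera("top"); crop("top",im,310,160,430,270,5,"pics/t41.png")
```

```text
t 36.82 p [ 0.5964 -0.2606  0.0936] yaw(jaw) -10.16 z [-0.0033  0.0078 -1.    ] F [ 0.1  1.4 -0.3] g 0.502 q [ 0.45  0.56 -0.19  1.69  0.12  0.9   0.04]
[ 0.47815185 -0.03777783  0.168     ] [ 0.47964673 -0.03591497  0.168     ]
[0.50359897 0.18955046 0.168     ] [0.50145645 0.19287477 0.168     ]
```

View pics/s41.png

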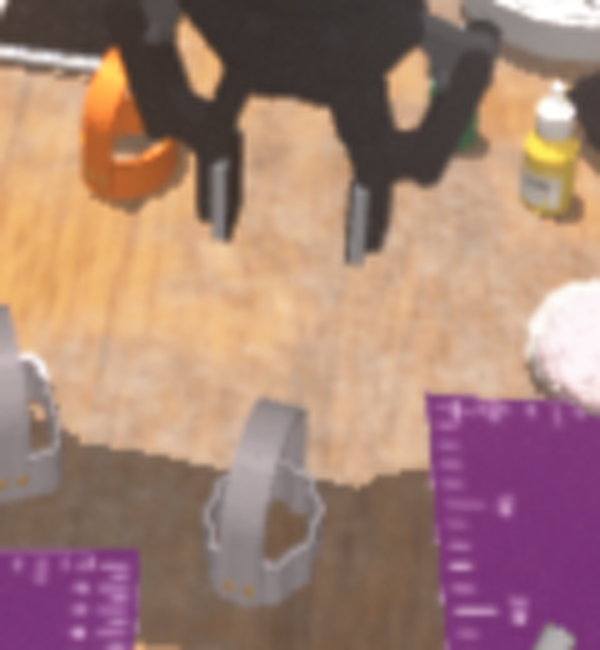

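Emit:
send_rows --motion "0.05 -0.5 -1 -0.2 -0.1 -2 0.5;0.05 -0.4 -1.5 -0.2 -0.1 -1.8 0.5;0 0 -2 0 0 0 0.5;0 0 -1.5 0 0 0 0.5;0 0 -1 0 0 0 0.5;0 0 0 0 0 0 0.5"

```text
t: 37.42
eef_pos: [0.605, -0.2658, 0.0306]
tool_rot: [0.006, 0.789, 0.615, 0.005]
contact_force: [-0.7, 0.6, -0.2]
gripper_width: 0.496
```

```bash
sed -i 's/^I=.*/I=np.array([.5032,.188]); D=np.array([-.109,-.994]); N=np.array([.994,-.109])/; s/+97.6)/+96.3)/' h.py
python3 - <<'E'
from h import *
st()
im=read_camera("side"); crop("side",im,230,240,350,370,5,"pics/s42.png")
im=read_camera("top"); crop("top",im,310,160,430,270,5,"pics/t42.png")
E
```

```text
t 37.42 p [ 0.605  -0.2658  0.0306] yaw(jaw) -14.1 z [ 0.0153 -0.0037 -0.9999] F [-0.7  0.6 -0.2] g 0.496 q [ 0.43  0.64 -0.16  1.72  0.13  0.77 -0.03]
```

View pics/s42.png

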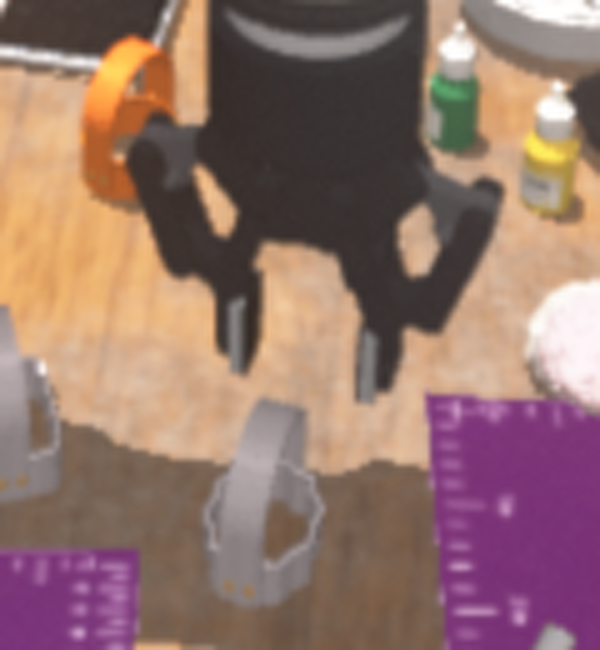

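View pics/t42.png

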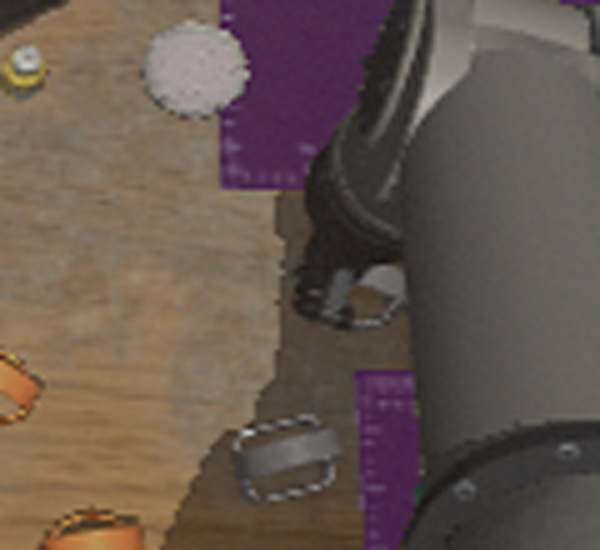

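Emit:
send_rows --motion "-0.4 -0.3 0 0.1 0.5 0 0.5;-0.4 -0.1 0 0.1 0.4 0 0.5;0 0 -0.5 0 0.1 0 0.5;0 0 -0.8 0 0.1 0 0.5;0 0 0 0 0 0 0.5"

```text
t: 37.93
eef_pos: [0.6005, -0.2719, 0.0235]
tool_rot: [0.003, 0.789, 0.615, 0.0]
contact_force: [-1.1, 1.0, -0.2]
gripper_width: 0.499
```

Run:
```python
from h import *
st()
im=read_camera("side"); crop("side",im,250,270,330,360,6.5,"pics/s43.png")
```

```text
t 37.93 p [ 0.6005 -0.2719  0.0235] yaw(jaw) -14.13 z [ 0.0038 -0.0036 -1.    ] F [-1.1  1.  -0.2] g 0.499 q [ 0.44  0.65 -0.15  1.72  0.14  0.77 -0.03]
```

View pics/s43.png

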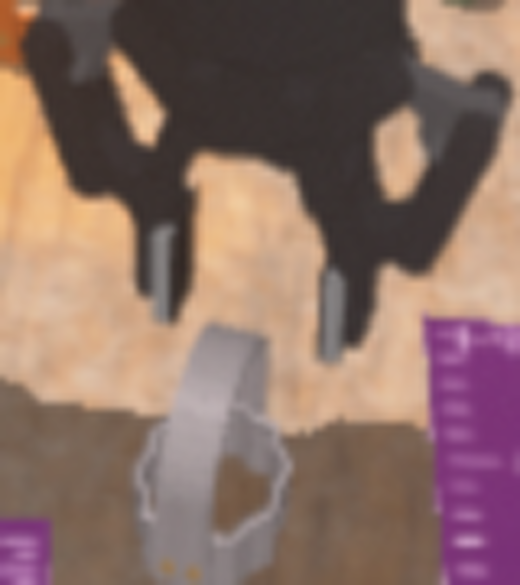

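Emit:
send_rows --motion "-0.3 0.1 -0.5 0.1 0.2 0 0.5;-0.05 0.1 -0.7 0.1 0.1 0 0.5;-0.05 0 -0.7 0 0.1 0 0.5;0 0 -0.4 0 0 0 0.55;0 0 0 0 0 0 0.55"

```text
t: 38.4
eef_pos: [0.5962, -0.2695, -0.0017]
tool_rot: [-0.001, 0.789, 0.615, -0.001]
contact_force: [-0.4, 1.1, -0.1]
gripper_width: 0.452
```

Run:
```python
from h import *
st()
im=read_camera("side"); crop("side",im,250,270,330,360,6.5,"pics/s44.png")
```

```text
t 38.4 p [ 0.5962 -0.2695 -0.0017] yaw(jaw) -14.12 z [-3.6e-03  5.0e-04 -1.0e+00] F [-0.4  1.1 -0.1] g 0.452 q [ 0.44  0.68 -0.15  1.73  0.14  0.74 -0.03]
```

View pics/s44.png

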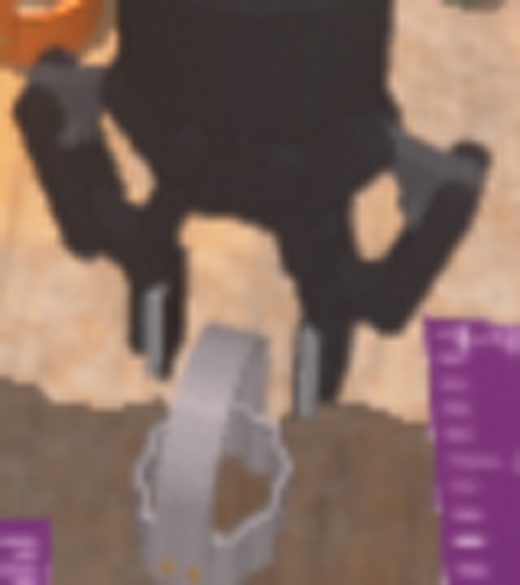

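Run:
```python
from h import *
a=np.radians(76)
for z in (.022,.04,.06): print((proj("side",[.590+.0285*np.cos(a),-.2993+.0285*np.sin(a),z])-[250,270])*6.5)
print((proj("side",[.5962,-.2695,.029])-[250,270])*6.5)
```

```text
[238.62362341 393.62785201]
[240.51933037 350.92311296]
[242.68131367 302.21994609]
[237.29295737 371.43157417]
```

Consistent to ~1 mm. Close.

Emit:
send_rows --motion "0.1 0 0 0 -0.1 0 0.6;0 0 0 0 0 0 0.7;0 0 0 0 0 0 0.8;0 0 0 0 0 0 0.9;0 0 0 0 0 0 1;0 0 0 0 0 0 1" --newtons 30

```text
t: 38.95
eef_pos: [0.5979, -0.2696, -0.0009]
tool_rot: [-0.0, 0.789, 0.615, -0.0]
contact_force: [0.1, -0.4, -0.3]
gripper_width: 0.177
```

Run:
```python
from h import *
st()
im=read_camera("side"); crop("side",im,250,270,330,360,6.5,"pics/s45.png")
```

```text
t 38.95 p [ 0.5979 -0.2696 -0.0009] yaw(jaw) -14.12 z [-7.e-04  2.e-04 -1.e+00] F [ 0.1 -0.4 -0.3] g 0.177 q [ 0.44  0.68 -0.15  1.73  0.14  0.74 -0.03]
```

View pics/s45.png

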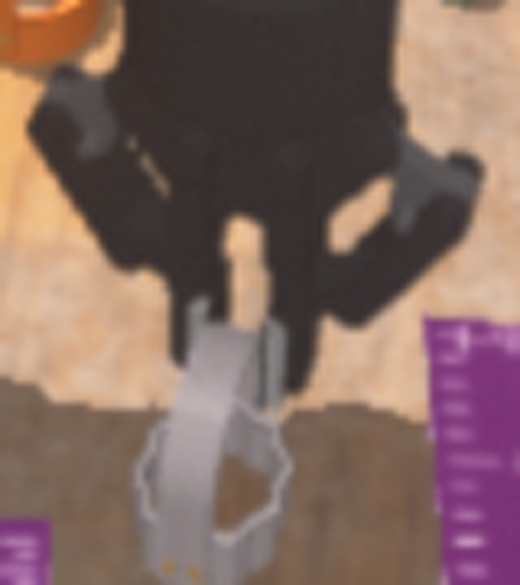

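Emit:
send_rows --motion "0 0 0.6 0 0 0 1;0 0 1.5 0 0 0 1;0 0 2.5 0 0 0 1;0 0 2.5 0 0 -4 1;0 0 2.5 0 0 -6 1;-0.7 1 2 0 0 -6.3 1;-1 1.6 0.6 0 0 -6.3 1;-1 1.6 0 0 0 -6.3 1;-1 1.6 0 0 0 -6.3 1;-1 1.6 0 0 0 -6.3 1;-1 1.6 0 0 0 -6.3 1;-1 1.6 0 0 0 -6.3 1;-1 1.6 0 0 0 -6.3 1;-1 1.6 0 0 0 -6.3 1;-0.7 0.8 0 0 0 -6 1;0 0 0 0 0 -3 1;0 0 0 0 0 0 1;0 0 0 0 0 0 1" --newtons 40

```text
t: 40.5
eef_pos: [0.4985, -0.1169, 0.1357]
tool_rot: [0.001, 0.999, -0.031, 0.007]
contact_force: [-0.4, 0.1, -0.9]
gripper_width: 0.171
```

Run:
```python
from h import *
hang(.0307,.0009)
im=read_camera("side"); crop("side",im,210,130,330,270,4.5,"pics/s46.png")
```

```text
t 40.5 p [ 0.4985 -0.1169  0.1357] yaw(jaw) -93.58 z [ 0.0134 -0.0014 -0.9999] F [-0.4  0.1 -0.9] g 0.171 q [ 0.03  0.28  0.09  2.02 -0.04  0.82 -1.49]
cutter s 305.0 lat -2.1 mm foot 136.6 mm, yaw err 2.7
```

View pics/s46.png

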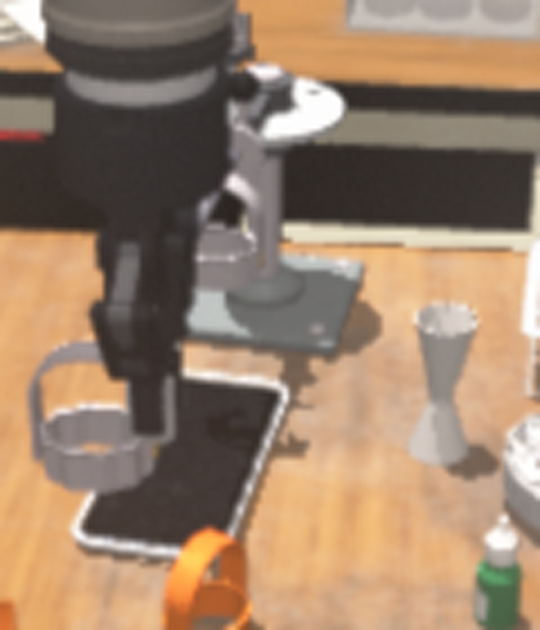

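Emit:
send_rows --motion "0.2 0.1 -0.5 0 0.4 -1.4 1;0.2 0.1 -0.5 0 0.3 -1.3 1;0 0 0 0 0 0 1;0.05 1 0 0 0 0 1;0.1 1.1 0 0 0 0 1;0.1 1.1 0 0 0 0 1;0.1 1 0 0 0 0 1;0 0 0 0 0 0 1"

```text
t: 41.22
eef_pos: [0.5077, -0.0702, 0.1241]
tool_rot: [0.001, 0.998, -0.057, -0.0]
contact_force: [-0.3, 0.2, -0.9]
gripper_width: 0.172
```

Run:
```python
from h import *
hang(.0307,.0009)
im=read_camera("side"); crop("side",im,210,130,330,270,4.5,"pics/s47.png")
```

```text
t 41.22 p [ 0.5077 -0.0702  0.1241] yaw(jaw) -96.52 z [-3.0e-04 -1.7e-03 -1.0e+00] F [-0.3  0.2 -0.9] g 0.172 q [-0.05  0.31  0.08  2.02 -0.03  0.81 -1.64]
cutter s 256.1 lat 2.0 mm foot 125.0 mm, yaw err -0.2
```

View pics/s47.png

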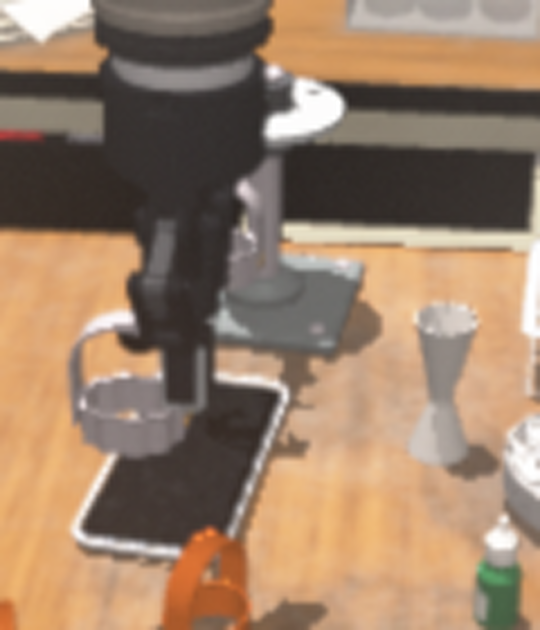

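Emit:
send_rows --motion "0.05 0.5 0 0 0 0 1;0.08 0.7 0 0 0 0 1;0.1 0.8 0 0 0 0 1;0 0 0 0 0 0 1"

```text
t: 41.6
eef_pos: [0.51, -0.05, 0.1244]
tool_rot: [0.001, 0.998, -0.058, 0.0]
contact_force: [-0.5, -0.7, -0.5]
gripper_width: 0.17
```

Run:
```python
from h import *
hang(.0307,.0009)
im=read_camera("side"); crop("side",im,210,130,330,270,4.5,"pics/s48.png")
```

```text
t 41.6 p [ 0.51   -0.05    0.1244] yaw(jaw) -96.6 z [-0.     -0.0026 -1.    ] F [-0.5 -0.7 -0.5] g 0.17 q [-0.09  0.31  0.07  2.02 -0.03  0.81 -1.68]
cutter s 235.7 lat 2.0 mm foot 125.3 mm, yaw err -0.3
```

View pics/s48.png

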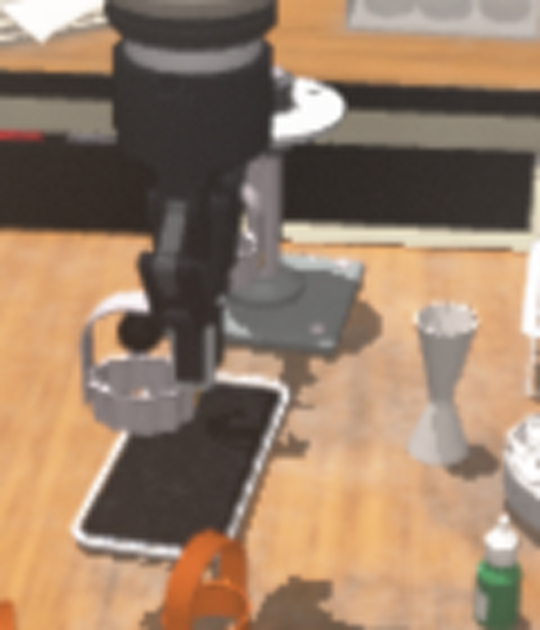

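Emit:
send_rows --motion "0.08 0.8 0 0 0 0 1;0.12 1.2 0 -0.1 0 0.1 1;0.14 1.3 0 0 0 0 1;0.14 1.3 0 0 0 0 1;0.14 1.3 0 0 0 0 1;0.14 1.3 0 0 0 0 1;0.14 1.3 0 0 0 0 1;0.14 1.3 0 0 0 0 1;0.1 0.9 0 0 0 0 1;0 0 0 0 0 0 1;0 0 0 0 0 0 1"

```text
t: 42.57
eef_pos: [0.5213, 0.0615, 0.1245]
tool_rot: [0.003, 0.998, -0.06, 0.0]
contact_force: [-0.2, 0.1, -1.1]
gripper_width: 0.176
```

Run:
```python
from h import *
hang(.0307,.0009)
im=read_camera("side"); crop("side",im,210,120,310,220,6,"pics/s49.png")
im=read_camera("top"); crop("top",im,180,180,330,290,5,"pics/t49.png")
```

```text
t 42.57 p [0.5213 0.0615 0.1245] yaw(jaw) -96.85 z [ 2.0e-04 -5.9e-03 -1.0e+00] F [-0.2  0.1 -1.1] g 0.176 q [-0.27  0.33  0.03  1.99 -0.01  0.82 -1.92]
cutter s 123.5 lat 1.1 mm foot 125.4 mm, yaw err -0.5
```

View pics/s49.png

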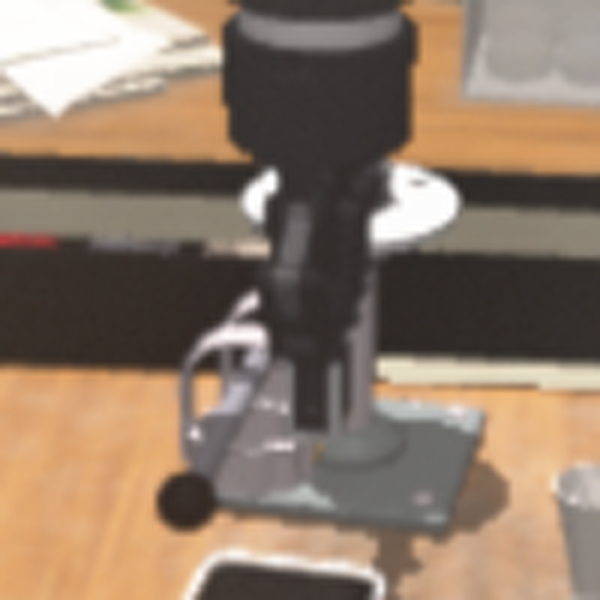

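View pics/t49.png

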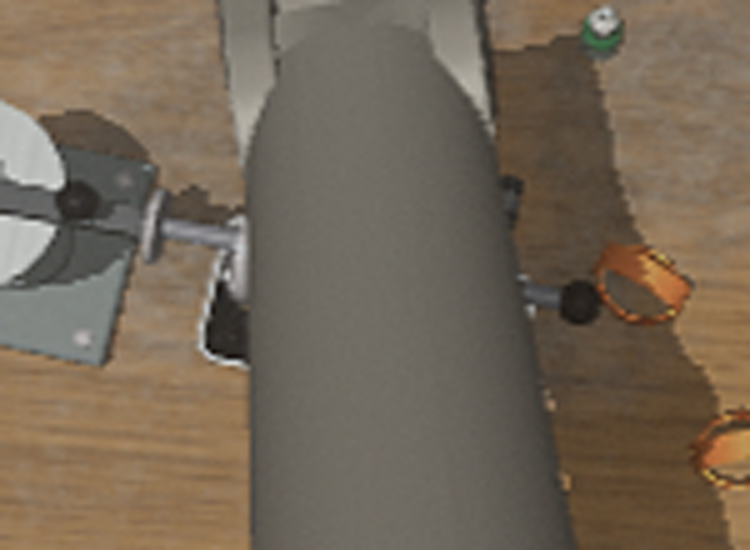

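Emit:
send_rows --motion "0.05 0.6 0 0.2 0 0.2 1;0.05 0.6 0 0.1 0 0.2 1;0 0 -0.4 0 0 0 1;0 0 -0.5 0 0 0 1;0 0 -0.3 0 0 0 1;0 0 0 0 0 0 1"

```text
t: 43.17
eef_pos: [0.5223, 0.0709, 0.1113]
tool_rot: [0.001, 0.998, -0.059, 0.0]
contact_force: [-0.0, -0.3, -0.7]
gripper_width: 0.175
```

Run:
```python
from h import *
hang(.0307,.0009)
```

```text
t 43.17 p [0.5223 0.0709 0.1113] yaw(jaw) -96.72 z [ 1.0e-04 -1.2e-03 -1.0e+00] F [-0.  -0.3 -0.7] g 0.175 q [-0.28  0.35  0.03  2.   -0.01  0.8  -1.93]
cutter s 114.1 lat 1.1 mm foot 112.2 mm, yaw err -0.4
```

Emit:
send_rows --motion "0 0 -0.1 0 0 0 1;0 0 -0.08 0 0 0 1;0 0 0 0 0 0 1;0 0 0 0 0 0 0.8;0 0 0 0 0 0 0.75;0 0 0 0 0 0 0.7;0 0 0 0 0 0 0.66;0 0 0 0 0 0 0.66"

```text
t: 43.83
eef_pos: [0.5227, 0.0703, 0.1096]
tool_rot: [0.001, 0.998, -0.059, 0.0]
contact_force: [0.3, -0.7, -0.1]
gripper_width: 0.343
```

Run:
```python
from h import *
hang(.0307,.0009)
im=read_camera("side"); crop("side",im,210,120,310,220,6,"pics/s50.png")
```

```text
t 43.83 p [0.5227 0.0703 0.1096] yaw(jaw) -96.78 z [ 6.0e-04 -1.3e-03 -1.0e+00] F [ 0.3 -0.7 -0.1] g 0.343 q [-0.28  0.35  0.03  2.   -0.01  0.79 -1.93]
cutter s 114.6 lat 1.5 mm foot 110.5 mm, yaw err -0.5
```

View pics/s50.png

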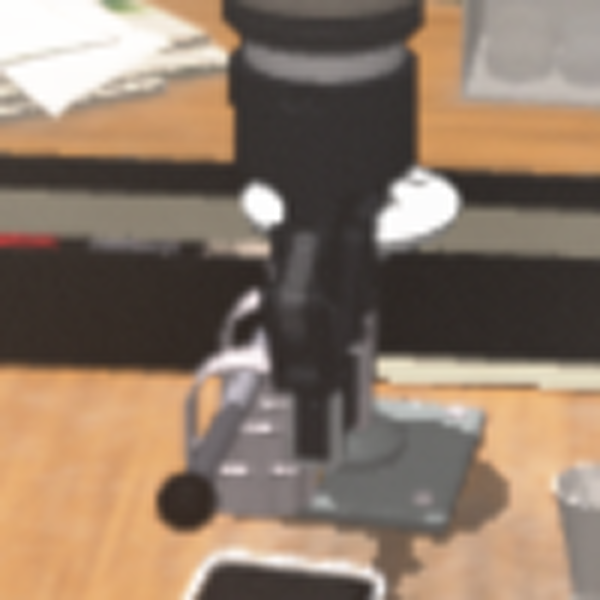

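Emit:
send_rows --motion "0.5 -0.05 0 0 0 0 0.66;1 -0.1 0 0 0 0 0.66;1.2 -0.12 0 0 0 0 0.66;1.2 -0.12 0.3 0 0 0 0.66;0.5 0 1.5 0 0 0 0.66;0 0 3 0 0 0 0.6;0 0 3 0 0 0 0.6;0 0 2 0 0 2 0.5;0 -1 1 0 0 5 0.5;0 -2 0 0 0 6 0.5;0 -2.5 0 0 0 6 0.5;0 -2 0 0 0 6 0.5;0 0 0 0 0 3 0.5;0 0 0 0 0 0 0.5"

```text
t: 45.05
eef_pos: [0.5794, -0.0128, 0.2245]
tool_rot: [0.002, 0.98, 0.197, 0.004]
contact_force: [0.2, 0.9, 0.4]
gripper_width: 0.501
```

```bash
python3 - <<'E'
from h import *
st()
im=read_camera("side"); crop("side",im,190,110,350,380,2.2,"pics/s51.png")
im=read_camera("top"); crop("top",im,180,180,400,290,3.5,"pics/t51.png")
E
python3 cut.py
```

```text
t 45.05 p [ 0.5794 -0.0128  0.2245] yaw(jaw) -67.31 z [ 0.0081 -0.0025 -1.    ] F [0.2 0.9 0.4] g 0.501 q [-0.08  0.3  -0.01  1.77  0.01  1.06 -1.27]
side oval 0.76 [264.8 181.5] 181 18.0
side oval 0.51 [228.8 321.9] 650 20.0
side square 0.93 [228.5 321.9] 645 20.0
top oval 0.57 [230.6 228.3] 194 9.0
top square 0.75 [367.5 252.2] 168 9.0
top fluted 0.67 [255.6 238.2] 190 8.0
oval no top [0.4995 0.3579 0.03  ]
oval square xy [ 0.4826 -0.2571] yaw 17.77712572608299 cost 0.5465740450874659
square square xy [ 0.4824 -0.2573] yaw 18.24154203529763 cost 0.37633838232261185
```

View pics/s51.png

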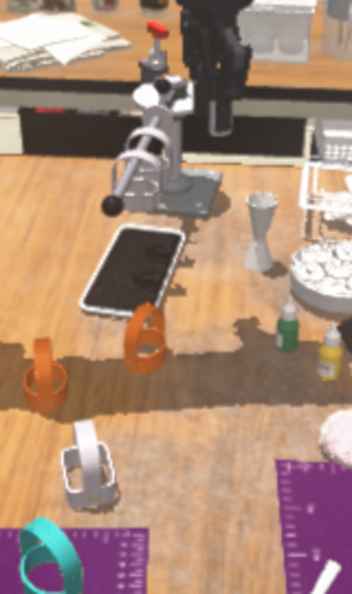

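View pics/t51.png

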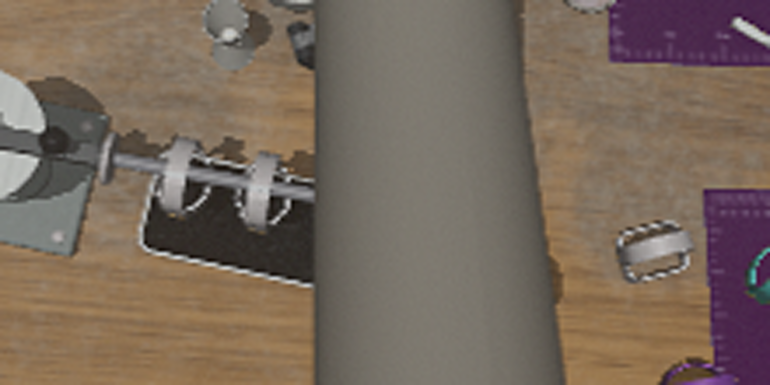

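Run:
```python
from ov import *
print("teal",onz("top",(403.9,258.9),.03),"purple",onz("top",(376.3,291.1),.03),"or2",onz("top",(327,268),.03))
overlay([(.4825,-.2572,18,True)],"ov2")
```

```text
teal [ 0.4667808 -0.3674677  0.03     ] purple [ 0.36669291 -0.28672626  0.03      ] or2 [ 0.42328111 -0.13981933  0.03      ]
```

View pics/side_ov2.png

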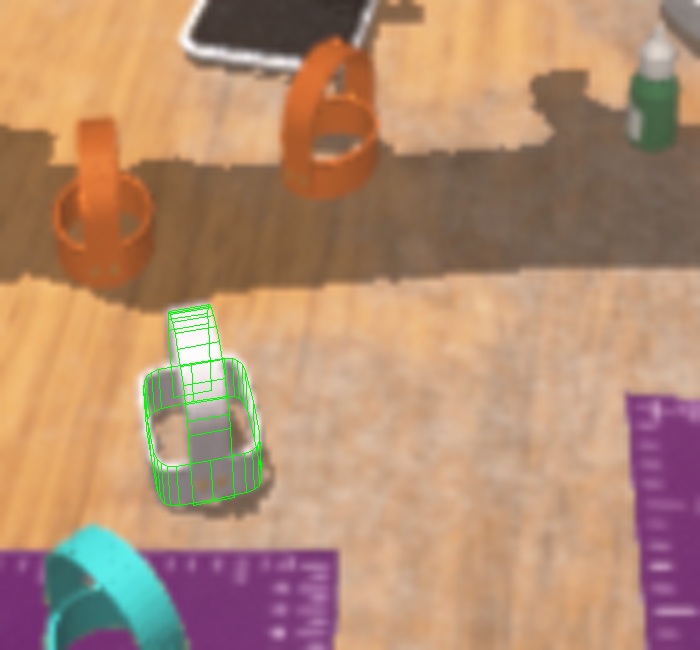

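View pics/top_ov2.png

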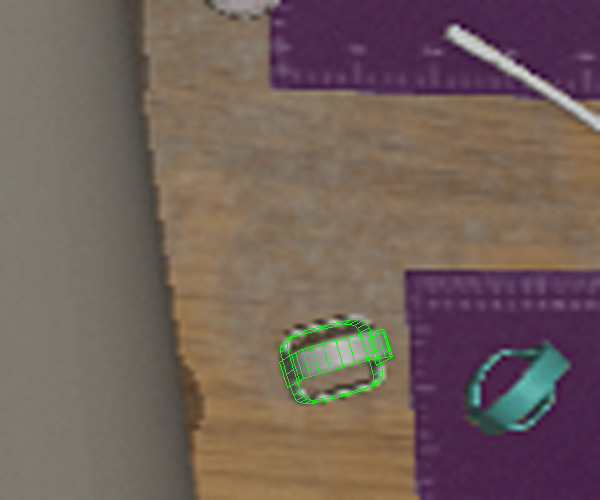

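Emit:
send_rows --motion "-0.3 -1 0 0 0.4 5 0.5;-0.6 -2 0 0 0 6.2 0.5;-0.6 -2 0 0 0 6.2 0.5;-0.6 -2 0 0 0 6.2 0.5;-0.6 -2 0 0 0 6.2 0.5;-0.6 -2 -1 0 0 6.2 0.5;-0.6 -2 -1 0 0 6.2 0.5;-0.6 -2 -1.5 0 0 6.2 0.5;-0.6 -2 -1.5 0 0 6.2 0.5;-0.6 -2 -1.5 0 0 6.2 0.5;-0.6 -2 -1.5 0 0 6.2 0.5;-0.6 -2 -1.5 0 0 6.2 0.5;-0.6 -2 -1.5 0 0 6.2 0.5;-0.6 -2 -1.5 0 0 4 0.5;0 -1 -0.5 0 0 0 0.5;0 0 0 0 0 0 0.5;0 0 0 0 0 0 0.5"

```text
t: 47.17
eef_pos: [0.4943, -0.3009, 0.0914]
tool_rot: [-0.0, 0.572, 0.82, 0.004]
contact_force: [-0.3, 0.8, -1.3]
gripper_width: 0.5
```

Run:
```python
from h import *
st()
im=read_camera("side"); crop("side",im,180,230,300,370,4.5,"pics/s52.png")
```

```text
t 47.17 p [ 0.4943 -0.3009  0.0914] yaw(jaw) 20.25 z [ 0.005   0.0072 -1.    ] F [-0.3  0.8 -1.3] g 0.5 q [ 0.56  0.45 -0.15  1.88  0.08  0.81  0.73]
```

View pics/s52.png

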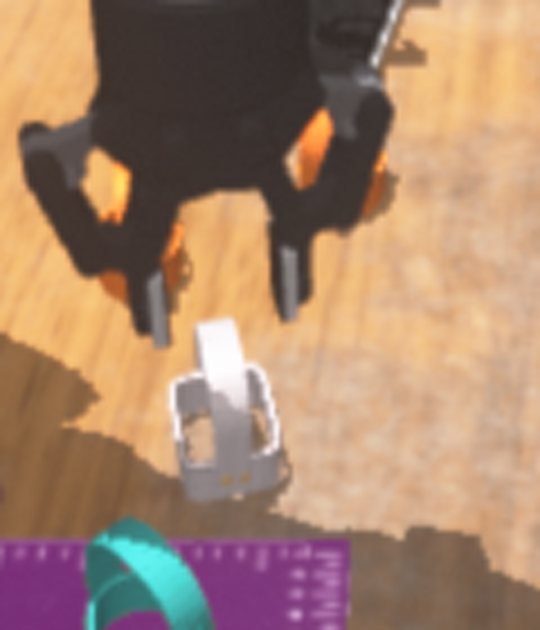

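Emit:
send_rows --motion "-0.2 0.8 -0.8 -0.2 0.3 -1.1 0.5;-0.2 0.7 -1.2 -0.2 0.2 -1.1 0.5;-0.1 0 -1.5 0 0.2 0 0.5;-0.1 0 -1.5 0 0.2 0 0.5;-0.1 0 -0.8 0 0.1 0 0.5;0 0 0 0 0 0 0.5"

```text
t: 47.72
eef_pos: [0.4974, -0.2769, 0.0395]
tool_rot: [0.001, 0.586, 0.81, -0.001]
contact_force: [-0.8, 0.0, -0.3]
gripper_width: 0.509
```

Run:
```python
from h import *
st()
```

```text
t 47.72 p [ 0.4974 -0.2769  0.0395] yaw(jaw) 18.2 z [ 0.0015 -0.0029 -1.    ] F [-0.8  0.  -0.3] g 0.509 q [ 0.5   0.51 -0.13  1.94  0.1   0.69  0.63]
```

Emit:
send_rows --motion "-0.3 -0.5 0 0.1 0 0 0.5;-0.3 -0.35 0 0.1 0 0 0.5;0 0 0 0 0 0 0.5;-0.05 0 -0.6 0 0.1 0 0.5;-0.05 0 -0.7 0 0.1 0 0.5;0 0 0 0 0 0 0.5"

```text
t: 48.22
eef_pos: [0.4933, -0.2863, 0.03]
tool_rot: [0.002, 0.586, 0.81, 0.001]
contact_force: [0.4, 0.0, 0.2]
gripper_width: 0.497
```

Run:
```python
from h import *
st()
im=read_camera("side"); crop("side",im,190,260,280,360,6,"pics/s53.png")
```

```text
t 48.22 p [ 0.4933 -0.2863  0.03  ] yaw(jaw) 18.2 z [ 0.0044 -0.0017 -1.    ] F [0.4 0.  0.2] g 0.497 q [ 0.52  0.53 -0.13  1.94  0.1   0.67  0.64]
```

View pics/s53.png

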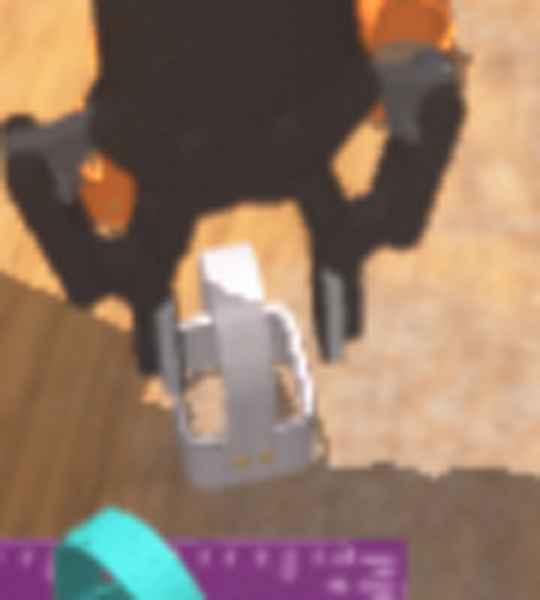

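Emit:
send_rows --motion "-0.15 0.05 -0.6 0.1 0.2 0 0.5;-0.05 0 -0.8 0 0.1 0 0.5;-0.05 0 -0.8 0 0.1 0 0.5;-0.05 0 -0.7 0 0 0 0.55;0 0 0 0 0 0 0.55"

```text
t: 48.68
eef_pos: [0.4901, -0.2857, -0.0019]
tool_rot: [-0.001, 0.586, 0.81, -0.001]
contact_force: [0.0, -0.4, -0.0]
gripper_width: 0.453
```

Run:
```python
from h import *
st()
im=read_camera("side"); crop("side",im,190,260,280,360,6,"pics/s54.png")
```

```text
t 48.68 p [ 0.4901 -0.2857 -0.0019] yaw(jaw) 18.19 z [-3.1e-03  3.0e-04 -1.0e+00] F [ 0.  -0.4 -0. ] g 0.453 q [ 0.51  0.58 -0.12  1.95  0.11  0.62  0.63]
```

View pics/s54.png

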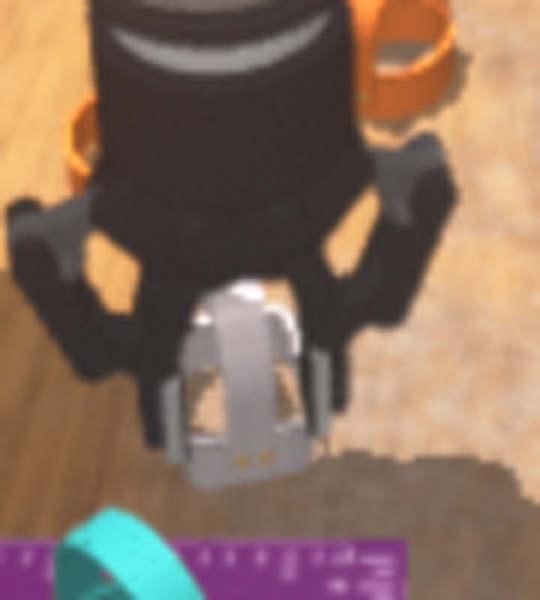

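Run:
```python
from h import *
o,R=st(); p=o["eef_pos"]; 
# left finger: jaw dir 18deg -> left = -; pad inner face at .5*.453*.085
j=R[:,1]*np.sign(R[0,1]); n=np.array([j[1],-j[0],0]) # toward camera (-y)
for z in (.015,.02,.025,.03):
  for s in(-1,1):
    for w in (.011,-.011):
      print(z,s,w,(proj("side",[*(p+s*.0192*j+w*n)[:2],z])-[190,260])*6)
```

```text
t 48.73 p [ 0.4903 -0.2858 -0.0014] yaw(jaw) 18.19 z [-2.8e-03  2.0e-04 -1.0e+00] F [0.5 0.6 0.4] g 0.451 q [ 0.51  0.58 -0.12  1.95  0.11  0.62  0.63]
0.015 -1 0.011 [192.77818519 491.90266265]
0.015 -1 -0.011 [183.60404478 438.59717284]
0.015 1 0.011 [312.64958689 468.48884037]
0.015 1 -0.011 [300.64582202 416.38908923]
0.02 -1 0.011 [191.92245459 481.01705149]
0.02 -1 -0.011 [182.7384576  427.80148234]
0.02 1 0.011 [312.21668857 457.65539672]
0.02 1 -0.011 [300.18328937 405.64725998]
0.025 -1 0.011 [191.06074247 470.05535031]
0.025 -1 -0.011 [181.8669711  416.93221509]
0.025 1 0.011 [311.78080133 446.74715416]
0.025 1 -0.011 [299.71764201 394.83309461]
0.03 -1 0.011 [190.19298588 459.01675853]
0.03 -1 -0.011 [180.98952479 405.98861631]
0.03 1 0.011 [311.34189411 435.76333533]
0.03 1 -0.011 [299.24884835 383.94585998]
```

Emit:
send_rows --motion "0.1 0 0 0 -0.1 0 0.6;0 0 0 0 0 0 0.7;0 0 0 0 0 0 0.8;0 0 0 0 0 0 0.9;0 0 0 0 0 0 1;0 0 0 0 0 0 1" --newtons 30

```text
t: 49.23
eef_pos: [0.492, -0.2859, -0.001]
tool_rot: [-0.0, 0.586, 0.81, -0.0]
contact_force: [-0.4, -0.3, -1.2]
gripper_width: 0.176
```

Run:
```python
from h import *
st()
im=read_camera("side"); crop("side",im,190,260,280,360,6,"pics/s55.png")
```

```text
t 49.23 p [ 0.492  -0.2859 -0.001 ] yaw(jaw) 18.2 z [-1.e-04 -1.e-04 -1.e+00] F [-0.4 -0.3 -1.2] g 0.176 q [ 0.51  0.58 -0.12  1.95  0.11  0.62  0.63]
```

View pics/s55.png

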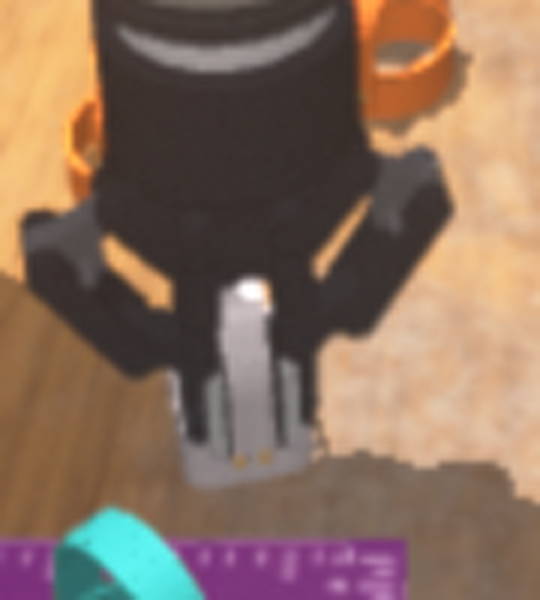

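Emit:
send_rows --motion "0 0 0.6 0 0 0 1;0 0 1.5 0 0 0 1;0 0 2.5 0 0 0 1;0 0 2.5 0 0 0 1;0 0 2.5 0 0 3 1;0 0.8 2 0 0 6 1;0.1 1.6 0.4 0 0 6 1;0.1 1.6 0 0 0 6 1;0.1 1.6 0 0 0 6 1;0.1 1.6 0 0 0 6 1;0.1 1.6 0 0 0 6 1;0.1 1.6 0 0 0 6 1;0.1 1.6 0 0 0 6 1;0.1 1.6 0 0 0 6 1;0.1 1.6 0 0 0 6 1;0.1 0.8 0 0 0 2 1;0 0 0 0 0 0 1;0 0 0 0 0 0 1" --newtons 40

```text
t: 50.78
eef_pos: [0.4994, -0.1211, 0.1338]
tool_rot: [0.006, 0.035, 0.999, -0.004]
contact_force: [-0.4, 0.2, -1.6]
gripper_width: 0.174
```

```bash
sed -i 's/print("cutter s/e=(np.degrees(np.arctan2(R[1,1],R[0,1]))+96.3+90)%180-90; print("cutter s/; s/,np.degrees(np.arctan2(R\[1,1\],R\[0,1\]))+96.3))/,e))/' h.py; tail -4 h.py
python3 - <<'E'
from h import *
hang(.0302,.001)
im=read_camera("side"); crop("side",im,210,130,330,270,4.5,"pics/s56.png")
E
```

```text
I=np.array([.5032,.188]); D=np.array([-.109,-.994]); N=np.array([.994,-.109])
def hang(off=.0303,fz=.0026):
    o,R=st(); p=o["eef_pos"]; c=p[:2]-off*np.array([-R[1,1],R[0,1]])*np.sign(np.dot([-R[1,1],R[0,1]],N))
    e=(np.degrees(np.arctan2(R[1,1],R[0,1]))+96.3+90)%180-90; print("cutter s %.1f lat %.1f mm foot %.1f mm, yaw err %.1f"%(1000*np.dot(c-I,D),1000*np.dot(c-I,N),1000*(p[2]+fz),e))
t 50.78 p [ 0.4994 -0.1211  0.1338] yaw(jaw) 85.99 z [ 0.0108 -0.0076 -0.9999] F [-0.4  0.2 -1.6] g 0.174 q [ 0.5   0.33 -0.46  1.99  0.2   0.85  1.43]
cutter s 308.8 lat -0.2 mm foot 134.8 mm, yaw err 2.3
```

View pics/s56.png

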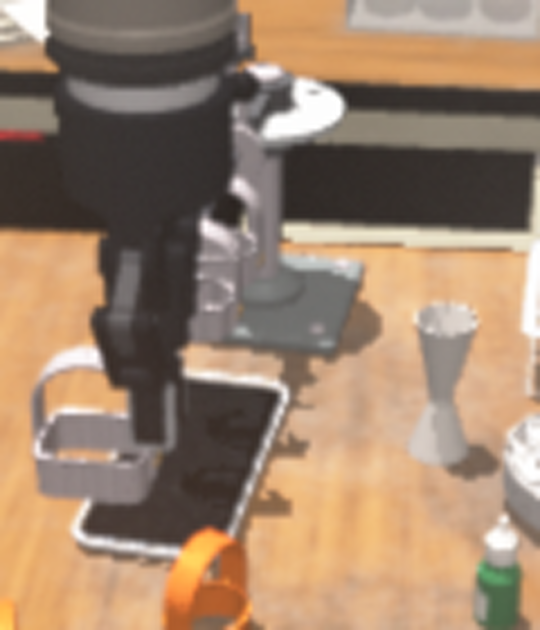

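Emit:
send_rows --motion "0.1 0.1 -0.5 0.2 0.3 -1.2 1;0.1 0.1 -0.4 0.2 0.3 -1.1 1;0 0 0 0 0 0 1;0.05 1 0 0 0 0 1;0.1 1.2 0 0 0 0 1;0.1 1.2 0 0 0 0 1;0.1 1 0 0 0 0 1;0 0 0 0 0 0 1"

```text
t: 51.5
eef_pos: [0.5045, -0.0768, 0.1227]
tool_rot: [-0.002, 0.065, 0.998, -0.001]
contact_force: [-0.2, -0.4, -1.7]
gripper_width: 0.169
```

Run:
```python
from h import *
hang(.0302,.001)
im=read_camera("side"); crop("side",im,210,130,330,270,4.5,"pics/s57.png")
```

```text
t 51.5 p [ 0.5045 -0.0768  0.1227] yaw(jaw) 82.5 z [-0.0034 -0.0011 -1.    ] F [-0.2 -0.4 -1.7] g 0.169 q [ 0.41  0.35 -0.46  2.    0.2   0.85  1.28]
cutter s 262.4 lat -0.1 mm foot 123.7 mm, yaw err -1.2
```

View pics/s57.png

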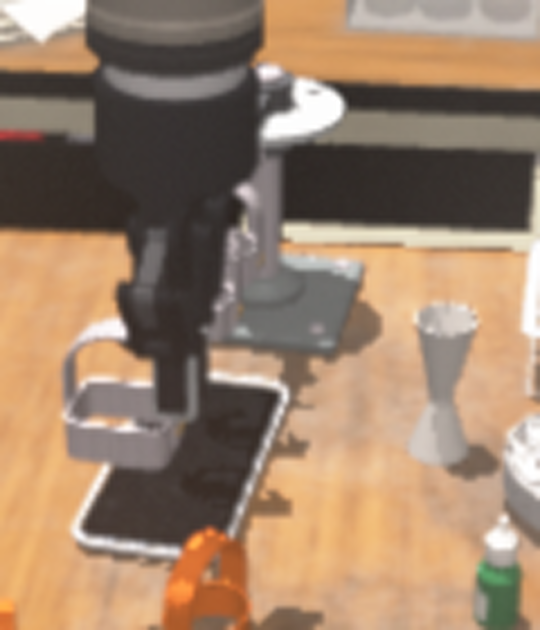

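Emit:
send_rows --motion "0.15 0.5 0.15 0 -0.1 0.6 1;0.15 0.7 0.05 0 -0.1 0.5 1;0.08 0.8 0 0 0 0 1;0.08 0.6 0 0 0 0 1;0 0 0 0 0 0 1"

```text
t: 51.97
eef_pos: [0.5094, -0.051, 0.1249]
tool_rot: [0.0, 0.056, 0.998, -0.001]
contact_force: [-0.4, 0.3, -0.6]
gripper_width: 0.172
```

Run:
```python
from h import *
hang(.0302,.001)
im=read_camera("side"); crop("side",im,210,130,330,270,4.5,"pics/s58.png")
```

```text
t 51.97 p [ 0.5094 -0.051   0.1249] yaw(jaw) 83.55 z [ 4.0e-04 -2.5e-03 -1.0e+00] F [-0.4  0.3 -0.6] g 0.172 q [ 0.37  0.35 -0.47  1.99  0.21  0.85  1.24]
cutter s 236.7 lat 2.0 mm foot 125.9 mm, yaw err -0.2
```

View pics/s58.png

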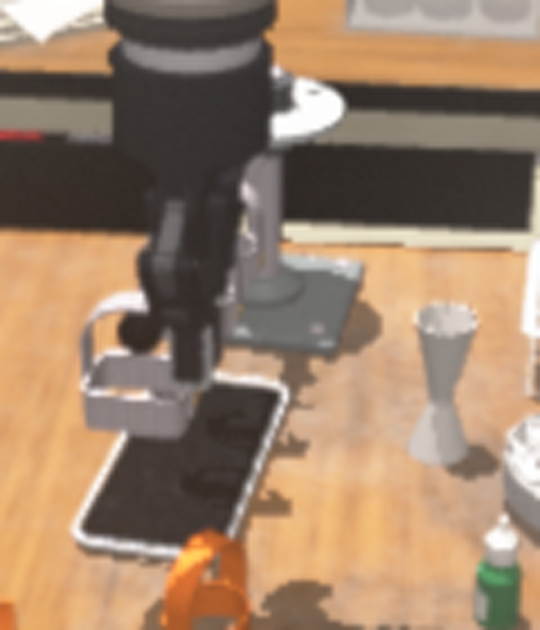

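Emit:
send_rows --motion "0.08 0.8 0 0 0 0 1;0.12 1.1 0 0.1 0 0 1;0.14 1.2 0 0 0 0 1;0.14 1.2 0 0 0 0 1;0.1 0.9 0 0 0 0 1;0.08 0.6 0 0 0 0 1;0 0 0 0 0 0 1;0 0 0 0 0 0 1"

```text
t: 52.68
eef_pos: [0.516, 0.012, 0.1248]
tool_rot: [-0.0, 0.057, 0.998, -0.0]
contact_force: [0.2, -0.3, -0.8]
gripper_width: 0.178
```

Run:
```python
from h import *
hang(.0302,.001)
im=read_camera("side"); crop("side",im,210,130,310,230,6,"pics/s59.png")
```

```text
t 52.68 p [0.516  0.012  0.1248] yaw(jaw) 83.48 z [-1.e-04 -6.e-04 -1.e+00] F [ 0.2 -0.3 -0.8] g 0.178 q [ 0.26  0.36 -0.49  1.98  0.22  0.86  1.11]
cutter s 173.4 lat 1.7 mm foot 125.8 mm, yaw err -0.2
```

View pics/s59.png

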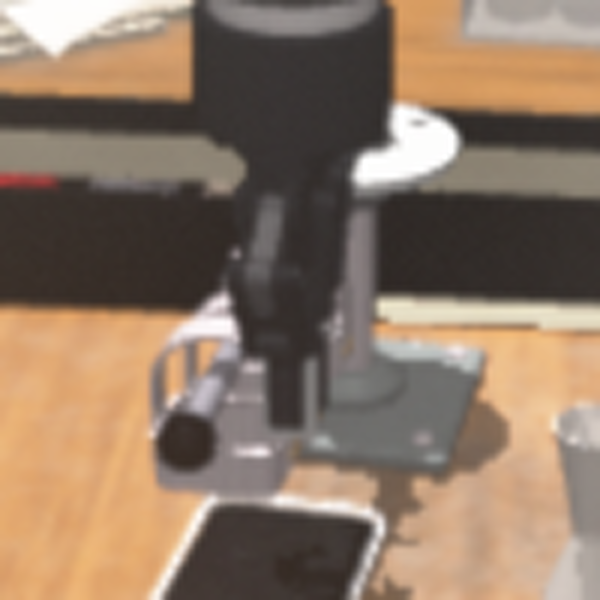

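Lower by 15 mm, then release.

Emit:
send_rows --motion "0 0 -0.4 0 0 0 1;0 0 -0.5 0 0 0 1;0 0 -0.4 0 0 0 1;0 0 -0.15 0 0 0 1;0 0 0 0 0 0 1"

```text
t: 53.15
eef_pos: [0.5159, 0.0095, 0.1086]
tool_rot: [-0.0, 0.059, 0.998, -0.001]
contact_force: [-0.4, 1.5, 3.6]
gripper_width: 0.172
```

Run:
```python
from h import *
hang(.0302,.001)
```

```text
t 53.15 p [0.5159 0.0095 0.1086] yaw(jaw) 83.25 z [-4.0e-04 -1.4e-03 -1.0e+00] F [-0.4  1.5  3.6] g 0.172 q [ 0.26  0.38 -0.48  2.    0.24  0.82  1.09]
cutter s 175.8 lat 1.9 mm foot 109.6 mm, yaw err -0.5
```

Contact felt (+3.6 N): the bow rests on the bar. Release and withdraw.

Emit:
send_rows --motion "0 0 0.05 0 0 0 1;0 0 0 0 0 0 0.8;0 0 0 0 0 0 0.75;0 0 0 0 0 0 0.7;0 0 0 0 0 0 0.66;0 0 0 0 0 0 0.66;0.5 -0.05 0 0 0 0 0.66;1 -0.1 0 0 0 0 0.66;1.2 -0.12 0 0 0 0 0.66;1.2 -0.12 0.2 0 0 0 0.66;0.8 0 1.5 0 0 0 0.66;0 0 3 0 0 0 0.6;0 0 3 0 0 0 0.6;0 0 2 0 0 0 0.5;1 -2 1 0 0 0 0.5;1 -3 0 0 0 0 0.5;1 -3 0 0 0 0 0.5;1 -3 0 0 0 0 0.5;0 -3 0 0 0 0 0.5;0 0 0 0 0 0 0.5"

```text
t: 54.82
eef_pos: [0.617, -0.141, 0.2242]
tool_rot: [0.004, 0.056, 0.998, -0.001]
contact_force: [-0.9, -1.7, -0.5]
gripper_width: 0.502
```

Run:
```python
from h import *
st()
im=read_camera("side"); cv2.imwrite("pics/side60.png",im[:,:,::-1]); crop("side",im,200,100,330,230,4.5,"pics/s60.png")
im=read_camera("top"); cv2.imwrite("pics/top60.png",im[:,:,::-1]);crop("top",im,130,170,310,290,4,"pics/t60.png")
r=redT(); print({n:(len(r[n]),r[n].mean(0)) for n in r})
```

```text
t 54.82 p [ 0.617  -0.141   0.2242] yaw(jaw) 83.56 z [ 0.0072 -0.0015 -1.    ] F [-0.9 -1.7 -0.5] g 0.502 q [ 0.44  0.42 -0.43  1.62  0.19  1.13  1.43]
{'side': (36, array([261.        , 123.77777778])), 'top': (71, array([148.29577465, 220.11267606]))}
```

View pics/s60.png

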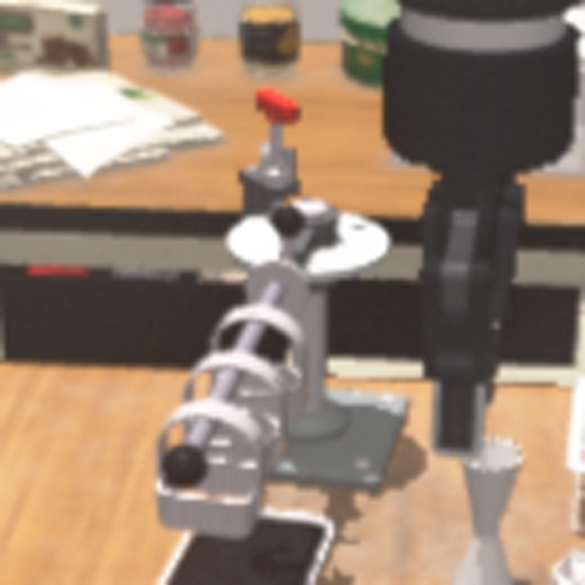

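View pics/t60.png

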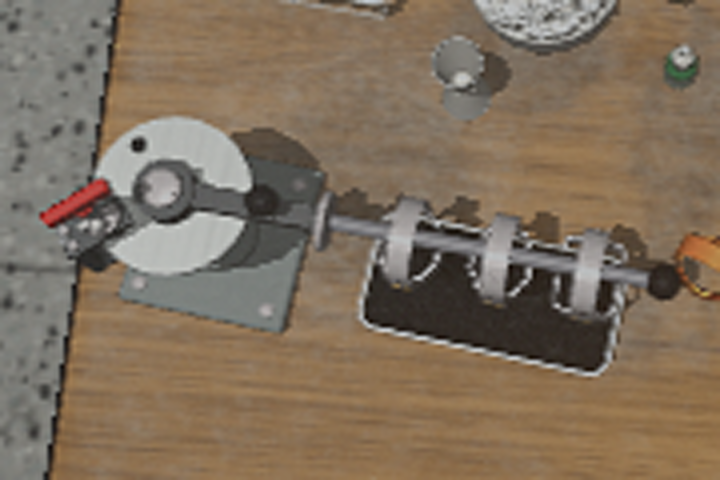

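View pics/side60.png

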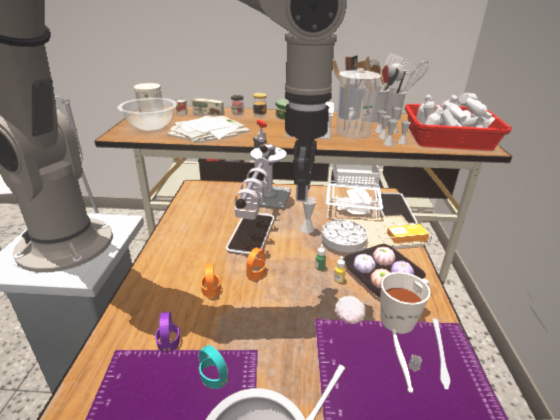

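Emit:
send_rows --motion "0 0 0 0 0 0 0.5;0 0 0 0 0 0 0.5;0 0 0 0 0 0 0.5;0 0 0 0 0 0 0.5;0 0 0 0 0 0 0.5;0 0 0 0 0 0 0.5;0 0 0 0 0 0 0.5;0 0 0 0 0 0 0.5;0 0 0 0 0 0 0.5;0 0 0 0 0 0 0.5;0 0 0 0 0 0 0.5;0 0 0 0 0 0 0.5"

```text
t: 56.02
eef_pos: [0.6171, -0.1233, 0.225]
tool_rot: [0.004, 0.046, 0.999, 0.003]
contact_force: [0.9, 0.9, 0.7]
gripper_width: 0.499
```

Run:
```python
from h import *
a=cv2.imread("pics/side60.png")[:,:,::-1].astype(int); im=read_camera("side")
print(np.abs(im.astype(int)-a)[100:240,200:300].mean(), np.abs(im.astype(int)-a)[100:240,200:300].max())
for th in ["colour_green","colour_yellow","jigger","dough_bag"]:
    print(th,[(round(r["conf"],2),np.round(r["point"],1).tolist()) for r in regions_of(th,"side")][:1])
print(hand_in())
```

```text
2.0162857142857145 178
colour_green [(0.53, [321.4, 259.4])]
colour_yellow [(0.72, [338.6, 266.5])]
jigger [(0.81, [308.9, 211.6])]
dough_bag [(0.63, [347.0, 308.1])]
the job is handed in; nothing more can be done
None
```

The job is handed in at about t = 56 s: the rail is locked over the drip tray and all three cutters that were there hang on it. I lifted and turned the red plunger into its rest and swung the rail round by its knob. Then I turned the plunger back and it dropped home. After that I hung the oval, the fluted and the square cutter side by side, each by the top of its bow.

**Last checks**
- **Plunger:** the red T-grip shows at the same pixels as when it was down at the start, so the rail is locked.
- **Cutters:** both cameras show all three over the tray, spaced apart, with the bar under each bow. The gripper was well clear of them.
- **Bystanders:** bottles, jigger and dough were found within about 4 pixels of their first places, which is within the networks' scatter.

**Things that disagreed or stayed open**
- **Finger height:** the fingertips appeared about 25 to 30 mm above the reported tool point, so I set the finger heights by picture and contact instead.
- **Knocked cutter:** the oval cutter was knocked a few centimetres aside early on. I measured it again before gripping.
- **Rail angle:** hanging the first cutter moved the rail slightly. It measured about 0.03 rad short of the nominal 1.571, near the edge of its stated play.
- **Settling:** my last picture comparison, about a second after the final placing, showed some change around the rail (mean 2, maximum 178 grey levels). I did not trace it; the arm drifted about 18 mm in that time and may account for it.

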